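# Make up the pressing kit and the assembly kit for the spinner line

### The arm

A 6-joint arm with a two-finger parallel gripper is mounted at the origin on a cart in front of the work surface, level with it; the furniture and walls round the work are solid. World frame = base frame: x ahead of the robot, y to its left, z up, the work surface at z = 0. Lengths are in mm, angles in rad, forces in N, time in s.
With the tool pointing down it reaches from about 325 to 1000 mm from the base axis. Payload 5.1 kg.
Tool frame: the origin (TCP) lies at the very end of the fingers, on their centre line; the grasp point (between the pads) lies 19 mm behind it; z points along the fingers, y is the direction in which the jaws open and shut (so a half turn about z gives the same grasp; the last joint's range is limited). The gripper opens to 85 mm and grips with 20 to 120 N. Pads are 22 mm wide; open, the fingers measure 114 mm over their backs; the gripper's body (76 mm by 85 mm) begins 54 mm behind the grasp point. The pads swing forward as they close: fully open they stand 13 mm farther back than shut.
Start: joints at [1.144, 0.124, 1.65, -0, 1.367, -0.083], TCP at [219.114, 611.943, 231.322] pointing down, gripper open.
Joint ranges: [-2.61, 2.61], [-1.02, 2.33], [0.03, 2.71], [-1.35, 4.49], [0.32, 2.68], [-2.91, 2.91]. Speed limits (rad/s): [2.57, 2.57, 3.14, 3.14, 3.14, 3.14].

### API

Orientations are given as a unit quaternion [w, x, y, z].
In Python, from workcell import robot, imaging gives the robot as it stands. The module is installed in compiled form; this text tells all that it offers.
- The arm moves only by the tool send_rows, never from a script. Its argument "moves" is a list of rows, each a list of 7 numbers: the shift along the tool's x, y, z in m, then the turn, a rotation vector about the tool's x, y, z in degrees, then the finger opening in m, from 0 to 0.0854. In form: [[x, y, z, rx, ry, rz, gripper], ...]. A call has 1 to 12 rows; each row shifts and turns the pose as measured when the row begins, along the tool's axes as they then stand; what a row does not reach is not made up. A row lasts 1/12 s, in which the tool goes at most 41.7 mm and 7.16 degrees, less where a joint would pass 70% of its speed; a pose out of reach is approached as far as the arm can. A call with a gripper value outside its range is refused whole. The fingers move at their own pace and stop on an object; "newtons" is the grip in N (left out, the last holds). Time passes only in rows, so rows that do not move let the fingers close. It gives the time, the measured TCP pose, the force and the opening at its end, in the units of the state.
- robot.state(): the state, without advancing time (a new reading comes with each control period).
- imaging.capture(name): name is "side" or "top" or "wrist"; returns the picture (400x640x3 uint8, red, green, blue); there is no depth.
- imaging.calibration(name): a dict with "mtx" (3x3 intrinsics, pixels), "rvec" (rotation vector, rad) and "tvec" (3), from world to camera coordinates, as OpenCV has them. Camera axes: x right, y down, z forward; pixel columns grow to the right and rows downward; lengths in mm; the calibration is good to about 2 mm. A picture is of the moment at which its call begins: read the wrist's pose just before it. calibration takes no time and is no camera call; for the wrist camera it gives the pose at the moment of the call.
- robot.job_done(): hands the job in, once; it reports no verdict.
The state is a dict: "time": time; "joint_positions": joint angles; "qd": joint speeds; "effort": joint torques, N m; "eef_pos": TCP position; "ee_rot": TCP orientation; "wrist_force": force on the tool from outside, world axes, zero at the start; "torque": the same for the moment, N m; "finger_gap": finger opening in mm.
Only numpy, scipy, OpenCV 4.12 (cv2) and the standard library are available. Lean on these libraries where they do the work, as an engineer would, in place of code of your own. Each camera call takes 0.05 s, during which the arm holds its last target.

### The job

Make up the two kits for the next spinner run on the grey kit boards. The board with two pockets is the pressing kit and takes the steel press nest (round pocket) and the white bearing carton (oblong pocket); the board with three pockets is the assembly kit and takes the brown cap carton (square pocket) and, upright in one round pocket each, whichever way round, the ball-measuring cup and the hand cap setter. Everything must sit right down on the floor of its pocket; never let the setter or the cup tip over, and leave the finished spinner, brush and pliers where they are.

Things in the scene. Friction and masses are not known exactly. Their poses are not given: they have to be found in the camera images.
- board_two: Pressing-kit board, fixed: grey plastic slab 197 x 92 mm (x, y), 14 mm high, with two 8 mm deep pockets whose black floor is 6 mm above the table. Origin: centre of its underside; x along its length, z up. Round pocket, 66 mm wide, centre at (-55.5, 0) mm; oblong pocket 97 x 72 mm (x, y), centre at (40, 0) mm. Boards may swap places.
- board_three: Assembly-kit board, fixed: grey plastic slab 182 x 168 mm (x, y), 14 mm high, with three 8 mm deep pockets whose black floor is 6 mm above the table. Origin: centre of its underside; z up. Square pocket 82 x 82 mm, centre at (-40, 0) mm; two equal round pockets, 66 mm diameter, centres at (48, 41) and (48, -41) mm. A bowl 180 mm high stands between boards and stock.
- nest: Steel press nest: bright, thick round ring with a small bore, 57 mm diameter, 19 mm high, about 0.25 kg, lying flat. Origin: centre of its underside, z up.
- bearing_carton: White closed carton of bearings, 60 x 85 x 45 mm high (x, y, z), about 0.35 kg; fits the oblong pocket with its 85 mm side along the board's x. Origin: centre of its underside, z up.
- cap_carton: Brown closed cardboard carton of caps, 70 x 70 mm, 55 mm high, about 0.18 kg. Origin: centre of its underside, z up.
- cap_setter: Hand cap setter, standing on its foot: bright steel foot disc of 43 mm diameter with a narrow shaft, and on top a round black knob of 34 mm diameter from 50 to 79 mm height (upright sides from 54 to 71 mm), about 0.15 kg. Origin: centre of its underside, z up.
- ball_cup: Plain light-grey measuring cup for steel balls, empty, standing mouth up: 54 mm diameter at the rim, narrowing to 43 mm at the foot, 70 mm high, about 0.06 kg. Origin: centre of its underside, z up.
- sample_spinner: Bystander: finished flat spinner with six arms, a ball in each, 82 x 94 x 15 mm, beyond the stock. Origin: centre of its underside, z up.
- brush: Bystander: flat paint brush with a wooden handle, 32 x 168 x 12 mm (x, y, z), between the boards and the table's front edge. Origin: centre of its underside, z up.
- pliers: Bystander: pliers with blue handles, 45 x 162 x 14 mm (x, y, z), right of the stock. Origin: centre of its underside, z up.
Things that resemble listed ones, but are neither listed nor needed, are in the scene too. What is shaped like the nest but black or orange is not meant.

How it is judged:
By the outcome, as a careful person would: the job done as asked, in the order asked, and still so for the second after the job is handed in, with the robot touching nothing.
It also fails if it takes over 128 s, if anything falls off the work surface, if the arm or the gripper's body presses on something with over 40 N, if the wrist force passes 120 N, or if a joint passes its speed limit or range.

## Working session

There is one attempt and no reset: what is moved stays moved. The work goes in short steps, Python scripts to look and compute and a tool call to move; the robot and the scene stay as the last step left them, time stands still between calls to the robot, and variables do not carry over. Pictures are saved under pics/ and viewed, and the job is handed in when it is done.

Besides the shell and the picture viewer there is one more tool, called after "Request:" in YAML: its name, and indented under it one key for each argument. send_rows: Moves the arm, as the interface text tells. Its arguments: {"type":"object","properties":{"moves":{"type":"array"},"newtons":{"type":"number"}},"required":["moves"]}

```bash
mkdir -p pics
python3 - <<'E'
from workcell import robot, imaging
import cv2
print(robot.state())
for n in ["top","side","wrist"]:
    c=imaging.calibration(n); print(n,c)
    im=imaging.capture(n); cv2.imwrite(f"pics/{n}0.png",im[:,:,::-1])
E
```

```text
{'time': 0.0, 'joint_positions': array([ 1.14441759e+00,  1.24540889e-01,  1.65169279e+00, -1.17368327e-05,
        1.36745514e+00, -8.25824985e-02]), 'qd': array([-0.0013058 ,  0.00133387, -0.00095171, -0.00111192,  0.00096257,
       -0.00035982]), 'effort': array([ 6.77741973e-04, -4.23584282e+01, -3.65463781e+01, -6.14143616e-06,
        6.67425673e-03,  1.37338878e-05]), 'eef_pos': array([218.85911498, 611.4017046 , 230.01873336]), 'ee_rot': array([-2.58286010e-04,  1.71051531e-01,  9.85261526e-01, -1.01577474e-03]), 'wrist_force': array([-0.57764777, -0.71325533, -0.49891967]), 'torque': array([ 0.01618303,  0.05016955, -0.03504528]), 'finger_gap': 85.49011004700372}
top {'mtx': array([[373.69543279,   0.        , 321.90656847],
       [  0.        , 373.69543279, 200.9810133 ],
       [  0.        ,   0.        ,   1.        ]]), 'rvec': array([ 2.16364361, -2.18307779,  0.05106566]), 'tvec': array([ -53.92716273,  565.50146729, 1131.54583862])}
side {'mtx': array([[380.40955829,   0.        , 317.32408293],
       [  0.        , 380.40955829, 204.16181497],
       [  0.        ,   0.        ,   1.        ]]), 'rvec': array([ 2.00615993, -1.25887687,  0.54309371]), 'tvec': array([-298.65025784,  357.42168714, 1024.04048835])}
wrist {'mtx': array([[355.37995336,   0.        , 315.72879272],
       [  0.        , 355.37995336, 200.39469024],
       [  0.        ,   0.        ,   1.        ]]), 'rvec': array([-2.3649473 , -1.66451282, -0.24183934]), 'tvec': array([-648.58458334,  -36.60404145,  378.88215065])}
```

View pics/top0.png

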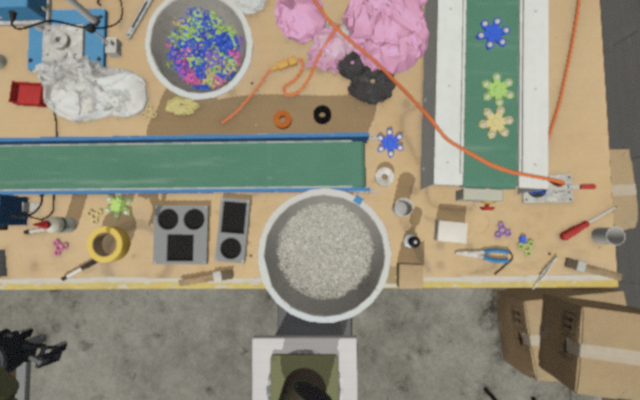

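View pics/side0.png

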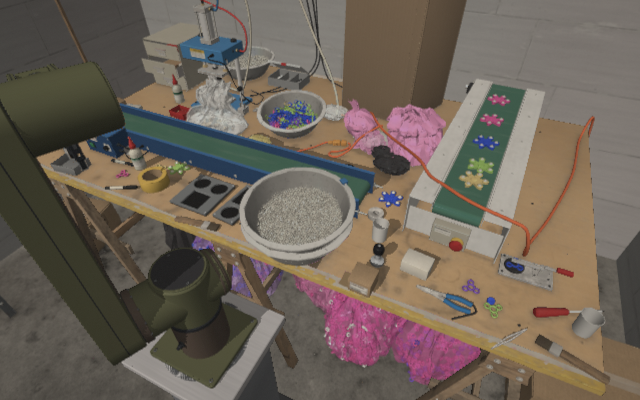

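View pics/wrist0.png

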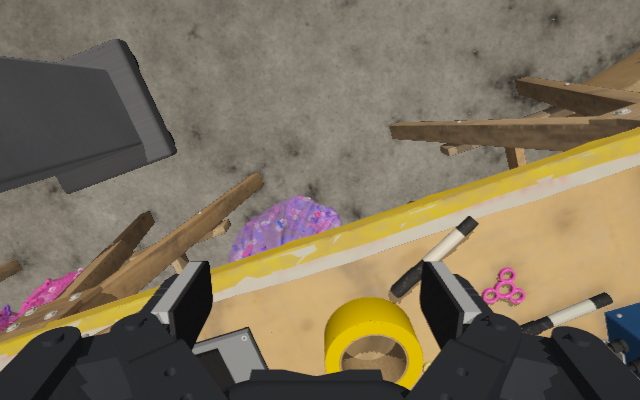

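```bash
cat > h.py <<'E'
import numpy as np, cv2
from workcell import robot, imaging
from scipy.spatial.transform import Rotation as R
def cal(n):
    c=imaging.calibration(n); return c['mtx'],cv2.Rodrigues(c['rvec'])[0],np.array(c['tvec']).ravel()
def proj(n,P,c=None):
    K,Rm,t=c or cal(n); p=(np.atleast_2d(P)@Rm.T+t)@K.T; return p[:,:2]/p[:,2:]
def ray(n,uv,z,c=None):
    K,Rm,t=c or cal(n); uv=np.atleast_2d(uv).astype(float)
    d=np.c_[uv,np.ones(len(uv))]@np.linalg.inv(K).T@Rm; C=-Rm.T@t
    s=(z-C[2])/d[:,2]; return C+d*s[:,None]
E
python3 - <<'E'
from h import *
for n in ['top','side','wrist']:
    K,Rm,t=cal(n); print(n,'cam at',-Rm.T@t)
print(proj('top',[[0,0,0],[219,612,230],[400,0,0],[400,400,0],[219,612,0]]))
for nm,uv,z in [('b3',(181,234),14),('b2',(233,229),14),('bowl',(325,255),180),('nest?',(385,175),19),('cup',(402,206),70),('setter',(412,242),79),('white',(452,231),45),('brown',(411,274),55),('cup2',(609,236),70),('tape',(107,244),30),('edge',(400,286),0),('sp',(390,142),15)]:
    print(nm,ray('top',uv,z)[0].round())
import cv2
im=cv2.imread('pics/top0.png')
cv2.imwrite('pics/topA.png',cv2.resize(im[120:300,340:540],(800,720))[:600])
cv2.imwrite('pics/topB.png',cv2.resize(im[185:295,140:300],None,fx=5,fy=5,interpolation=cv2.INTER_CUBIC))
im=cv2.imread('pics/side0.png')
cv2.imwrite('pics/sideA.png',cv2.resize(im[170:320,340:500],None,fx=4,fy=4,interpolation=cv2.INTER_CUBIC))
E
```

```text
top cam at [ 482.94533151  -86.53101664 1167.20701815]
side cam at [-330.51098428 -509.81112448  946.81374481]
wrist cam at [149.81197489 636.22950839 372.14502049]
[[304.09700767 387.73908209]
 [ 52.13609702 335.92368836]
 [303.49559741 254.62675694]
 [175.88999901 255.43924661]
 [107.20851132 314.54275144]]
b3 [467. 379.  14.]
b2 [481. 217.  14.]
bowl [411. -70. 180.]
nest? [ 643. -254.   19.]
cup [ 544. -295.   70.]
setter [ 440. -319.   79.]
white [ 470. -445.   45.]
brown [ 346. -319.   55.]
cup2 [ 453. -884.   70.]
tape [438. 602.  30.]
edge [ 303. -296.    0.]
sp [ 747. -272.   15.]
```

View pics/topA.png

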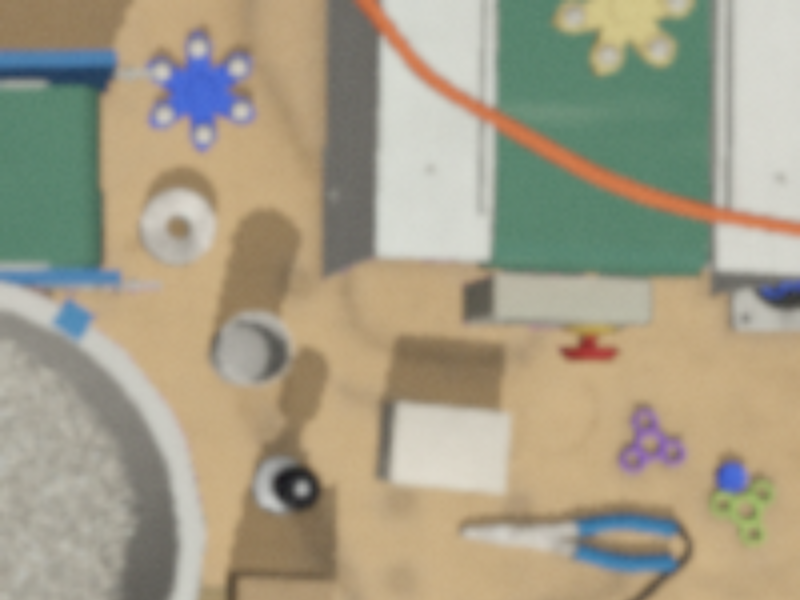

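View pics/topB.png

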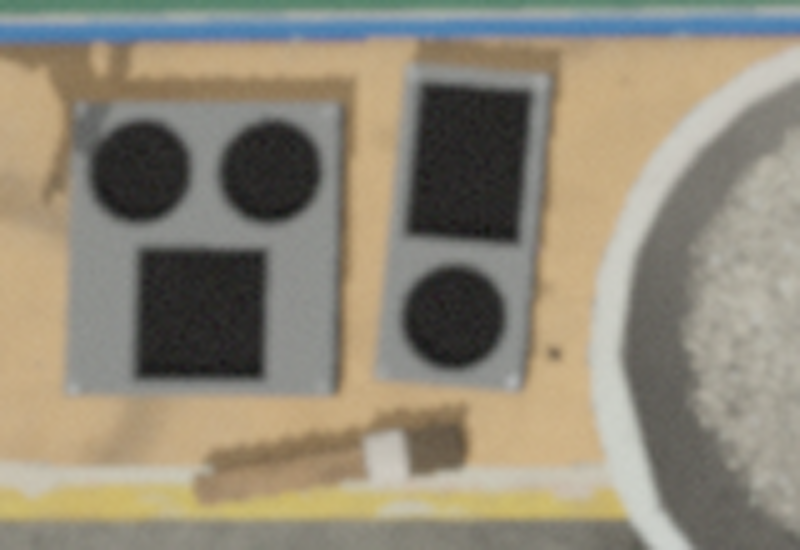

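View pics/sideA.png

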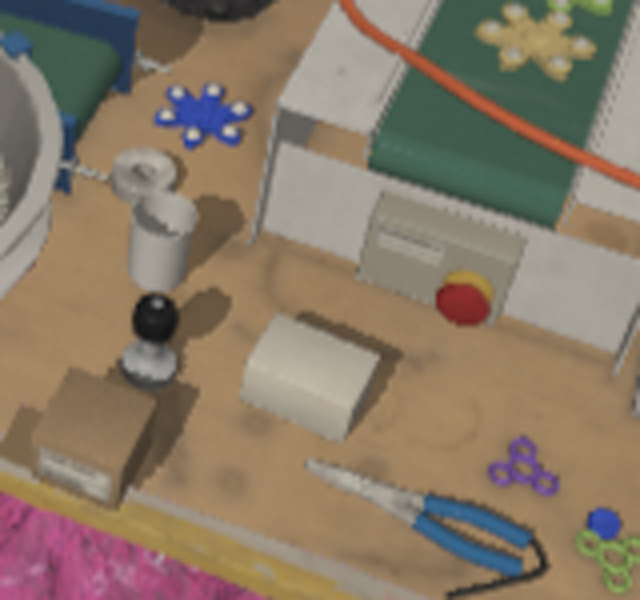

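```bash
cat >> h.py <<'E'
def tool():
    s=robot.state(); q=s['ee_rot']; return s, R.from_quat([q[1],q[2],q[3],q[0]]).as_matrix()
def show():
    s,T=tool(); print('t',round(s['time'],2),'pos',s['eef_pos'].round(1),'yawx',round(np.degrees(np.arctan2(T[1,0],T[0,0])),1),'z',T[:,2].round(3),'F',s['wrist_force'].round(1),'gap',round(s['finger_gap'],1),'j',s['joint_positions'].round(2))
def plan(x,y,z,yaw=None):
    "shift in tool axes (m) and turn about tool z (deg) to target"
    s,T=tool(); d=T.T@(np.array([x,y,z])-s['eef_pos'])
    out=(d/1000).round(4)
    # tilt correction + yaw
    if yaw is None: yaw=np.degrees(np.arctan2(T[1,0],T[0,0]))
    a=np.radians(yaw); X=np.array([np.cos(a),np.sin(a),0]); Z=np.array([0,0,-1.]); G=np.c_[X,np.cross(Z,X),Z]
    rv=np.degrees(R.from_matrix(T.T@G).as_rotvec())
    print('shift m',out,'norm',round(np.linalg.norm(out),3),'rows',round(np.linalg.norm(out)/.0417,1),'rotvec',rv.round(2),'rows',round(np.linalg.norm(rv)/7.16,1))
def save(n,name,crop=None,f=1):
    im=imaging.capture(n); b=im[:,:,::-1]; np.save('pics/'+name+'.npy',im)
    if crop: b=b[crop[1]:crop[3],crop[0]:crop[2]]
    cv2.imwrite('pics/'+name+'.png',cv2.resize(b,None,fx=f,fy=f,interpolation=cv2.INTER_CUBIC) if f!=1 else b); return im
E
python3 - <<'E'
from h import *
show()
s,T=tool(); K,Rm,t=cal('wrist'); C=-Rm.T@t
print('cam in tool',T.T@(C-s['eef_pos'])); print('cam axes in tool',(Rm@T).round(3))
im=cv2.imread('pics/top0.png'); g=im.max(2)
m=(g[185:275,140:260]<60).astype(np.uint8)
cs,_=cv2.findContours(m,cv2.RETR_EXTERNAL,cv2.CHAIN_APPROX_NONE)
for c in cs:
    if cv2.contourArea(c)>100:
        P=ray('top',c[:,0]+[140,185],6)[:,:2].astype(np.float32)
        print(cv2.contourArea(c),[np.round(v,1) for v in cv2.minAreaRect(P)])
E
```

```text
t 0.15 pos [218.9 611.5 230.3] yawx 160.3 z [-0.001 -0.002 -1.   ] F [-1.  -0.  -0.6] gap 85.7 j [ 1.14  0.12  1.65 -0.    1.37 -0.08]
cam in tool [  73.41179682   -0.2529568  -141.84932519]
cam axes in tool [[-0.001  1.     0.   ]
 [-0.958 -0.001 -0.288]
 [-0.288 -0.     0.958]]
259.0 [array([422.4, 228.1]), array([56.5, 55.6]), np.float64(89.6)]
536.0 [array([426.6, 385.7]), array([75.7, 74.4]), np.float64(89.7)]
247.5 [array([513.3, 344.1]), array([56.6, 53.7]), np.float64(0.9)]
250.5 [array([514.1, 426.4]), array([56.7, 53.9]), np.float64(1.1)]
555.0 [array([517.9, 218.5]), array([65.7, 90.9]), np.float64(84.8)]
```

Run:
```python
from h import *
plan(440,310,250,180)
```

```text
shift m [-0.3098 -0.2094 -0.0194] norm 0.374 rows 9.0 rotvec [ -0.1   -0.02 -19.7 ] rows 2.8
```

Request:
send_rows:
  moves:
    - [-0.031, -0.021, -0.002, 0, 0, 0, 0.085]
    - [-0.031, -0.021, -0.002, 0, 0, 0, 0.085]
    - [-0.031, -0.021, -0.002, 0, 0, 0, 0.085]
    - [-0.031, -0.021, -0.002, 0, 0, 0, 0.085]
    - [-0.031, -0.021, -0.002, 0, 0, 0, 0.085]
    - [-0.031, -0.021, -0.002, 0, 0, 0, 0.085]
    - [-0.031, -0.021, -0.002, 0, 0, 0, 0.085]
    - [-0.031, -0.021, -0.002, 0, 0, 0, 0.085]
    - [-0.031, -0.021, -0.002, 0, 0, 0, 0.085]
    - [0, 0, 0, 0, 0, -6.6, 0.085]
    - [0, 0, 0, 0, 0, -6.6, 0.085]
    - [0, 0, 0, 0, 0, -6.6, 0.085]

```text
time: 1.15
eef_pos: [424.7, 325.3, 243.6]
ee_rot: [-0.002, -0.009, 1.0, -0.004]
wrist_force: [-0.8, 0.6, 0.1]
finger_gap: 85.0
```

Run:
```python
from h import *
show(); save('wrist','w1'); show()
```

```text
t 1.15 pos [424.7 325.3 243.6] yawx -179.0 z [-0.005 -0.008 -1.   ] F [-0.8  0.6  0.1] gap 85.0 j [ 0.56 -0.13  1.89 -0.    1.4  -1.03]
t 1.2 pos [424.5 325.4 243.4] yawx -178.8 z [-0.005 -0.008 -1.   ] F [ 0.5 -0.   0.5] gap 85.0 j [ 0.56 -0.13  1.89 -0.    1.4  -1.04]
```

View pics/w1.png

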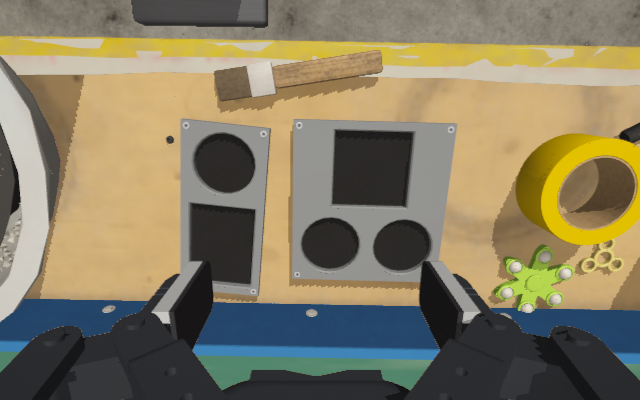

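```bash
cat > b.py <<'E'
from h import *
im=np.load('pics/w1.npy'); c=cal('wrist')
hsv=cv2.cvtColor(im,cv2.COLOR_RGB2HSV)
m=((hsv[...,1]<40)&(hsv[...,2]>90)&(hsv[...,2]<190)).astype(np.uint8)
m[:100]=0; m[310:]=0; m[:,:165]=0; m[:,480:]=0
m[255:,:215]=0; 
m=cv2.morphologyEx(m,cv2.MORPH_OPEN,np.ones((3,3)))
cs,_=cv2.findContours(m,cv2.RETR_EXTERNAL,cv2.CHAIN_APPROX_NONE)
for k in cs:
    if cv2.contourArea(k)<2000: continue
    k=k[:,0]; P=ray('wrist',k,14,c)[:,:2]
    print(len(k),k.min(0),k.max(0))
    h=cv2.convexHull(P.astype(np.float32)); r=cv2.minAreaRect(h); print('rect',[np.round(v,2) for v in r]); print(cv2.boxPoints(r).round(1).tolist())
# pockets
d=((hsv[...,2]<62)).astype(np.uint8)
for nm,(x0,y0,x1,y1) in dict(r2=(185,128,262,198),sq=(325,122,420,212),ra=(298,212,365,275),ob=(211,198,262,290),rb=(368,212,436,275)).items():
    ys,xs=np.nonzero(d[y0:y1,x0:x1]); 
    cs,_=cv2.findContours(d[y0:y1,x0:x1].copy(),cv2.RETR_EXTERNAL,cv2.CHAIN_APPROX_NONE); k=max(cs,key=cv2.contourArea)[:,0]+[x0,y0]
    for z in (14,6):
        P=ray('wrist',k,z,c)[:,:2].astype(np.float32); print(nm,z,[np.round(v,1) for v in cv2.minAreaRect(P)])
E
python3 b.py
```

```text
906 [292 119] [477 309]
rect [array([483.66, 409.21]), array([221.34, 216.53]), np.float64(89.65)]
[[374.70001220703125, 299.20001220703125], [591.2000122070312, 297.8999938964844], [592.5999755859375, 519.2000122070312], [376.1000061035156, 520.5]]
697 [181 119] [269 295]
rect [array([478.71, 221.37]), array([ 91.37, 196.81]), np.float64(85.04)]
[[376.70001220703125, 184.39999389648438], [572.7999877929688, 167.3000030517578], [580.7000122070312, 258.3999938964844], [384.6000061035156, 275.3999938964844]]
r2 14 [array([421.9, 226.4]), array([62.1, 62.7]), np.float64(1.3)]
r2 6 [array([423.4, 224.3]), array([63.4, 64.1]), np.float64(1.3)]
sq 14 [array([424.9, 382.2]), array([80.2, 79.1]), np.float64(89.6)]
sq 6 [array([426.5, 383.5]), array([81.9, 80.8]), np.float64(89.6)]
ra 14 [array([511.3, 341.2]), array([61.2, 62. ]), np.float64(45.3)]
ra 6 [array([514.7, 341.5]), array([62.5, 63.3]), np.float64(45.3)]
ob 14 [array([522.6, 229.8]), array([ 47.6, 104.2]), np.float64(86.4)]
ob 6 [array([526.3, 227.7]), array([ 48.6, 106.4]), np.float64(86.4)]
rb 14 [array([511.7, 421.9]), array([60.4, 62.7]), np.float64(46.1)]
rb 6 [array([515.2, 424. ]), array([61.7, 64. ]), np.float64(46.1)]
```

```bash
sed -i 's/^m\[255:,:215\]=0; */m[255:,:215]=0; m[250:,415:]=0/' b.py; python3 b.py | head -6
python3 - <<'E'
import numpy as np
E
```

```text
760 [292 119] [456 281]
rect [array([466.04, 382.16]), array([167.07, 181.65]), np.float64(89.63)]
[[374.70001220703125, 299.20001220703125], [556.2999877929688, 298.0], [557.4000244140625, 465.1000061035156], [375.79998779296875, 466.29998779296875]]
697 [181 119] [269 295]
rect [array([478.71, 221.37]), array([ 91.37, 196.81]), np.float64(85.04)]
[[376.70001220703125, 184.39999389648438], [572.7999877929688, 167.3000030517578], [580.7000122070312, 258.3999938964844], [384.6000061035156, 275.3999938964844]]
```

```bash
cat >> h.py <<'E'
def path(x,y,z,yaw,n=None,step=.038):
    s,T=tool(); p=s['eef_pos']; D=np.array([x,y,z])-p
    y0=np.degrees(np.arctan2(T[1,0],T[0,0])); dy=(yaw-y0+180)%360-180
    n=n or int(max(np.ceil(np.linalg.norm(D)/1000/step),np.ceil(abs(dy)/7)))
    print('from',p.round(1),'yaw',round(y0,1),'dyaw',round(dy,1),'tilt',T[:,2].round(3),'n',n)
    for i in range(n):
        a=np.radians(y0+dy*i/n); X=np.array([np.cos(a),np.sin(a),0]); Z=np.array([0,0,-1.]); G=np.c_[X,np.cross(Z,X),Z]
        d=G.T@D/n/1000; print([*(float(round(v,3)) for v in d),0,0,round(-dy/n,1)])
E
python3 - <<'E'
from h import *
path(600,-254,250,90)
E
```

```text
from [424.5 325.4 243.4] yaw -178.8 dyaw -91.2 tilt [-0.005 -0.008 -1.   ] n 16
[-0.01, -0.036, -0.0, 0, 0, np.float64(5.7)]
[-0.014, -0.035, -0.0, 0, 0, np.float64(5.7)]
[-0.017, -0.034, -0.0, 0, 0, np.float64(5.7)]
[-0.02, -0.032, -0.0, 0, 0, np.float64(5.7)]
[-0.024, -0.03, -0.0, 0, 0, np.float64(5.7)]
[-0.026, -0.027, -0.0, 0, 0, np.float64(5.7)]
[-0.029, -0.024, -0.0, 0, 0, np.float64(5.7)]
[-0.031, -0.021, -0.0, 0, 0, np.float64(5.7)]
[-0.033, -0.018, -0.0, 0, 0, np.float64(5.7)]
[-0.035, -0.015, -0.0, 0, 0, np.float64(5.7)]
[-0.036, -0.011, -0.0, 0, 0, np.float64(5.7)]
[-0.037, -0.008, -0.0, 0, 0, np.float64(5.7)]
[-0.038, -0.004, -0.0, 0, 0, np.float64(5.7)]
[-0.038, -0.0, -0.0, 0, 0, np.float64(5.7)]
[-0.038, 0.004, -0.0, 0, 0, np.float64(5.7)]
[-0.037, 0.007, -0.0, 0, 0, np.float64(5.7)]
```

Request:
send_rows:
  moves:
    - [-0.01, -0.036, -0.002, 0, 0, 5.7, 0.085]
    - [-0.014, -0.035, -0.002, 0, 0, 5.7, 0.085]
    - [-0.017, -0.034, -0.002, 0, 0, 5.7, 0.085]
    - [-0.02, -0.032, -0.002, 0, 0, 5.7, 0.085]
    - [-0.024, -0.03, -0.002, 0, 0, 5.7, 0.085]
    - [-0.026, -0.027, 0, 0, 0, 5.7, 0.085]
    - [-0.029, -0.024, 0, 0, 0, 5.7, 0.085]
    - [-0.031, -0.021, 0, 0, 0, 5.7, 0.085]
    - [-0.033, -0.018, 0, 0, 0, 5.7, 0.085]
    - [-0.035, -0.015, 0, 0, 0, 5.7, 0.085]
    - [-0.036, -0.011, 0, 0, 0, 5.7, 0.085]
    - [-0.037, -0.008, 0, 0, 0, 5.7, 0.085]

```text
time: 2.2
eef_pos: [542.6, -122.5, 253.5]
ee_rot: [-0.001, 0.582, 0.813, -0.004]
wrist_force: [1.9, -0.1, 0.0]
finger_gap: 85.0
```

Run:
```python
from h import *
show(); path(600,-254,250,90)
```

```text
t 2.2 pos [ 542.6 -122.5  253.5] yawx 108.8 z [-0.006 -0.005 -1.   ] F [ 1.9 -0.1  0. ] gap 85.0 j [-0.31 -0.09  1.83 -0.01  1.41 -0.64]
from [ 542.6 -122.5  253.5] yaw 108.8 dyaw -18.8 tilt [-0.006 -0.005 -1.   ] n 4
[-0.036, 0.003, 0.001, 0, 0, np.float64(4.7)]
[-0.035, 0.006, 0.001, 0, 0, np.float64(4.7)]
[-0.035, 0.009, 0.001, 0, 0, np.float64(4.7)]
[-0.034, 0.012, 0.001, 0, 0, np.float64(4.7)]
```

Request:
send_rows:
  moves:
    - [-0.035, 0.008, 0.001, 0, 0, 4.7, 0.085]
    - [-0.035, 0.011, 0.001, 0, 0, 4.7, 0.085]
    - [-0.034, 0.014, 0.001, 0, 0, 4.7, 0.085]
    - [-0.026, 0.018, 0.001, 0, 0, 4.7, 0.085]
    - [0, 0, 0, 0, 0, 0, 0.085]

```text
time: 2.62
eef_pos: [620.4, -253.2, 246.8]
ee_rot: [-0.001, 0.721, 0.692, -0.005]
wrist_force: [-1.2, 1.4, -1.4]
finger_gap: 84.7
```

Run:
```python
from h import *
show(); save('wrist','w2'); c=cal('wrist'); np.save('pics/w2c.npy',np.array(c,dtype=object),allow_pickle=True)
```

```text
t 2.62 pos [ 620.4 -253.2  246.8] yawx 87.7 z [-0.008 -0.006 -1.   ] F [-1.2  1.4 -1.4] gap 84.7 j [-0.46  0.16  1.58 -0.01  1.4  -0.42]Traceback (most recent call last):
  File "<stdin>", line 2, in <module>
ValueError: could not broadcast input array from shape (3,3) into shape (3,)
```

View pics/w2.png

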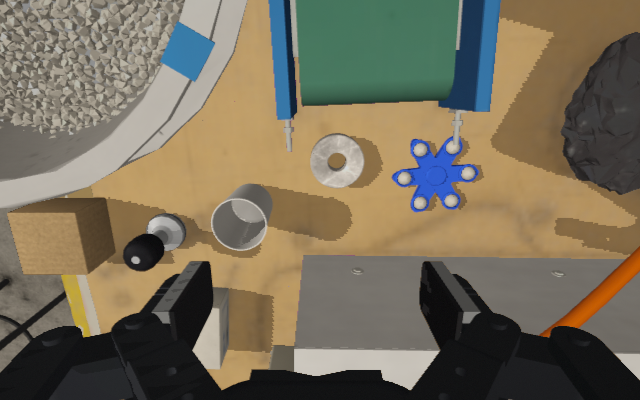

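```bash
cat >> h.py <<'E'
def tri(a,ca,b,cb):
    Pa=ca[0]@np.c_[ca[1],ca[2]]; Pb=cb[0]@np.c_[cb[1],cb[2]]
    X=cv2.triangulatePoints(Pa,Pb,np.array(a,float).reshape(2,1),np.array(b,float).reshape(2,1)).ravel(); return X[:3]/X[3]
E
python3 - <<'E'
from h import *
import pickle
cw=cal('wrist'); ct=cal('top'); pickle.dump(cw,open('pics/w2c.pkl','wb'))
for a,b in [((300,104),(365.5,187)),((455,98),(363.5,143)),((285,118),(368,189)),((300,255),(424,186))]:
    print(tri(a,cw,b,ct).round(0))
im=np.load('pics/w2.npy')
p=[('nest',(337,134),19),('nest',(337,187),0),('nl',(310,161),10),('nr',(364,161),10),('spin',(396,178),15),('pin',(289,150),30),('cuprim c',(240,222),70),('setknob',(144,252),65),('bowl',(150,165),180)]
for n,uv,z in p: print(n,ray('wrist',uv,z,cw)[0].round(1))
# nest mask
hsv=cv2.cvtColor(im,cv2.COLOR_RGB2HSV); r=hsv[120:200,295:390]
m=((r[...,1]<45)&(r[...,2]>110)).astype(np.uint8)
cs,_=cv2.findContours(m,cv2.RETR_EXTERNAL,cv2.CHAIN_APPROX_NONE); k=max(cs,key=cv2.contourArea)[:,0]+[295,120]
print(cv2.contourArea(k),k.min(0),k.max(0)); 
for z in (19,10,0):
    P=ray('wrist',k,z,cw)[:,:2].astype(np.float32); print(z,cv2.fitEllipse(P),cv2.minEnclosingCircle(P))
d=ray('wrist',(337,159),19,cw); print(d)
E
```

```text
[ 604. -190.   47.]
[ 726. -184.  103.]
[ 594. -196.   82.]
[ 602. -371.    1.]
nest [ 640. -220.   19.]
nest [ 639.7 -281.3    0. ]
nl [ 610.8 -248.7   10. ]
nr [ 668.9 -250.8   10. ]
spin [ 702.6 -269.6   15. ]
pin [ 590.7 -232.9   30. ]
cuprim c [ 543.3 -293.9   70. ]
setknob [ 442.6 -324.3   65. ]
bowl [ 520.7 -215.7  180. ]
2171.0 [311 135] [363 187]
19 ((639.0490112304688, -248.45831298828125), (54.93450164794922, 56.17501449584961), 24.07039451599121) ((639.0379028320312, -248.13526916503906), 28.608001708984375)
10 ((639.4349975585938, -250.18226623535156), (56.273353576660156, 57.54410171508789), 24.070392608642578) ((639.4236450195312, -249.85133361816406), 29.30519676208496)
0 ((639.8638305664062, -252.09776306152344), (57.7609748840332, 59.0653076171875), 24.07048225402832) ((639.8521728515625, -251.7581787109375), 30.07990074157715)
[[ 639.50215498 -245.92118656   19.        ]]
```

Run:
```python
from h import *
import pickle
cw=pickle.load(open('pics/w2c.pkl','rb')); ct=cal('top'); cs=cal('side')
print(tri((289,150),cw,(379,191),ct).round(0), tri((289,150),cw,(367,213),cs).round(0))
print(proj('side',ray('wrist',(289,150),40,cw)))
# rails 
path(639.3,-249.5,110,98)
```

```text
[ 592. -232.   42.] [ 593. -232.   46.]
[[366.37583017 214.44740427]]
from [ 619.4 -251.4  246.8] yaw 87.8 dyaw 10.2 tilt [-0.009 -0.005 -1.   ] n 4
[0.001, 0.005, 0.034, 0, 0, np.float64(-2.5)]
[0.0, 0.005, 0.034, 0, 0, np.float64(-2.5)]
[0.0, 0.005, 0.034, 0, 0, np.float64(-2.5)]
[-0.0, 0.005, 0.034, 0, 0, np.float64(-2.5)]
```

Run:
```python
import cv2
im=cv2.imread('pics/side0.png')
cv2.imwrite('pics/sideB.png',cv2.resize(im[160:260,330:450],None,fx=6,fy=6,interpolation=cv2.INTER_CUBIC))
```

```text
(no output)
```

View pics/sideB.png

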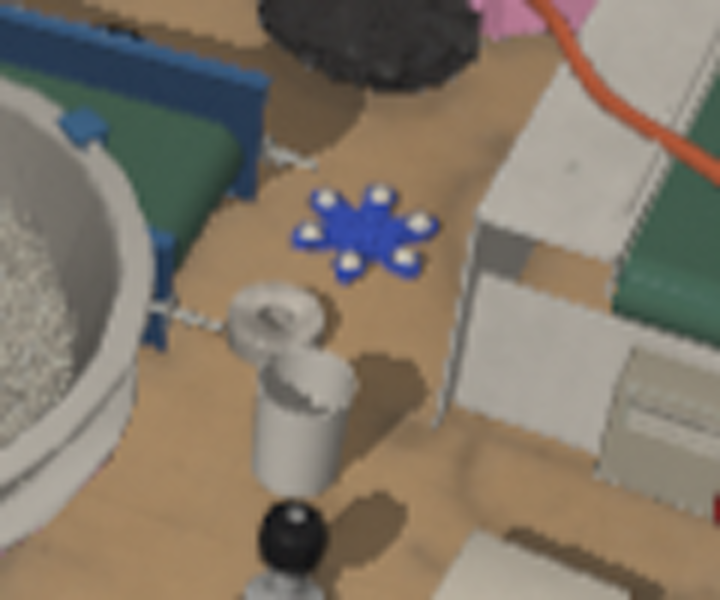

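Run:
```python
from h import *
s,T=tool()
for x in (-11,11):
  for y in (42.5,):
    for z in (0,-13,-25): print(x,y,z,proj('wrist',s['eef_pos']+T@np.array([x,y,z])).round(0))
plan(639.3,-249.5,110,99)
```

```text
-11 42.5 0 [[411. 288.]]
-11 42.5 -13 [[419. 305.]]
-11 42.5 -25 [[427. 323.]]
11 42.5 0 [[415. 243.]]
11 42.5 -13 [[423. 257.]]
11 42.5 -25 [[433. 271.]]
shift m [0.0033 0.0211 0.1366] norm 0.138 rows 3.3 rotvec [ -0.56   0.23 -11.16] rows 1.6
```

Request:
send_rows:
  moves:
    - [0.001, 0.007, 0.012, -0.3, 0.1, -5.6, 0.07]
    - [0.001, 0.009, 0.025, -0.3, 0.1, -5.6, 0.07]
    - [0.001, 0.005, 0.035, 0, 0, 0, 0.07]
    - [0, 0, 0.035, 0, 0, 0, 0.07]
    - [0, 0, 0.03, 0, 0, 0, 0.07]
    - [0, 0, 0, 0, 0, 0, 0.07]

```text
time: 3.17
eef_pos: [641.8, -242.6, 109.4]
ee_rot: [0.003, 0.646, 0.763, 0.002]
wrist_force: [-1.2, 0.6, -1.0]
finger_gap: 69.8
```

Run:
```python
from h import *
show(); plan(639.3,-249.5,7,100); save('wrist','w3')
```

```text
t 3.17 pos [ 641.8 -242.6  109.4] yawx 99.5 z [ 0.007 -0.001 -1.   ] F [-1.2  0.6 -1. ] gap 69.8 j [-0.44  0.29  1.67  0.    1.18 -0.61]
shift m [-0.0062 -0.0043  0.1024] norm 0.103 rows 2.5 rotvec [ 0.38  0.12 -0.47] rows 0.1
```

View pics/w3.png

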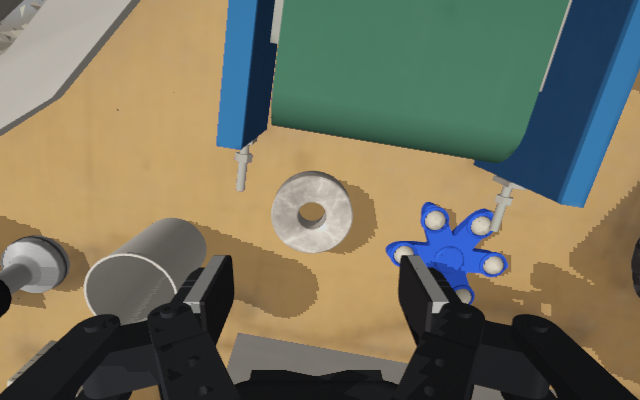

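Run:
```python
from h import *
im=np.load('pics/w3.npy'); c=cal('wrist')
hsv=cv2.cvtColor(im,cv2.COLOR_RGB2HSV); r=hsv[160:262,255:375]
m=((r[...,1]<50)&(r[...,2]>110)).astype(np.uint8)
cs,_=cv2.findContours(m,cv2.RETR_EXTERNAL,cv2.CHAIN_APPROX_NONE); k=max(cs,key=cv2.contourArea)[:,0]+[255,160]
for z in (19,10):
    P=ray('wrist',k,z,c)[:,:2].astype(np.float32); print(z,[np.round(v,1) for v in cv2.fitEllipse(P)])
# lower (far, -y) edge = top rim z19 near? report
P=ray('wrist',k,19,c); print('ymin z19',P[:,1].min(),'ymax z0',ray('wrist',k,0,c)[:,1].max(),'ymax19',P[:,1].max())
```

```text
19 [array([ 642. , -251.7]), array([56. , 58.4]), np.float64(30.1)]
10 [array([ 642.4, -254.8]), array([58.1, 60.7]), np.float64(30.1)]
ymin z19 -280.7919359743475 ymax z0 -226.98489805547456 ymax19 -222.77502373644262
```

Request:
send_rows:
  moves:
    - [-0.005, -0.001, 0.02, 0.3, 0.1, 0, 0.07]
    - [-0.004, -0.001, 0.025, 0, 0, 0, 0.07]
    - [0, 0, 0.025, 0, 0, 0, 0.07]
    - [0, 0, 0.02, 0, 0, 0, 0.07]
    - [0, 0, 0.01, 0, 0, 0, 0.07]
    - [0, 0, 0, 0, 0, 0, 0.07]

```text
time: 3.72
eef_pos: [652.8, -252.7, 28.8]
ee_rot: [0.014, 0.645, 0.764, 0.004]
wrist_force: [-0.7, -0.1, -0.1]
finger_gap: 70.2
```

Run:
```python
from h import *
show(); plan(641.5,-251.5,7,100)
```

```text
t 3.72 pos [ 652.8 -252.7   28.8] yawx 99.7 z [ 0.026 -0.011 -1.   ] F [-0.7 -0.1 -0.1] gap 70.2 j [-0.45  0.4   1.68  0.    1.03 -0.62]
shift m [ 0.0034 -0.0115  0.0215] norm 0.025 rows 0.6 rotvec [ 1.37  0.88 -0.33] rows 0.2
```

Request:
send_rows:
  moves:
    - [0.003, -0.0115, 0, 1.3, 0.9, 0, 0.07]
    - [0, 0, 0, 0, 0, 0, 0.07]

```text
time: 3.88
eef_pos: [642.8, -251.7, 32.9]
ee_rot: [0.002, 0.645, 0.764, 0.001]
wrist_force: [0.1, -0.2, 0.6]
finger_gap: 70.1
```

Run:
```python
from h import *
show(); plan(641.5,-251.5,7,100)
```

```text
t 3.88 pos [ 642.8 -251.7   32.9] yawx 99.7 z [ 0.005 -0.001 -1.   ] F [ 0.1 -0.2  0.6] gap 70.1 j [-0.45  0.39  1.69  0.    1.06 -0.62]
shift m [ 0.0004 -0.0014  0.0259] norm 0.026 rows 0.6 rotvec [ 0.26  0.1  -0.29] rows 0.1
```

Descend in gentler rows.

Request:
send_rows:
  moves:
    - [0, -0.002, 0.01, 0.4, 0.2, 0, 0.07]
    - [0, -0.001, 0.009, 0.3, 0.1, 0, 0.07]
    - [0, -0.001, 0.006, 0.2, 0, 0, 0.07]
    - [0, 0, 0, 0, 0, 0, 0.07]

```text
time: 4.22
eef_pos: [643.7, -254.0, 13.7]
ee_rot: [0.001, 0.645, 0.764, -0.002]
wrist_force: [-1.3, -0.2, 0.3]
finger_gap: 70.0
```

Run:
```python
from h import *
show(); plan(641.5,-251.5,7,100)
```

```text
t 4.22 pos [ 643.7 -254.    13.7] yawx 99.7 z [-0.001 -0.004 -1.   ] F [-1.3 -0.2  0.3] gap 70.0 j [-0.45  0.42  1.69 -0.    1.04 -0.62]
shift m [ 0.0028 -0.0017  0.0067] norm 0.007 rows 0.2 rotvec [-0.08  0.21 -0.28] rows 0.1
```

Request:
send_rows:
  moves:
    - [0.003, -0.002, 0.006, 0, 0, 0, 0.07]
    - [0, 0, 0.002, 0, 0, 0, 0.07]
    - [0, 0, 0, 0, 0, 0, 0.07]

```text
time: 4.47
eef_pos: [641.2, -251.0, 4.5]
ee_rot: [0.001, 0.645, 0.764, -0.002]
wrist_force: [-0.5, -1.4, 1.0]
finger_gap: 70.3
```

Run:
```python
from h import *
show(); plan(641.5,-251.5,7,100); save('wrist','w4')
```

```text
t 4.47 pos [ 641.2 -251.     4.5] yawx 99.7 z [-0.001 -0.004 -1.   ] F [-0.5 -1.4  1. ] gap 70.3 j [-0.45  0.42  1.7  -0.    1.02 -0.62]
shift m [-0.0005  0.0002 -0.0025] norm 0.003 rows 0.1 rotvec [-0.09  0.21 -0.28] rows 0.0
```

View pics/w4.png

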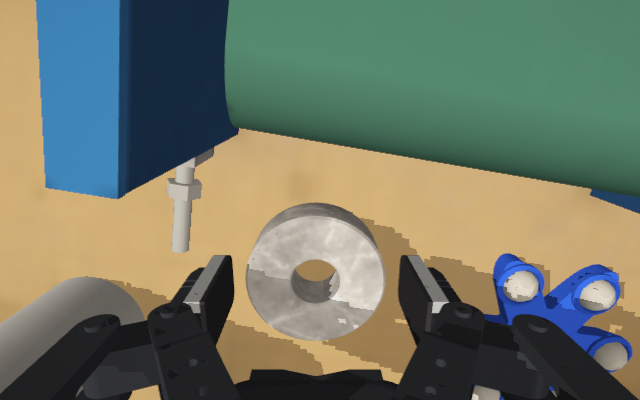

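Request:
send_rows:
  moves:
    - [0, 0, -0.003, 0, 0, 0, 0.07]
    - [0, 0, 0, 0, 0, 0, 0.05]
    - [0, 0, 0, 0, 0, 0, 0.05]
    - [0, 0, 0, 0, 0, 0, 0.05]
    - [0, 0, 0, 0, 0, 0, 0.05]
  newtons: 60

```text
time: 4.93
eef_pos: [641.2, -250.8, 8.0]
ee_rot: [0.001, 0.645, 0.764, -0.002]
wrist_force: [-0.2, 1.0, -2.7]
finger_gap: 52.6
```

Run:
```python
from h import *
show(); save('wrist','w5')
```

```text
t 4.93 pos [ 641.2 -250.8    8. ] yawx 99.7 z [-0.001 -0.003 -1.   ] F [-0.2  1.  -2.7] gap 52.6 j [-0.45  0.42  1.7  -0.    1.03 -0.62]
```

View pics/w5.png

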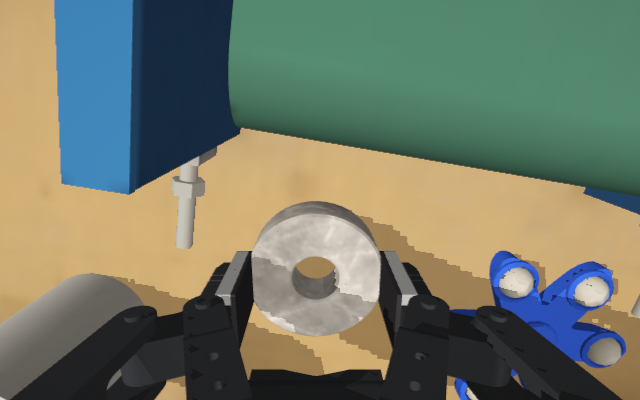

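Request:
send_rows:
  moves:
    - [0, 0, 0, 0, 0, 0, 0.04]
    - [0, 0, -0.01, 0, 0, 0, 0.04]
    - [0, 0, -0.02, 0, 0, 0, 0.04]
    - [0, 0, -0.025, 0, 0, 0, 0.04]
    - [0, 0, 0, 0, 0, 0, 0.04]

```text
time: 5.4
eef_pos: [638.2, -249.3, 61.4]
ee_rot: [-0.004, 0.645, 0.764, -0.003]
wrist_force: [1.2, -0.5, -1.2]
finger_gap: 52.4
```

Run:
```python
from h import *
show(); save('wrist','w6')
```

```text
t 5.4 pos [ 638.2 -249.3   61.4] yawx 99.7 z [-0.009  0.    -1.   ] F [ 1.2 -0.5 -1.2] gap 52.4 j [-0.45  0.35  1.68 -0.    1.12 -0.62]
```

View pics/w6.png

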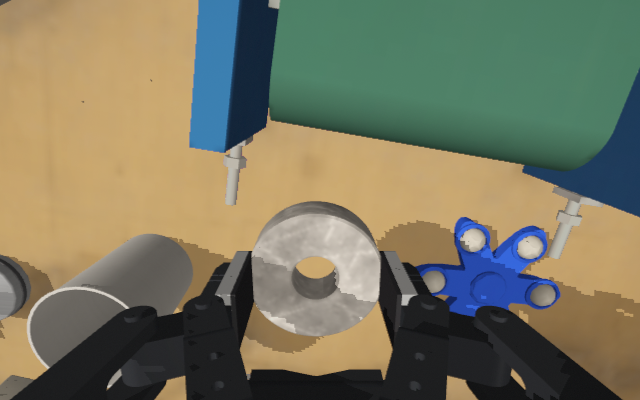

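```bash
cat >> h.py <<'E'
def rows(x,y,z,yaw,k=.6,step=.04):
    "tilt fix too, print rows"
    plan(x,y,z,yaw); path(x,y,z,yaw,step=step)
E
python3 - <<'E'
from h import *
im=np.load('pics/w6.npy'); c=cal('wrist'); s,T=tool()
hsv=cv2.cvtColor(im,cv2.COLOR_RGB2HSV); r=hsv[190:345,235:396]
m=((r[...,1]<50)&(r[...,2]>110)).astype(np.uint8); m[:,:17]=0; m[:,145:]=0; 
cs,_=cv2.findContours(m,cv2.RETR_EXTERNAL,cv2.CHAIN_APPROX_NONE); k=max(cs,key=cv2.contourArea)[:,0]+[235,190]
zt=s['eef_pos'][2]+11
P=ray('wrist',k,zt,c); L=(P-s['eef_pos'])@T
print(L.min(0),L.max(0))
q=k[k[:,1]>285]; L=(ray('wrist',q,zt,c)-s['eef_pos'])@T; print('bottom edge x',L[:,0].min())
path(638,-240,235,99.7); path(423.4,226.2,235,100)
E
```

```text
[-27.11751099 -26.4685485  -11.33262809] [ 32.2948335   25.92314017 -10.65088188]
bottom edge x -27.11751098796233
from [ 636.8 -248.8   58.8] yaw 99.7 dyaw -0.0 tilt [-0.012  0.002 -1.   ] n 5
[0.002, 0.001, -0.035, 0, 0, np.float64(0.0)]
[0.002, 0.001, -0.035, 0, 0, np.float64(0.0)]
[0.002, 0.001, -0.035, 0, 0, np.float64(0.0)]
[0.002, 0.001, -0.035, 0, 0, np.float64(0.0)]
[0.002, 0.001, -0.035, 0, 0, np.float64(0.0)]
from [ 636.8 -248.8   58.8] yaw 99.7 dyaw 0.3 tilt [-0.012  0.002 -1.   ] n 15
[0.034, -0.009, -0.012, 0, 0, np.float64(-0.0)]
[0.034, -0.009, -0.012, 0, 0, np.float64(-0.0)]
[0.034, -0.009, -0.012, 0, 0, np.float64(-0.0)]
[0.034, -0.009, -0.012, 0, 0, np.float64(-0.0)]
[0.034, -0.009, -0.012, 0, 0, np.float64(-0.0)]
[0.034, -0.009, -0.012, 0, 0, np.float64(-0.0)]
[0.034, -0.009, -0.012, 0, 0, np.float64(-0.0)]
[0.034, -0.009, -0.012, 0, 0, np.float64(-0.0)]
[0.034, -0.009, -0.012, 0, 0, np.float64(-0.0)]
[0.034, -0.009, -0.012, 0, 0, np.float64(-0.0)]
[0.034, -0.009, -0.012, 0, 0, np.float64(-0.0)]
[0.034, -0.009, -0.012, 0, 0, np.float64(-0.0)]
[0.034, -0.009, -0.012, 0, 0, np.float64(-0.0)]
[0.034, -0.009, -0.012, 0, 0, np.float64(-0.0)]
[0.034, -0.009, -0.012, 0, 0, np.float64(-0.0)]
```

Request:
send_rows:
  moves:
    - [0.001, 0.001, -0.035, 0, 0.3, 0, 0.04]
    - [0.001, 0.001, -0.038, 0, 0.3, 0, 0.04]
    - [0.001, 0.001, -0.038, 0, 0, 0, 0.04]
    - [0.001, 0.001, -0.035, 0, 0, 0, 0.04]
    - [0.01, -0.002, -0.03, 0, 0, 0, 0.04]
    - [0.036, -0.01, -0.008, 0, 0, 0, 0.04]
    - [0.038, -0.01, 0, 0, 0, 0, 0.04]
    - [0.038, -0.01, 0, 0, 0, 0, 0.04]
    - [0.038, -0.01, 0, 0, 0, 0, 0.04]
    - [0.038, -0.01, 0, 0, 0, 0, 0.04]
    - [0.038, -0.01, 0, 0, 0, 0, 0.04]

```text
time: 6.37
eef_pos: [534.1, -20.4, 237.5]
ee_rot: [-0.022, 0.649, 0.76, -0.004]
wrist_force: [0.9, 0.8, -2.9]
finger_gap: 52.7
```

Run:
```python
from h import *
show(); rows(423.4,226.2,200,100)
```

```text
t 6.37 pos [534.1 -20.4 237.5] yawx 99.0 z [-0.039  0.022 -0.999] F [ 0.9  0.8 -2.9] gap 52.7 j [-0.15 -0.11  1.88  0.02  1.42 -0.31]
shift m [ 0.2597 -0.0693  0.0472] norm 0.273 rows 6.5 rotvec [-1.97 -1.61 -1.01] rows 0.4
from [534.1 -20.4 237.5] yaw 99.0 dyaw 1.0 tilt [-0.039  0.022 -0.999] n 7
[0.037, -0.01, 0.005, 0, 0, np.float64(-0.1)]
[0.037, -0.01, 0.005, 0, 0, np.float64(-0.1)]
[0.037, -0.01, 0.005, 0, 0, np.float64(-0.1)]
[0.037, -0.01, 0.005, 0, 0, np.float64(-0.1)]
[0.037, -0.01, 0.005, 0, 0, np.float64(-0.1)]
[0.037, -0.01, 0.005, 0, 0, np.float64(-0.1)]
[0.037, -0.01, 0.005, 0, 0, np.float64(-0.1)]
```

Request:
send_rows:
  moves:
    - [0.037, -0.01, 0, -0.7, -0.6, 0, 0.04]
    - [0.037, -0.01, 0, -0.7, -0.6, 0, 0.04]
    - [0.037, -0.01, 0, -0.7, -0.6, 0, 0.04]
    - [0.037, -0.01, 0, 0, 0, 0, 0.04]
    - [0.037, -0.01, 0.005, 0, 0, 0, 0.04]
    - [0.03, -0.01, 0.015, 0, 0, 0, 0.04]
    - [0.015, -0.005, 0.02, 0, 0, 0, 0.04]
    - [0, 0, 0, 0, 0, 0, 0.04]

```text
time: 7.03
eef_pos: [418.7, 210.0, 186.6]
ee_rot: [-0.003, 0.648, 0.762, -0.004]
wrist_force: [-0.3, -0.2, -4.2]
finger_gap: 52.8
```

Run:
```python
from h import *
show(); plan(423.4,226.2,50,100)
```

```text
t 7.03 pos [418.7 210.  186.6] yawx 99.3 z [-0.009 -0.003 -1.   ] F [-0.3 -0.2 -4.2] gap 52.8 j [ 0.35 -0.25  2.09  0.    1.32  0.19]
shift m [0.0154 0.0085 0.1365] norm 0.138 rows 3.3 rotvec [-0.53  0.07 -0.73] rows 0.1
```

Request:
send_rows:
  moves:
    - [0.007, 0.004, 0.025, -0.3, 0, 0, 0.04]
    - [0.005, 0.003, 0.03, -0.2, 0, 0, 0.04]
    - [0.002, 0.001, 0.03, 0, 0, 0, 0.04]
    - [0, 0, 0.03, 0, 0, 0, 0.04]
    - [0, 0, 0.015, 0, 0, 0, 0.04]
    - [0, 0, 0, 0, 0, 0, 0.04]

```text
time: 7.53
eef_pos: [423.1, 223.7, 49.1]
ee_rot: [0.001, 0.646, 0.763, -0.002]
wrist_force: [-1.3, -1.0, -2.7]
finger_gap: 52.5
```

Run:
```python
from h import *
show(); plan(423.6,224.8,13,100); save('wrist','w7')
```

```text
t 7.53 pos [423.1 223.7  49.1] yawx 99.5 z [-0.001 -0.005 -1.   ] F [-1.3 -1.  -2.7] gap 52.5 j [ 0.38 -0.06  2.17 -0.    1.04  0.21]
shift m [0.0011 0.0008 0.0361] norm 0.036 rows 0.9 rotvec [-0.11  0.25 -0.52] rows 0.1
```

View pics/w7.png

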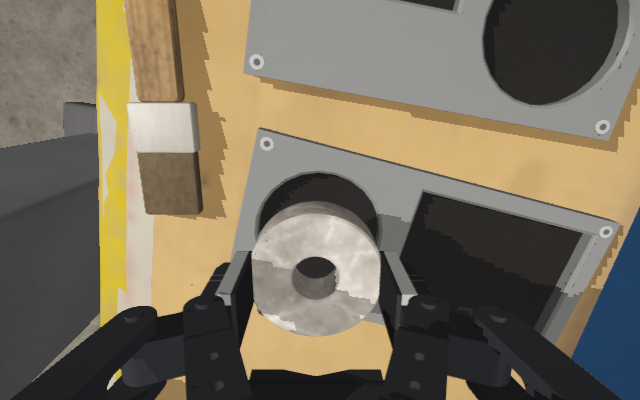

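Run:
```python
from h import *
a=np.linspace(0,2*np.pi,72); P=np.c_[423.4+33*np.cos(a),226.2+33*np.sin(a),np.full(72,14)]
uv=proj('wrist',P).round(0).astype(int)
b=cv2.imread('pics/w7.png'); cv2.polylines(b,[uv],True,(0,0,255),1); cv2.imwrite('pics/w7o.png',b[120:380,200:440])
```

```text
(no output)
```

View pics/w7o.png

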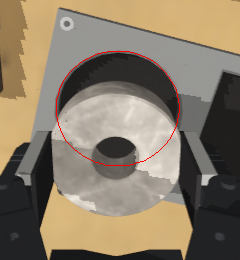

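Request:
send_rows:
  moves:
    - [0.001, 0.001, 0.01, 0, 0.1, 0, 0.04]
    - [0, 0, 0.01, 0, 0, 0, 0.04]
    - [0, 0, 0.009, 0, 0, 0, 0.04]
    - [0, 0, 0.004, 0, 0, 0, 0.04]
    - [0, 0, 0, 0, 0, 0, 0.04]

```text
time: 8.0
eef_pos: [428.9, 225.1, 18.8]
ee_rot: [0.003, 0.647, 0.762, 0.002]
wrist_force: [-0.1, -0.0, -3.1]
finger_gap: 52.5
```

Run:
```python
from h import *
show(); plan(423.6,224.8,14,100)
```

```text
t 8.0 pos [428.9 225.1  18.8] yawx 99.4 z [ 0.007  0.    -1.   ] F [-0.1 -0.  -3.1] gap 52.5 j [ 0.37 -0.01  2.18 -0.    0.96  0.21]
shift m [ 0.0006 -0.0053  0.0047] norm 0.007 rows 0.2 rotvec [ 0.41  0.06 -0.63] rows 0.1
```

Request:
send_rows:
  moves:
    - [0.0005, -0.005, 0, 0.4, 0, 0, 0.04]
    - [0, 0, 0.001, 0, 0, 0, 0.04]
    - [0, 0, 0, 0, 0, 0, 0.04]

```text
time: 8.25
eef_pos: [424.4, 225.1, 18.7]
ee_rot: [0.001, 0.647, 0.762, 0.0]
wrist_force: [0.6, 0.5, -3.7]
finger_gap: 52.6
```

Run:
```python
from h import *
show(); plan(423.6,224.8,14,100)
```

```text
t 8.25 pos [424.4 225.1  18.7] yawx 99.4 z [ 0.002 -0.    -1.   ] F [ 0.6  0.5 -3.7] gap 52.6 j [ 0.38 -0.01  2.18 -0.    0.97  0.21]
shift m [-0.0002 -0.0008  0.0047] norm 0.005 rows 0.1 rotvec [ 0.08  0.03 -0.63] rows 0.1
```

Request:
send_rows:
  moves:
    - [0, -0.001, 0.003, 0, 0, 0, 0.04]
    - [0, -0.0005, 0.002, 0, 0, 0, 0.04]
    - [0, 0, 0, 0, 0, 0, 0.04]

```text
time: 8.5
eef_pos: [423.6, 225.4, 14.6]
ee_rot: [0.001, 0.647, 0.763, 0.002]
wrist_force: [-0.9, -0.6, -2.6]
finger_gap: 52.7
```

Run:
```python
from h import *
show(); plan(423.6,224.8,14,100)
```

```text
t 8.5 pos [423.6 225.4  14.6] yawx 99.4 z [ 0.004  0.001 -1.   ] F [-0.9 -0.6 -2.6] gap 52.7 j [ 0.38 -0.01  2.19 -0.    0.96  0.21]
shift m [-0.0006 -0.0001  0.0006] norm 0.001 rows 0.0 rotvec [ 0.24 -0.   -0.61] rows 0.1
```

Request:
send_rows:
  moves:
    - [0, 0, 0, 0, 0, 0, 0.066]
    - [0, 0, 0, 0, 0, 0, 0.07]
    - [0, 0, 0, 0, 0, 0, 0.075]
    - [0, 0, -0.01, 0, 0, 0, 0.075]
    - [0, 0, -0.025, 0, 0, 0, 0.075]
    - [0, 0, -0.035, 0, 0, 0, 0.075]
    - [0, 0, -0.035, 0, 0, 0, 0.075]
    - [0, 0, 0, 0, 0, 0, 0.075]

```text
time: 9.17
eef_pos: [424.1, 225.7, 127.5]
ee_rot: [0.002, 0.647, 0.763, 0.002]
wrist_force: [1.8, 0.8, -0.2]
finger_gap: 75.2
```

Run:
```python
from h import *
show(); save('wrist','w8')
```

```text
t 9.17 pos [424.1 225.7 127.5] yawx 99.4 z [ 0.005  0.001 -1.   ] F [ 1.8  0.8 -0.2] gap 75.2 j [ 0.38 -0.17  2.12 -0.    1.19  0.21]
```

View pics/w8.png

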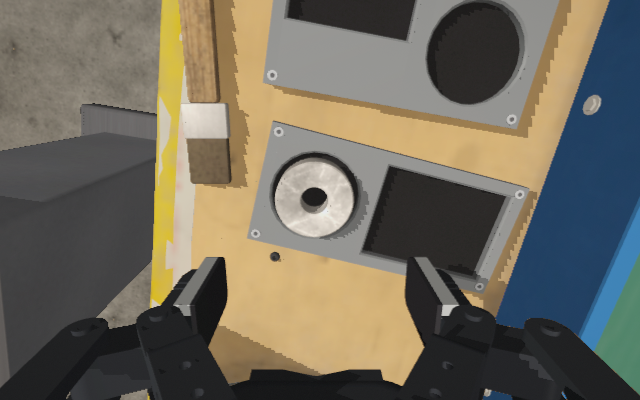

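Run:
```python
from h import *
path(424,225,240,95); path(470,-430,230,92)
```

```text
from [422.9 225.2 125. ] yaw 99.4 dyaw -4.4 tilt [ 0.002 -0.    -1.   ] n 4
[-0.0, 0.0, -0.029, 0, 0, np.float64(1.1)]
[-0.0, 0.0, -0.029, 0, 0, np.float64(1.1)]
[-0.0, 0.0, -0.029, 0, 0, np.float64(1.1)]
[-0.0, 0.0, -0.029, 0, 0, np.float64(1.1)]
from [422.9 225.2 125. ] yaw 99.4 dyaw -7.4 tilt [ 0.002 -0.    -1.   ] n 18
[-0.036, -0.003, -0.006, 0, 0, np.float64(0.4)]
[-0.036, -0.003, -0.006, 0, 0, np.float64(0.4)]
[-0.036, -0.003, -0.006, 0, 0, np.float64(0.4)]
[-0.036, -0.003, -0.006, 0, 0, np.float64(0.4)]
[-0.036, -0.002, -0.006, 0, 0, np.float64(0.4)]
[-0.036, -0.002, -0.006, 0, 0, np.float64(0.4)]
[-0.036, -0.002, -0.006, 0, 0, np.float64(0.4)]
[-0.036, -0.002, -0.006, 0, 0, np.float64(0.4)]
[-0.036, -0.001, -0.006, 0, 0, np.float64(0.4)]
[-0.036, -0.001, -0.006, 0, 0, np.float64(0.4)]
[-0.036, -0.001, -0.006, 0, 0, np.float64(0.4)]
[-0.036, -0.0, -0.006, 0, 0, np.float64(0.4)]
[-0.036, -0.0, -0.006, 0, 0, np.float64(0.4)]
[-0.036, 0.0, -0.006, 0, 0, np.float64(0.4)]
[-0.036, 0.0, -0.006, 0, 0, np.float64(0.4)]
[-0.036, 0.001, -0.006, 0, 0, np.float64(0.4)]
[-0.036, 0.001, -0.006, 0, 0, np.float64(0.4)]
[-0.036, 0.001, -0.006, 0, 0, np.float64(0.4)]
```

Request:
send_rows:
  moves:
    - [0, 0, -0.03, 0, 0, 1.5, 0.085]
    - [0, 0, -0.038, 0, 0, 1.5, 0.085]
    - [-0.006, 0, -0.036, 0, 0, 1.5, 0.085]
    - [-0.034, -0.002, -0.015, 0, 0, 1.5, 0.085]
    - [-0.04, -0.001, 0, 0, 0, 1, 0.085]
    - [-0.04, -0.001, 0, 0, 0, 0, 0.085]
    - [-0.04, 0, 0, 0, 0, 0, 0.085]
    - [-0.04, 0, 0, 0, 0, 0, 0.085]
    - [-0.04, 0, 0, 0, 0, 0, 0.085]
    - [-0.04, 0.001, 0, 0, 0, 0, 0.085]
    - [-0.04, 0.001, 0, 0, 0, 0, 0.085]
    - [-0.04, 0.001, 0, 0, 0, 0, 0.085]

```text
time: 10.22
eef_pos: [436.5, -143.3, 252.3]
ee_rot: [0.003, 0.689, 0.725, 0.003]
wrist_force: [0.8, 0.2, 0.1]
finger_gap: 84.5
```

Run:
```python
from h import *
show(); rows(470,-430,230,92)
```

```text
t 10.22 pos [ 436.5 -143.3  252.3] yawx 93.0 z [ 0.009 -0.001 -1.   ] F [0.8 0.2 0.1] gap 84.5 j [-0.44 -0.33  2.04  0.    1.43 -0.49]
shift m [-0.288   0.0184  0.0229] norm 0.289 rows 6.9 rotvec [0.49 0.08 0.96] rows 0.2
from [ 436.5 -143.3  252.3] yaw 93.0 dyaw -1.0 tilt [ 0.009 -0.001 -1.   ] n 8
[-0.036, 0.002, 0.003, 0, 0, np.float64(0.1)]
[-0.036, 0.002, 0.003, 0, 0, np.float64(0.1)]
[-0.036, 0.002, 0.003, 0, 0, np.float64(0.1)]
[-0.036, 0.003, 0.003, 0, 0, np.float64(0.1)]
[-0.036, 0.003, 0.003, 0, 0, np.float64(0.1)]
[-0.036, 0.003, 0.003, 0, 0, np.float64(0.1)]
[-0.036, 0.003, 0.003, 0, 0, np.float64(0.1)]
[-0.036, 0.003, 0.003, 0, 0, np.float64(0.1)]
```

Request:
send_rows:
  moves:
    - [-0.038, 0.002, 0.002, 0.2, 0, 0, 0.085]
    - [-0.038, 0.002, 0.002, 0.2, 0, 0, 0.085]
    - [-0.038, 0.002, 0.002, 0, 0, 0, 0.085]
    - [-0.038, 0.003, 0.003, 0, 0, 0, 0.085]
    - [-0.038, 0.003, 0.003, 0, 0, 0, 0.085]
    - [-0.036, 0.003, 0.003, 0, 0, 0, 0.085]
    - [-0.02, 0.003, 0.003, 0, 0, 0, 0.085]
    - [0, 0, 0, 0, 0, 0, 0.085]

```text
time: 10.88
eef_pos: [462.2, -407.7, 230.4]
ee_rot: [-0.0, 0.693, 0.721, -0.0]
wrist_force: [-0.4, 1.2, -0.4]
finger_gap: 84.9
```

Run:
```python
from h import *
show(); save('wrist','w9'); save('top','t9')
```

```text
t 10.88 pos [ 462.2 -407.7  230.4] yawx 92.3 z [-0.001  0.    -1.   ] F [-0.4  1.2 -0.4] gap 84.9 j [-0.81  0.05  1.73 -0.    1.36 -0.85]
```

View pics/w9.png

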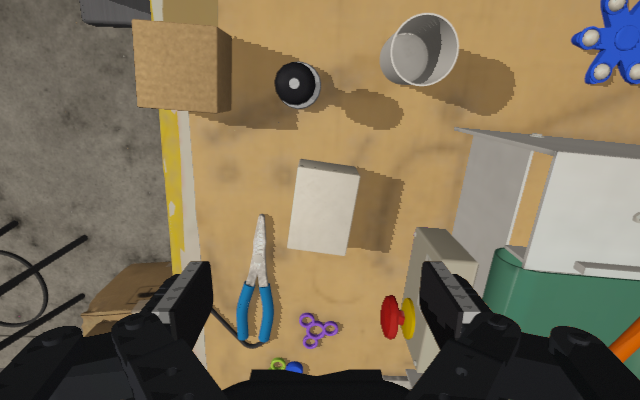

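Run:
```python
from h import *
im=np.load('pics/w9.npy'); c=cal('wrist')
hsv=cv2.cvtColor(im,cv2.COLOR_RGB2HSV); r=hsv[145:265,275:370]
print(r[60,50],r[18,60],r[60,90],r[60,8])
m=((r[...,1]<40)&(r[...,2]>175)).astype(np.uint8)
cs,_=cv2.findContours(m,cv2.RETR_EXTERNAL,cv2.CHAIN_APPROX_NONE); k=max(cs,key=cv2.contourArea)[:,0]+[275,145]
P=ray('wrist',k,45,c)[:,:2].astype(np.float32); rr=cv2.minAreaRect(P); print(rr); print(cv2.boxPoints(rr))
```

```text
[ 19  32 201] [ 18 106 161] [ 18 127 130] [ 18 117 188]
((469.2354431152344, -441.975341796875), (83.23322296142578, 58.731292724609375), 83.9030990600586)
[[ 435.61578 -480.23764]
 [ 494.0149  -486.4755 ]
 [ 502.8551  -403.71304]
 [ 444.456   -397.4752 ]]
```

Run:
```python
from h import *
plan(469.2,-442,100,84)
```

```text
shift m [-0.0376  0.0054  0.1308] norm 0.136 rows 3.3 rotvec [-0.04 -0.08  8.45] rows 1.2
```

Request:
send_rows:
  moves:
    - [-0.012, 0.001, 0.015, 0, 0, 4.2, 0.078]
    - [-0.012, 0.001, 0.03, 0, 0, 4.2, 0.078]
    - [-0.01, 0, 0.03, 0, 0, 0, 0.078]
    - [-0.003, 0, 0.03, 0, 0, 0, 0.078]
    - [0, 0, 0.025, 0, 0, 0, 0.078]
    - [0, 0, 0, 0, 0, 0, 0.078]

```text
time: 11.48
eef_pos: [466.6, -436.7, 102.7]
ee_rot: [0.003, 0.743, 0.669, 0.001]
wrist_force: [-0.6, 1.2, -0.8]
finger_gap: 78.0
```

Run:
```python
from h import *
show(); plan(469.2,-442,16,84)
```

```text
t 11.48 pos [ 466.6 -436.7  102.7] yawx 84.0 z [ 0.007 -0.003 -1.   ] F [-0.6  1.2 -0.8] gap 78.0 j [-0.84  0.2   1.78  0.    1.15 -0.73]
shift m [-0.0048  0.0026  0.0868] norm 0.087 rows 2.1 rotvec [0.4  0.14 0.04] rows 0.1
```

Request:
send_rows:
  moves:
    - [-0.003, 0.001, 0.015, 0.3, 0.2, 0, 0.078]
    - [-0.001, 0, 0.02, 0.2, 0, 0, 0.078]
    - [0, -0.001, 0.02, 0.2, 0, 0, 0.078]
    - [0, 0, 0, 0, 0, 0, 0.078]

```text
time: 11.82
eef_pos: [468.6, -436.5, 51.6]
ee_rot: [-0.001, 0.741, 0.671, -0.001]
wrist_force: [-1.5, 0.8, -0.1]
finger_gap: 77.9
```

Run:
```python
from h import *
show(); plan(469.2,-442,16,84)
```

```text
t 11.82 pos [ 468.6 -436.5   51.6] yawx 84.4 z [-0.003  0.    -1.   ] F [-1.5  0.8 -0.1] gap 77.9 j [-0.83  0.27  1.8  -0.    1.07 -0.73]
shift m [-0.0054  0.0012  0.0356] norm 0.036 rows 0.9 rotvec [-0.17  0.01  0.35] rows 0.1
```

Request:
send_rows:
  moves:
    - [-0.005, 0.001, 0.006, 0, 0, 0.3, 0.078]
    - [-0.001, 0, 0.012, 0.1, 0, 0, 0.078]
    - [0, -0.001, 0.012, 0.1, 0, 0, 0.078]
    - [0, 0, 0.006, 0.1, 0, 0, 0.078]
    - [0, 0, 0, 0, 0, 0, 0.078]

```text
time: 12.23
eef_pos: [471.8, -443.9, 20.9]
ee_rot: [0.002, 0.742, 0.67, -0.003]
wrist_force: [0.7, 0.1, -0.2]
finger_gap: 77.8
```

Run:
```python
from h import *
show(); plan(469.2,-442,16,84); save('wrist','w10')
```

```text
t 12.23 pos [ 471.8 -443.9   20.9] yawx 84.2 z [-0.001 -0.007 -1.   ] F [ 0.7  0.1 -0.2] gap 77.8 j [-0.84  0.32  1.8  -0.01  1.02 -0.73]
shift m [ 0.0016 -0.0028  0.0049] norm 0.006 rows 0.1 rotvec [-0.04  0.38  0.19] rows 0.1
```

View pics/w10.png

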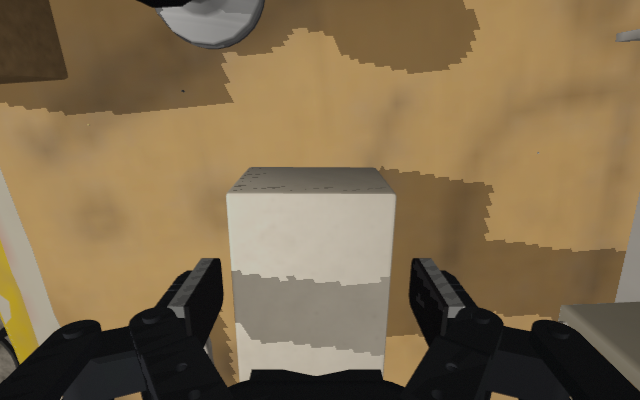

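Request:
send_rows:
  moves:
    - [0.001, -0.002, 0.003, 0, 0.2, 0, 0.078]
    - [0, 0, 0.001, 0, 0, 0, 0.07]
    - [0, 0, 0, 0, 0, 0, 0.05]
    - [0, 0, 0, 0, 0, 0, 0.05]
    - [0, 0, 0, 0, 0, 0, 0.05]
    - [0, 0, 0, 0, 0, 0, 0.05]
  newtons: 45

```text
time: 12.78
eef_pos: [470.2, -443.6, 18.4]
ee_rot: [0.002, 0.742, 0.67, -0.001]
wrist_force: [0.5, 0.5, 0.4]
finger_gap: 59.1
```

Run:
```python
from h import *
show()
```

```text
t 12.78 pos [ 470.2 -443.6   18.4] yawx 84.2 z [ 0.001 -0.004 -1.   ] F [0.5 0.5 0.4] gap 59.1 j [-0.84  0.32  1.8  -0.    1.01 -0.73]
```

Request:
send_rows:
  moves:
    - [0, 0, -0.01, 0, 0, 0, 0.05]
    - [0, 0, -0.03, 0, 0, 0, 0.05]
    - [0, 0, -0.038, 0, 0, 0, 0.05]
    - [0, 0, -0.038, 0, 0, 0, 0.05]
    - [0, 0, -0.038, 0, 0, 0, 0.05]
    - [0, 0, -0.035, 0, 0, 0, 0.05]
    - [0, 0, -0.01, 0, 0, 0, 0.05]

```text
time: 13.37
eef_pos: [465.6, -437.5, 216.8]
ee_rot: [-0.01, 0.742, 0.67, -0.001]
wrist_force: [1.1, -0.8, -0.7]
finger_gap: 59.0
```

Run:
```python
from h import *
show(); save('side','s10',(300,150,640,400),2); rows(520,218,240,175)
```

```text
t 13.37 pos [ 465.6 -437.5  216.8] yawx 84.2 z [-0.015  0.013 -1.   ] F [ 1.1 -0.8 -0.7] gap 59.0 j [-0.84  0.12  1.68 -0.    1.36 -0.73]
shift m [ 0.6581 -0.0131 -0.016 ] norm 0.658 rows 15.8 rotvec [ -0.2   -1.15 -90.84] rows 12.7
from [ 465.8 -437.8  216.9] yaw 84.2 dyaw 90.8 tilt [-0.014  0.012 -1.   ] n 17
[0.039, -0.001, -0.001, 0, 0, np.float64(-5.3)]
[0.039, 0.003, -0.001, 0, 0, np.float64(-5.3)]
[0.038, 0.006, -0.001, 0, 0, np.float64(-5.3)]
[0.037, 0.01, -0.001, 0, 0, np.float64(-5.3)]
[0.036, 0.013, -0.001, 0, 0, np.float64(-5.3)]
[0.035, 0.017, -0.001, 0, 0, np.float64(-5.3)]
[0.033, 0.02, -0.001, 0, 0, np.float64(-5.3)]
[0.031, 0.023, -0.001, 0, 0, np.float64(-5.3)]
[0.029, 0.026, -0.001, 0, 0, np.float64(-5.3)]
[0.026, 0.028, -0.001, 0, 0, np.float64(-5.3)]
[0.024, 0.031, -0.001, 0, 0, np.float64(-5.3)]
[0.021, 0.033, -0.001, 0, 0, np.float64(-5.3)]
[0.018, 0.034, -0.001, 0, 0, np.float64(-5.3)]
[0.014, 0.036, -0.001, 0, 0, np.float64(-5.3)]
[0.011, 0.037, -0.001, 0, 0, np.float64(-5.3)]
[0.007, 0.038, -0.001, 0, 0, np.float64(-5.3)]
[0.004, 0.039, -0.001, 0, 0, np.float64(-5.3)]
```

View pics/s10.png

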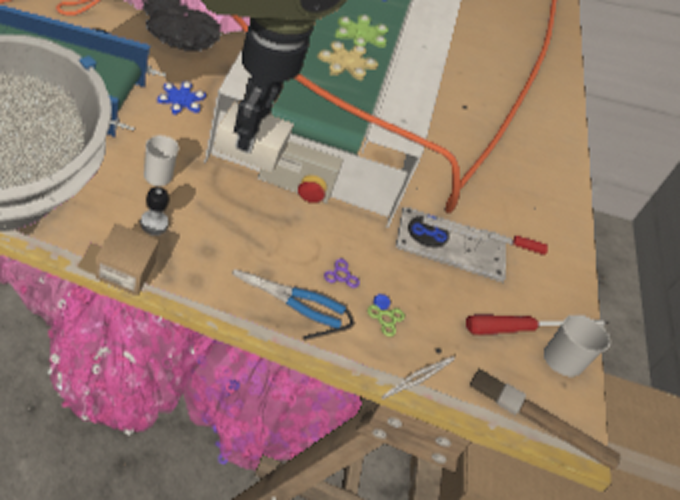

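Request:
send_rows:
  moves:
    - [0.015, 0, -0.025, 0, -0.5, -5.3, 0.05]
    - [0.036, 0.003, -0.008, 0, -0.5, -5.3, 0.05]
    - [0.038, 0.006, -0.001, 0, -0.2, -5.3, 0.05]
    - [0.037, 0.01, 0, 0, 0, -5.3, 0.05]
    - [0.036, 0.013, 0, 0, 0, -5.3, 0.05]
    - [0.035, 0.017, 0, 0, 0, -5.3, 0.05]
    - [0.033, 0.02, 0, 0, 0, -5.3, 0.05]
    - [0.031, 0.023, 0, 0, 0, -5.3, 0.05]
    - [0.029, 0.026, 0, 0, 0, -5.3, 0.05]
    - [0.026, 0.028, 0, 0, 0, -5.3, 0.05]
    - [0.024, 0.031, 0, 0, 0, -5.3, 0.05]
    - [0.021, 0.033, 0, 0, 0, -5.3, 0.05]

```text
time: 14.42
eef_pos: [483.9, 14.2, 219.8]
ee_rot: [-0.024, 0.259, 0.966, -0.004]
wrist_force: [1.5, 0.6, -4.0]
finger_gap: 59.4
```

Run:
```python
from h import *
show(); rows(520,218,225,175)
```

```text
t 14.42 pos [483.9  14.2 219.8] yawx 150.0 z [-0.048  0.005 -0.999] F [ 1.5  0.6 -4. ] gap 59.4 j [-0.08 -0.21  2.    0.    1.41 -1.13]
shift m [ 0.0709  0.1944 -0.0059] norm 0.207 rows 5.0 rotvec [ -0.57  -2.74 -25.01] rows 3.5
from [483.9  14.2 219.8] yaw 150.0 dyaw 25.0 tilt [-0.048  0.005 -0.999] n 6
[0.012, 0.032, -0.001, 0, 0, np.float64(-4.2)]
[0.009, 0.033, -0.001, 0, 0, np.float64(-4.2)]
[0.007, 0.034, -0.001, 0, 0, np.float64(-4.2)]
[0.004, 0.034, -0.001, 0, 0, np.float64(-4.2)]
[0.002, 0.034, -0.001, 0, 0, np.float64(-4.2)]
[-0.001, 0.034, -0.001, 0, 0, np.float64(-4.2)]
```

Request:
send_rows:
  moves:
    - [0.012, 0.032, -0.012, -0.2, -0.8, -4.2, 0.05]
    - [0.009, 0.034, -0.006, -0.2, -0.8, -4.2, 0.05]
    - [0.007, 0.035, -0.002, -0.2, -0.8, -4.2, 0.05]
    - [0.004, 0.035, 0, 0, -0.4, -4.2, 0.05]
    - [0.002, 0.034, 0, 0, 0, -4.2, 0.05]
    - [0, 0.025, 0.01, 0, 0, -3, 0.05]
    - [0, 0, 0, 0, 0, 0, 0.05]

```text
time: 15.0
eef_pos: [506.5, 226.3, 207.3]
ee_rot: [-0.012, 0.036, 0.999, -0.003]
wrist_force: [-1.7, -0.9, -4.0]
finger_gap: 58.9
```

Run:
```python
from h import *
show(); plan(520.1,217.8,65,175)
```

```text
t 15.0 pos [506.5 226.3 207.3] yawx 175.9 z [-0.025 -0.006 -1.   ] F [-1.7 -0.9 -4. ] gap 58.9 j [ 0.32 -0.05  1.87  0.    1.35 -1.18]
shift m [-0.0177 -0.0064  0.142 ] norm 0.143 rows 3.4 rotvec [-0.45 -1.41  0.89] rows 0.2
```

Request:
send_rows:
  moves:
    - [-0.008, -0.004, 0.02, -0.3, -1, 0.5, 0.05]
    - [-0.003, -0.003, 0.03, -0.1, -0.3, 0.4, 0.05]
    - [0, -0.001, 0.03, 0, 0, 0, 0.05]
    - [0, 0, 0.03, 0, 0, 0, 0.05]
    - [0, 0, 0.015, 0, 0, 0, 0.05]
    - [0, 0, 0, 0, 0, 0, 0.05]

```text
time: 15.5
eef_pos: [507.7, 215.5, 64.4]
ee_rot: [-0.009, 0.042, 0.999, -0.004]
wrist_force: [-0.6, 0.2, -3.4]
finger_gap: 59.4
```

Run:
```python
from h import *
show(); plan(520.1,217.8,25,175); save('wrist','w11')
```

```text
t 15.5 pos [507.7 215.5  64.4] yawx 175.2 z [-0.018 -0.007 -1.   ] F [-0.6  0.2 -3.4] gap 59.4 j [ 0.3   0.09  1.99 -0.    1.08 -1.18]
shift m [-0.0128  0.0037  0.0391] norm 0.041 rows 1.0 rotvec [-0.51 -0.98  0.16] rows 0.2
```

View pics/w11.png

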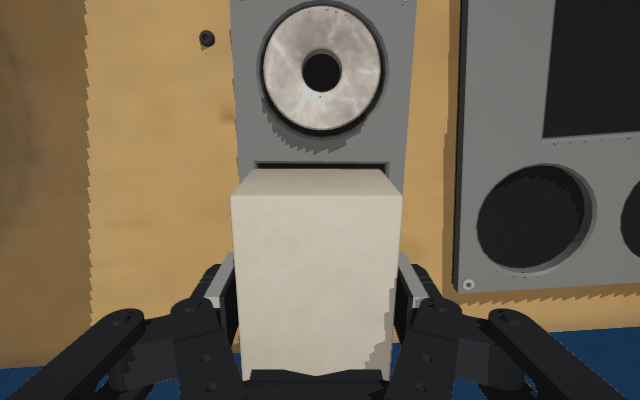

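Run:
```python
from h import *
s,T=tool(); c=cal('wrist'); z=s['eef_pos'][2]+26.6
for uv in [(232,195),(403,195)]: print(((ray('wrist',uv,z,c)[0]-s['eef_pos'])@T).round(1))
for uv in [(256,163),(388,164)]: print(ray('wrist',uv,14,c)[0].round(1))
d=np.array([np.cos(np.radians(-4.98)),np.sin(np.radians(-4.98))]); n=np.array([-d[1],d[0]]); o=np.array([478.7,221.4])
for b in (36,-36): print('pred',(o+(40-48.5)*d+b*n).round(1))
```

```text
[ 40.6 -28.7 -25.6]
[ 40.7  29.2 -26.2]
[467.2 185.1  14. ]
[473.8 257.5  14. ]
pred [473.4 258. ]
pred [467.1 186.3]
```

Request:
send_rows:
  moves:
    - [-0.011, 0.003, 0, -0.5, -1, 0, 0.05]
    - [0, 0, 0.008, 0, 0, 0, 0.05]
    - [0, 0, 0.008, 0, 0, 0, 0.05]
    - [0, 0, 0, 0, 0, 0, 0.05]

```text
time: 15.88
eef_pos: [521.8, 217.5, 49.9]
ee_rot: [0.003, 0.043, 0.999, 0.001]
wrist_force: [-1.0, 0.1, -3.0]
finger_gap: 59.2
```

Run:
```python
from h import *
show(); plan(518.5,217.9,25,175)
```

```text
t 15.88 pos [521.8 217.5  49.9] yawx 175.1 z [ 0.006  0.001 -1.   ] F [-1.   0.1 -3. ] gap 59.2 j [ 0.3   0.12  1.98 -0.    1.03 -1.18]
shift m [0.0035 0.0001 0.0249] norm 0.025 rows 0.6 rotvec [0.11 0.34 0.09] rows 0.1
```

Request:
send_rows:
  moves:
    - [0.004, 0, 0.007, 0.1, 0.5, 0, 0.05]
    - [0.001, 0, 0.007, 0, 0.1, 0, 0.05]
    - [0.001, 0, 0.006, 0, 0.1, 0, 0.05]
    - [0, 0, 0, 0, 0, 0, 0.05]

```text
time: 16.22
eef_pos: [517.4, 218.7, 30.6]
ee_rot: [-0.001, 0.043, 0.999, 0.001]
wrist_force: [0.3, -0.2, -3.1]
finger_gap: 59.8
```

Run:
```python
from h import *
show(); plan(518.5,217.9,25,175)
```

```text
t 16.22 pos [517.4 218.7  30.6] yawx 175.1 z [-0.003  0.002 -1.   ] F [ 0.3 -0.2 -3.1] gap 59.8 j [ 0.3   0.14  1.99  0.    1.01 -1.18]
shift m [-0.0012 -0.0007  0.0056] norm 0.006 rows 0.1 rotvec [ 0.12 -0.16  0.08] rows 0.0
```

Request:
send_rows:
  moves:
    - [-0.001, -0.001, 0.003, 0, -0.1, 0, 0.05]
    - [0, 0, 0.003, 0, 0, 0, 0.05]
    - [0, 0, 0, 0, 0, 0, 0.05]

```text
time: 16.47
eef_pos: [518.9, 217.8, 24.6]
ee_rot: [0.0, 0.043, 0.999, 0.001]
wrist_force: [0.7, 0.7, -3.3]
finger_gap: 59.5
```

Run:
```python
from h import *
show(); plan(518.5,217.9,25,175)
```

```text
t 16.47 pos [518.9 217.8  24.6] yawx 175.1 z [ 0.     0.002 -1.   ] F [ 0.7  0.7 -3.3] gap 59.5 j [ 0.3   0.15  1.99  0.    0.99 -1.19]
shift m [ 0.0004  0.     -0.0004] norm 0.001 rows 0.0 rotvec [0.13 0.   0.1 ] rows 0.0
```

Request:
send_rows:
  moves:
    - [0, 0, 0, 0, 0, 0, 0.064]
    - [0, 0, 0, 0, 0, 0, 0.072]
    - [0, 0, 0, 0, 0, 0, 0.076]
    - [0, 0, -0.015, 0, 0, 0, 0.076]
    - [0, 0, -0.03, 0, 0, 0, 0.08]
    - [0, 0, -0.038, 0, 0, 0, 0.085]
    - [0, 0, -0.038, 0, 0, 0, 0.085]
    - [0, 0, -0.035, 0, 0, 0, 0.085]
    - [0, 0, -0.03, 0, 0, 0, 0.085]

```text
time: 17.22
eef_pos: [515.8, 216.3, 212.3]
ee_rot: [-0.005, 0.043, 0.999, -0.001]
wrist_force: [2.0, -0.2, -0.2]
finger_gap: 84.9
```

Run:
```python
from h import *
show(); save('wrist','w12')
path(352,-315,235,176); path(352,-315,235,90)
```

```text
t 17.22 pos [515.8 216.3 212.3] yawx 175.1 z [-0.01  -0.001 -1.   ] F [ 2.  -0.2 -0.2] gap 84.9 j [ 0.3  -0.06  1.87  0.    1.34 -1.19]
from [519.3 217.5 220.3] yaw 175.1 dyaw 0.9 tilt [ 0.001  0.003 -1.   ] n 15
[0.008, -0.036, -0.001, 0, 0, np.float64(-0.1)]
[0.008, -0.036, -0.001, 0, 0, np.float64(-0.1)]
[0.008, -0.036, -0.001, 0, 0, np.float64(-0.1)]
[0.008, -0.036, -0.001, 0, 0, np.float64(-0.1)]
[0.008, -0.036, -0.001, 0, 0, np.float64(-0.1)]
[0.008, -0.036, -0.001, 0, 0, np.float64(-0.1)]
[0.008, -0.036, -0.001, 0, 0, np.float64(-0.1)]
[0.008, -0.036, -0.001, 0, 0, np.float64(-0.1)]
[0.008, -0.036, -0.001, 0, 0, np.float64(-0.1)]
[0.008, -0.036, -0.001, 0, 0, np.float64(-0.1)]
[0.008, -0.036, -0.001, 0, 0, np.float64(-0.1)]
[0.008, -0.036, -0.001, 0, 0, np.float64(-0.1)]
[0.009, -0.036, -0.001, 0, 0, np.float64(-0.1)]
[0.009, -0.036, -0.001, 0, 0, np.float64(-0.1)]
[0.009, -0.036, -0.001, 0, 0, np.float64(-0.1)]
from [519.3 217.5 220.3] yaw 175.1 dyaw -85.1 tilt [ 0.001  0.003 -1.   ] n 15
[0.008, -0.036, -0.001, 0, 0, np.float64(5.7)]
[0.004, -0.037, -0.001, 0, 0, np.float64(5.7)]
[0.001, -0.037, -0.001, 0, 0, np.float64(5.7)]
[-0.003, -0.037, -0.001, 0, 0, np.float64(5.7)]
[-0.007, -0.037, -0.001, 0, 0, np.float64(5.7)]
[-0.01, -0.036, -0.001, 0, 0, np.float64(5.7)]
[-0.014, -0.035, -0.001, 0, 0, np.float64(5.7)]
[-0.017, -0.033, -0.001, 0, 0, np.float64(5.7)]
[-0.02, -0.031, -0.001, 0, 0, np.float64(5.7)]
[-0.023, -0.029, -0.001, 0, 0, np.float64(5.7)]
[-0.026, -0.027, -0.001, 0, 0, np.float64(5.7)]
[-0.028, -0.024, -0.001, 0, 0, np.float64(5.7)]
[-0.031, -0.021, -0.001, 0, 0, np.float64(5.7)]
[-0.033, -0.018, -0.001, 0, 0, np.float64(5.7)]
[-0.034, -0.015, -0.001, 0, 0, np.float64(5.7)]
```

View pics/w12.png

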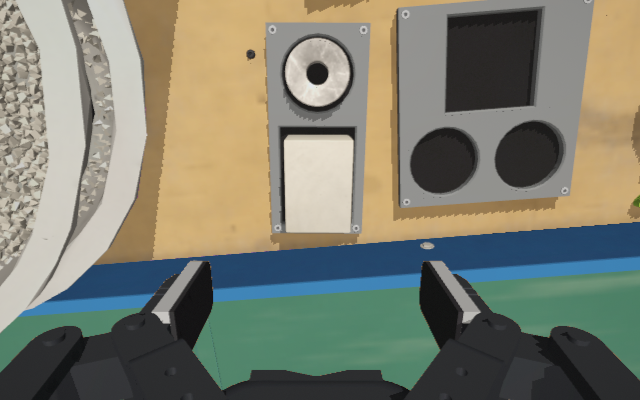

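Request:
send_rows:
  moves:
    - [0.002, -0.01, -0.02, 0, 0, 0, 0.085]
    - [0.006, -0.028, -0.012, 0, 0, 0, 0.085]
    - [0.009, -0.039, 0, 0, 0, 0, 0.085]
    - [0.009, -0.039, 0, 0, 0, 0, 0.085]
    - [0.009, -0.039, 0, 0, 0, 0, 0.085]
    - [0.009, -0.039, 0, 0, 0, 0, 0.085]
    - [0.009, -0.039, 0, 0, 0, 0, 0.085]
    - [0.009, -0.039, 0, 0, 0, 0, 0.085]
    - [0.009, -0.039, 0, 0, 0, 0, 0.085]
    - [0.009, -0.039, 0, 0, 0, 0, 0.085]
    - [0.009, -0.039, 0, 0, 0, 0, 0.085]
    - [0.009, -0.039, 0, 0, 0, 0, 0.085]

```text
time: 18.27
eef_pos: [388.6, -210.7, 263.9]
ee_rot: [0.019, 0.034, 0.999, 0.002]
wrist_force: [0.7, -0.1, -0.5]
finger_gap: 85.2
```

Run:
```python
from h import *
show(); rows(360,-312,230,176)
```

```text
t 18.27 pos [ 388.6 -210.7  263.9] yawx 176.1 z [ 0.038  0.002 -0.999] F [ 0.7 -0.1 -0.5] gap 85.2 j [-0.63 -0.4   2.07  0.02  1.45 -2.14]
shift m [ 0.0229 -0.1031  0.0325] norm 0.111 rows 2.6 rotvec [0.28 2.18 0.06] rows 0.3
from [ 388.6 -210.7  263.9] yaw 176.1 dyaw -0.1 tilt [ 0.038  0.002 -0.999] n 3
[0.007, -0.034, 0.011, 0, 0, np.float64(0.0)]
[0.007, -0.034, 0.011, 0, 0, np.float64(0.0)]
[0.007, -0.034, 0.011, 0, 0, np.float64(0.0)]
```

Request:
send_rows:
  moves:
    - [0.007, -0.034, 0.009, 0.1, 1, 0, 0.085]
    - [0.007, -0.034, 0.01, 0.1, 1, 0, 0.085]
    - [0.007, -0.025, 0.011, 0.1, 0.2, 0, 0.085]
    - [0, 0, 0, 0, 0, 0, 0.085]

```text
time: 18.6
eef_pos: [357.7, -313.4, 235.8]
ee_rot: [0.002, 0.039, 0.999, -0.004]
wrist_force: [-0.2, 0.8, 0.3]
finger_gap: 84.9
```

Run:
```python
from h import *
show(); save('wrist','w13')
```

```text
t 18.6 pos [ 357.7 -313.4  235.8] yawx 175.5 z [ 0.005 -0.009 -1.   ] F [-0.2  0.8  0.3] gap 84.9 j [-0.83 -0.28  2.03 -0.    1.39 -2.32]
```

View pics/w13.png

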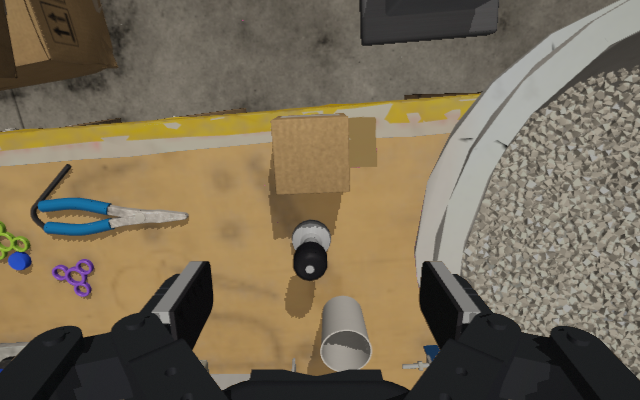

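Run:
```python
from h import *
im=np.load('pics/w13.npy'); c=cal('wrist')
hsv=cv2.cvtColor(im,cv2.COLOR_RGB2HSV)
for p in [(310,150),(310,130),(310,185),(260,160),(365,150),(310,210),(330,117),(310,105)]: print(p,hsv[p[1],p[0]])
g=cv2.cvtColor(im,cv2.COLOR_RGB2GRAY)
print(g[150,264:284],g[150,340:360]); print(g[106:124,310],g[184:202,310])
U=np.array([(273,118),(347,115),(350,190),(277,193)]); P=ray('wrist',U,55,c); print(P.round(1),P.mean(0))
plan(*P.mean(0)[:2],100,176)
```

```text
(310, 150) [ 18 116 156]
(310, 130) [ 18 114 164]
(310, 185) [ 17 119 144]
(260, 160) [ 18 109 157]
(365, 150) [ 19 123 139]
(310, 210) [ 18 129 121]
(330, 117) [ 17 118 153]
(310, 105) [ 19  39 104]
[148 148 147 147 147 147 146 145 102 120 132 134 129 126 125 129 132 132
 129 127] [128 128 127 128 130 133 135 132 121 117 117 117 116 116 117 117 116 117
 116 117]
[ 99 122 137 147 148 156 158 151 150 137 118 118 134 139 136 135 137 139] [121 120 121 121 120 117 117 119 115  94  98  98  98  98  98  98  98  99]
[[ 304.1 -348.    55. ]
 [ 306.6 -282.3   55. ]
 [ 375.6 -283.1   55. ]
 [ 373.3 -352.1   55. ]] [ 339.88374979 -316.3871545    55.        ]
shift m [ 0.0192 -0.0044  0.1368] norm 0.138 rows 3.3 rotvec [-0.48  0.39 -0.43] rows 0.1
```

Run:
```python
import cv2
im=cv2.imread('pics/w13.png')
cv2.imwrite('pics/w13z.png',cv2.resize(im[100:280,250:380],None,fx=3.3,fy=3.3,interpolation=cv2.INTER_NEAREST))
```

```text
(no output)
```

View pics/w13z.png

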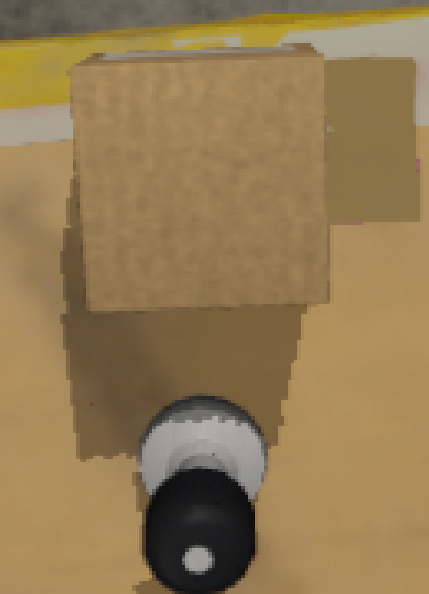

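Run:
```python
from h import *
U=np.array([(272.3,120.3),(347.9,117),(349.4,190.9),(276.7,193.9)]); P=ray('wrist',U,55)
print(P.round(1),P.mean(0),np.linalg.norm(np.roll(P,1,0)-P,axis=1))
for i,j in ((0,1),(3,2)): d=P[j]-P[i]; print(np.degrees(np.arctan2(d[1],d[0])))
for i,j in ((0,3),(1,2)): d=P[j]-P[i]; print(np.degrees(np.arctan2(d[1],d[0])))
plan(*P.mean(0)[:2],100,178)
```

```text
[[ 306.  -348.9   55. ]
 [ 308.4 -281.6   55. ]
 [ 376.4 -283.7   55. ]
 [ 374.2 -352.5   55. ]] [ 341.23994844 -316.67039476   55.        ] [68.22401079 67.27479637 68.07184374 68.78764571]
88.00005276674145
88.11801082640484
-3.0348175758414864
-1.763837741587849
shift m [ 0.0179 -0.0046  0.1368] norm 0.138 rows 3.3 rotvec [-0.49  0.38 -2.43] rows 0.4
```

Request:
send_rows:
  moves:
    - [0.009, -0.002, 0.015, -0.3, 0.4, -1.2, 0.085]
    - [0.009, -0.002, 0.03, -0.2, 0, -1.2, 0.085]
    - [0.002, 0, 0.03, 0, 0, 0, 0.085]
    - [0, 0, 0.03, 0, 0, 0, 0.085]
    - [0, 0, 0.015, 0, 0, 0, 0.085]
    - [0, 0, 0, 0, 0, 0, 0.085]

```text
time: 19.15
eef_pos: [342.9, -316.0, 120.0]
ee_rot: [0.006, 0.016, 1.0, -0.005]
wrist_force: [-0.5, 0.8, 0.4]
finger_gap: 85.0
```

Run:
```python
from h import *
show(); plan(341.2,-316.7,75,178); save('wrist','w14')
```

```text
t 19.15 pos [ 342.9 -316.   120. ] yawx 178.2 z [ 0.012 -0.009 -1.   ] F [-0.5  0.8  0.4] gap 85.0 j [-0.86 -0.21  2.16  0.    1.17 -2.4 ]
shift m [ 0.0023 -0.0004  0.045 ] norm 0.045 rows 1.1 rotvec [-0.51  0.72  0.2 ] rows 0.1
```

View pics/w14.png

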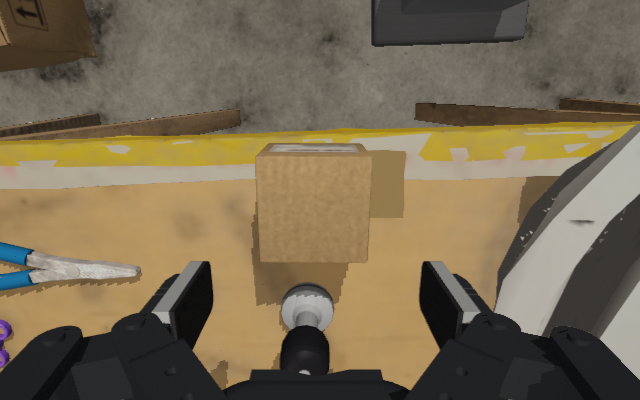

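Run:
```python
from h import *
P=ray('wrist',np.array([(256,157),(371,153),(368,262),(260,262)]),55); print(P.round(1),P.mean(0)); plan(*P.mean(0)[:2],18,178)
```

```text
[[ 305.3 -351.3   55. ]
 [ 305.  -283.7   55. ]
 [ 375.8 -284.6   55. ]
 [ 373.9 -354.4   55. ]] [ 340.00034818 -318.51620966   55.        ]
shift m [ 0.0046 -0.0012  0.1032] norm 0.103 rows 2.5 rotvec [-0.56  0.76  0.21] rows 0.1
```

Target (340.6, -317.6).

Request:
send_rows:
  moves:
    - [0.003, -0.001, 0.015, -0.5, 0.7, 0.2, 0.085]
    - [0, 0, 0.022, 0, 0.1, 0, 0.085]
    - [0.001, 0, 0.02, 0, 0.1, 0, 0.085]
    - [0, 0, 0, 0, 0, 0, 0.085]

```text
time: 19.53
eef_pos: [345.5, -320.3, 72.1]
ee_rot: [0.004, 0.015, 1.0, -0.006]
wrist_force: [-0.5, 0.7, -0.0]
finger_gap: 84.8
```

Run:
```python
from h import *
show(); plan(340.6,-317.6,18,178)
```

```text
t 19.53 pos [ 345.5 -320.3   72.1] yawx 178.2 z [ 0.008 -0.012 -1.   ] F [-0.5  0.7 -0. ] gap 84.8 j [-0.86 -0.13  2.19 -0.    1.07 -2.4 ]
shift m [0.0055 0.0032 0.054 ] norm 0.054 rows 1.3 rotvec [-0.7   0.49  0.23] rows 0.1
```

Request:
send_rows:
  moves:
    - [0.006, 0.003, 0, -0.7, 0.5, 0.2, 0.085]
    - [0, 0, 0, 0, 0, 0, 0.085]

```text
time: 19.7
eef_pos: [341.2, -317.7, 75.6]
ee_rot: [0.001, 0.017, 1.0, -0.001]
wrist_force: [-0.1, 0.5, 0.7]
finger_gap: 84.7
```

Run:
```python
from h import *
show(); plan(340.6,-317.6,18,178); save('wrist','w15')
```

```text
t 19.7 pos [ 341.2 -317.7   75.6] yawx 178.1 z [ 0.002 -0.002 -1.   ] F [-0.1  0.5  0.7] gap 84.7 j [-0.87 -0.14  2.19  0.    1.09 -2.4 ]
shift m [0.0007 0.0002 0.0576] norm 0.058 rows 1.4 rotvec [-0.1   0.12  0.11] rows 0.0
```

View pics/w15.png

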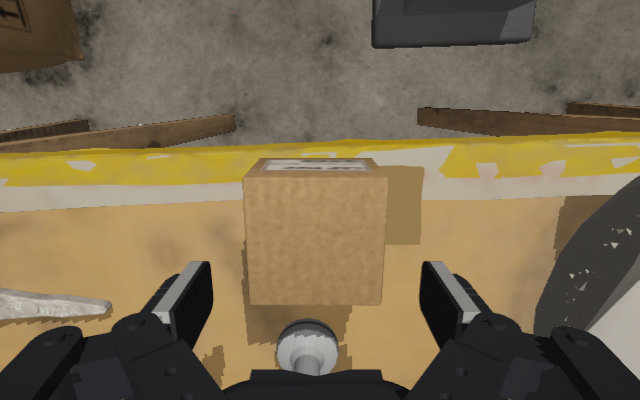

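Request:
send_rows:
  moves:
    - [0.001, 0.0005, 0.01, -0.2, 0.2, 0, 0.085]
    - [0.001, 0.001, 0.01, -0.2, 0.2, 0, 0.085]
    - [0.001, 0.001, 0.01, -0.2, 0.2, 0, 0.085]
    - [0, 0, 0, 0, 0, 0, 0.085]

```text
time: 20.08
eef_pos: [341.4, -318.4, 49.0]
ee_rot: [-0.0, 0.017, 1.0, 0.0]
wrist_force: [0.3, 0.3, -0.5]
finger_gap: 84.8
```

Run:
```python
from h import *
show(); plan(340.6,-317.6,18,178)
```

```text
t 20.08 pos [ 341.4 -318.4   49. ] yawx 178.1 z [-0.  0. -1.] F [ 0.3  0.3 -0.5] gap 84.8 j [-0.87 -0.09  2.2  -0.    1.04 -2.4 ]
shift m [0.0008 0.0008 0.031 ] norm 0.031 rows 0.7 rotvec [ 0.02 -0.03  0.11] rows 0.0
```

Compensation works; repeat.

Request:
send_rows:
  moves:
    - [0.001, 0.001, 0.01, -0.2, 0.2, 0, 0.085]
    - [0.001, 0.001, 0.01, -0.2, 0.2, 0, 0.085]
    - [0.001, 0.001, 0.008, -0.2, 0.2, 0, 0.085]
    - [0, 0, 0.002, 0, 0, 0, 0.085]
    - [0, 0, 0, 0, 0, 0, 0.085]

```text
time: 20.5
eef_pos: [337.0, -313.8, 14.0]
ee_rot: [-0.007, 0.017, 1.0, 0.008]
wrist_force: [0.2, 0.2, 0.7]
finger_gap: 84.9
```

Run:
```python
from h import *
show(); plan(340.6,-317.6,18,178)
```

```text
t 20.5 pos [ 337.  -313.8   14. ] yawx 178.1 z [-0.014  0.015 -1.   ] F [0.2 0.2 0.7] gap 84.9 j [-0.87 -0.03  2.21 -0.    0.98 -2.4 ]
shift m [-0.0036 -0.0036 -0.0041] norm 0.007 rows 0.2 rotvec [ 0.86 -0.84  0.09] rows 0.2
```

Request:
send_rows:
  moves:
    - [-0.0035, -0.0035, -0.004, 0.8, -0.8, 0, 0.085]
    - [0, 0, 0, 0, 0, 0, 0.085]

```text
time: 20.67
eef_pos: [340.4, -317.4, 17.3]
ee_rot: [-0.0, 0.017, 1.0, 0.001]
wrist_force: [-0.1, -0.3, 0.7]
finger_gap: 84.6
```

Run:
```python
from h import *
show(); plan(340.6,-317.6,18,178)
```

```text
t 20.67 pos [ 340.4 -317.4   17.3] yawx 178.1 z [-0.001  0.001 -1.   ] F [-0.1 -0.3  0.7] gap 84.6 j [-0.87 -0.04  2.21  0.    0.97 -2.4 ]
shift m [-0.0002 -0.0001 -0.0007] norm 0.001 rows 0.0 rotvec [ 0.06 -0.04  0.09] rows 0.0
```

Request:
send_rows:
  moves:
    - [0, 0, 0, 0, 0, 0, 0.06]
    - [0, 0, 0, 0, 0, 0, 0.06]
    - [0, 0, 0, 0, 0, 0, 0.06]
    - [0, 0, 0, 0, 0, 0, 0.06]
    - [0, 0, 0, 0, 0, 0, 0.06]
    - [0, 0, 0, 0, 0, 0, 0.06]
  newtons: 35

```text
time: 21.17
eef_pos: [341.1, -318.2, 18.8]
ee_rot: [0.001, 0.017, 1.0, -0.001]
wrist_force: [-1.0, 0.7, -0.9]
finger_gap: 69.3
```

Run:
```python
from h import *
show()
```

```text
t 21.17 pos [ 341.1 -318.2   18.8] yawx 178.1 z [ 0.002 -0.001 -1.   ] F [-1.   0.7 -0.9] gap 69.3 j [-0.87 -0.04  2.21  0.    0.97 -2.4 ]
```

Request:
send_rows:
  moves:
    - [0, 0, -0.01, 0, 0, 0, 0.06]
    - [0, 0, -0.03, 0, 0, 0, 0.06]
    - [0, 0, -0.038, 0, 0, 0, 0.06]
    - [0, 0, -0.038, 0, 0, 0, 0.06]
    - [0, 0, -0.038, 0, 0, 0, 0.06]
    - [0, 0, -0.038, 0, 0, 0, 0.06]
    - [-0.01, 0.01, -0.025, 0, 0, 0, 0.06]

```text
time: 21.75
eef_pos: [345.6, -303.5, 238.1]
ee_rot: [-0.007, 0.018, 1.0, 0.007]
wrist_force: [0.8, -1.1, -1.2]
finger_gap: 69.7
```

Run:
```python
from h import *
show(); rows(410,0,245,179); rows(426,382.4,235,179.6)
```

```text
t 21.75 pos [ 345.6 -303.5  238.1] yawx 178.0 z [-0.013  0.015 -1.   ] F [ 0.8 -1.1 -1.2] gap 69.7 j [-0.84 -0.3   2.04  0.    1.43 -2.37]
shift m [-0.0535  0.3057 -0.0033] norm 0.31 rows 7.4 rotvec [ 0.83 -0.78 -1.04] rows 0.2
from [ 345.6 -303.5  238.1] yaw 178.0 dyaw 1.0 tilt [-0.013  0.015 -1.   ] n 8
[-0.007, 0.038, -0.001, 0, 0, np.float64(-0.1)]
[-0.007, 0.038, -0.001, 0, 0, np.float64(-0.1)]
[-0.007, 0.038, -0.001, 0, 0, np.float64(-0.1)]
[-0.007, 0.038, -0.001, 0, 0, np.float64(-0.1)]
[-0.007, 0.038, -0.001, 0, 0, np.float64(-0.1)]
[-0.007, 0.038, -0.001, 0, 0, np.float64(-0.1)]
[-0.007, 0.038, -0.001, 0, 0, np.float64(-0.1)]
[-0.007, 0.038, -0.001, 0, 0, np.float64(-0.1)]
shift m [-0.056   0.6882  0.0121] norm 0.691 rows 16.6 rotvec [ 0.83 -0.78 -1.64] rows 0.3
from [ 345.6 -303.5  238.1] yaw 178.0 dyaw 1.6 tilt [-0.013  0.015 -1.   ] n 18
[-0.003, 0.038, 0.0, 0, 0, np.float64(-0.1)]
[-0.003, 0.038, 0.0, 0, 0, np.float64(-0.1)]
[-0.003, 0.038, 0.0, 0, 0, np.float64(-0.1)]
[-0.003, 0.038, 0.0, 0, 0, np.float64(-0.1)]
[-0.003, 0.038, 0.0, 0, 0, np.float64(-0.1)]
[-0.003, 0.038, 0.0, 0, 0, np.float64(-0.1)]
[-0.003, 0.038, 0.0, 0, 0, np.float64(-0.1)]
[-0.004, 0.038, 0.0, 0, 0, np.float64(-0.1)]
[-0.004, 0.038, 0.0, 0, 0, np.float64(-0.1)]
[-0.004, 0.038, 0.0, 0, 0, np.float64(-0.1)]
[-0.004, 0.038, 0.0, 0, 0, np.float64(-0.1)]
[-0.004, 0.038, 0.0, 0, 0, np.float64(-0.1)]
[-0.004, 0.038, 0.0, 0, 0, np.float64(-0.1)]
[-0.004, 0.038, 0.0, 0, 0, np.float64(-0.1)]
[-0.004, 0.038, 0.0, 0, 0, np.float64(-0.1)]
[-0.004, 0.038, 0.0, 0, 0, np.float64(-0.1)]
[-0.004, 0.038, 0.0, 0, 0, np.float64(-0.1)]
[-0.004, 0.038, 0.0, 0, 0, np.float64(-0.1)]
```

Request:
send_rows:
  moves:
    - [-0.008, 0.036, -0.003, 0.4, -0.4, 0, 0.06]
    - [-0.008, 0.038, -0.001, 0.4, -0.4, 0, 0.06]
    - [-0.007, 0.038, 0, 0, 0, 0, 0.06]
    - [-0.007, 0.038, 0, 0, 0, 0, 0.06]
    - [-0.007, 0.038, 0, 0, 0, 0, 0.06]
    - [-0.007, 0.038, 0, 0, 0, 0, 0.06]
    - [-0.006, 0.038, 0, 0, 0, 0, 0.06]
    - [-0.004, 0.038, 0, 0, 0, 0, 0.06]
    - [-0.002, 0.038, 0, 0, 0, 0, 0.06]
    - [-0.001, 0.038, 0, 0, 0, 0, 0.06]

```text
time: 22.58
eef_pos: [421.7, 80.4, 259.8]
ee_rot: [0.015, 0.025, 1.0, -0.009]
wrist_force: [1.3, -0.4, -1.3]
finger_gap: 69.5
```

Run:
```python
from h import *
show(); plan(426,382.4,235,179.6)
```

```text
t 22.58 pos [421.7  80.4 259.8] yawx 177.1 z [ 0.029 -0.018 -0.999] F [ 1.3 -0.4 -1.3] gap 69.5 j [ 0.08 -0.43  2.09 -0.02  1.45 -1.44]
shift m [0.0115 0.3022 0.0195] norm 0.303 rows 7.3 rotvec [-0.98  1.69 -2.48] rows 0.4
```

Request:
send_rows:
  moves:
    - [0.001, 0.038, 0.001, -0.4, 0.6, -0.5, 0.06]
    - [0.001, 0.038, 0.003, -0.4, 0.6, -0.5, 0.06]
    - [0.001, 0.038, 0.003, -0.2, 0.4, -0.5, 0.06]
    - [0, 0.038, 0.003, 0, 0, -0.5, 0.06]
    - [0, 0.038, 0.005, 0, 0, -0.5, 0.06]
    - [0, 0.036, 0.01, 0, 0, 0, 0.06]
    - [0, 0.03, 0.02, 0, 0, 0, 0.06]
    - [0, 0.015, 0.025, 0, 0, 0, 0.06]
    - [0, 0, 0.02, 0, 0, 0, 0.06]
    - [0, 0, 0, 0, 0, 0, 0.06]

```text
time: 23.42
eef_pos: [420.0, 374.8, 175.1]
ee_rot: [0.006, -0.004, 1.0, 0.004]
wrist_force: [-1.5, -1.4, -4.0]
finger_gap: 69.6
```

Run:
```python
from h import *
show(); plan(426,382.4,75,179.6)
```

```text
t 23.42 pos [420.  374.8 175.1] yawx -179.5 z [ 0.011  0.007 -1.   ] F [-1.5 -1.4 -4. ] gap 69.6 j [ 0.63 -0.03  1.91 -0.    1.25 -0.95]
shift m [-0.0049  0.0068  0.1002] norm 0.101 rows 2.4 rotvec [0.43 0.63 0.9 ] rows 0.2
```

Request:
send_rows:
  moves:
    - [-0.002, 0.004, 0.015, 0.4, 0.6, 0.9, 0.06]
    - [0, 0.002, 0.025, 0.2, 0.2, 0, 0.06]
    - [0, 0, 0.025, 0.1, 0.2, 0, 0.06]
    - [0, 0, 0.025, 0.1, 0.2, 0, 0.06]
    - [0, 0, 0, 0, 0, 0, 0.06]

```text
time: 23.83
eef_pos: [424.1, 381.9, 90.0]
ee_rot: [-0.003, 0.004, 1.0, -0.002]
wrist_force: [-1.3, -0.4, -1.5]
finger_gap: 69.3
```

Run:
```python
from h import *
show(); plan(426,382.4,75,179.6); save('wrist','w16')
```

```text
t 23.83 pos [424.1 381.9  90. ] yawx 179.5 z [-0.005 -0.003 -1.   ] F [-1.3 -0.4 -1.5] gap 69.3 j [ 0.64  0.08  1.94  0.    1.12 -0.92]
shift m [-0.002   0.0006  0.015 ] norm 0.015 rows 0.4 rotvec [-0.19 -0.3  -0.05] rows 0.1
```

View pics/w16.png

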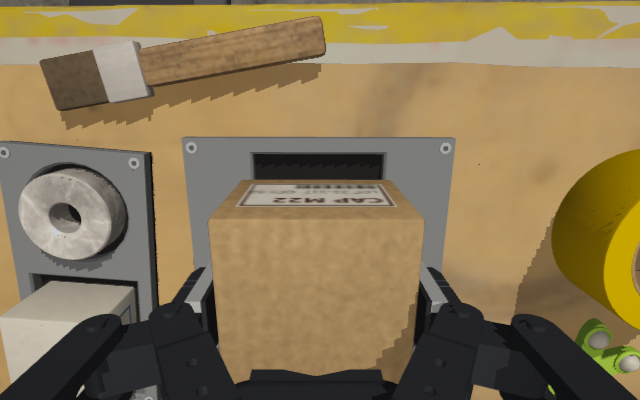

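Run:
```python
from h import *
s,T=tool(); c=cal('wrist'); z=s['eef_pos'][2]+36.2
for uv in [(211,218),(423,218)]: print(((ray('wrist',uv,z,c)[0]-s['eef_pos'])@T).round(1))
for uv in [(252,153),(385,152)]: print(ray('wrist',uv,14,c)[0].round(1))
print('expect x 385, y 341.4..423.4')
```

```text
[ 36.  -33.3 -36.1]
[ 35.9  33.5 -36.2]
[387.  343.1  14. ]
[387. 426.  14.]
expect x 385, y 341.4..423.4
```

Request:
send_rows:
  moves:
    - [-0.004, 0.002, 0.01, -0.2, -0.2, 0, 0.06]
    - [0, 0, 0.015, 0.1, 0.2, 0, 0.06]
    - [0, 0, 0.012, 0.1, 0.2, 0, 0.06]
    - [0, 0, 0, 0, 0, 0, 0.06]

```text
time: 24.22
eef_pos: [434.6, 387.3, 61.7]
ee_rot: [0.002, 0.005, 1.0, 0.003]
wrist_force: [-0.2, -0.4, -2.5]
finger_gap: 69.6
```

Run:
```python
from h import *
show(); plan(428,383.5,25,179.6)
```

```text
t 24.22 pos [434.6 387.3  61.7] yawx 179.5 z [ 0.005  0.007 -1.   ] F [-0.2 -0.4 -2.5] gap 69.6 j [ 0.63  0.14  1.94  0.    1.06 -0.93]
shift m [ 0.0068 -0.0041  0.0367] norm 0.038 rows 0.9 rotvec [ 0.4   0.28 -0.14] rows 0.1
```

Request:
send_rows:
  moves:
    - [0.007, -0.004, 0.006, 0.4, 0.3, 0, 0.06]
    - [0.001, 0, 0.009, 0.1, 0.1, 0, 0.06]
    - [0.001, 0, 0.008, 0.1, 0.1, 0, 0.06]
    - [0, 0, 0, 0, 0, 0, 0.06]

```text
time: 24.55
eef_pos: [425.4, 383.4, 37.6]
ee_rot: [-0.002, 0.005, 1.0, -0.002]
wrist_force: [-0.5, -0.4, -2.4]
finger_gap: 69.8
```

Run:
```python
from h import *
show(); plan(428,383.5,25,179.6)
```

```text
t 24.55 pos [425.4 383.4  37.6] yawx 179.4 z [-0.004 -0.004 -1.   ] F [-0.5 -0.4 -2.4] gap 69.8 j [ 0.64  0.16  1.96 -0.    1.03 -0.92]
shift m [-0.0027  0.0002  0.0126] norm 0.013 rows 0.3 rotvec [-0.21 -0.2  -0.16] rows 0.0
```

Request:
send_rows:
  moves:
    - [-0.002, 0, 0.005, -0.2, -0.2, 0, 0.06]
    - [0, 0, 0.004, 0, 0, 0, 0.06]
    - [0, 0, 0, 0, 0, 0, 0.06]

```text
time: 24.8
eef_pos: [427.2, 383.4, 27.4]
ee_rot: [-0.0, 0.005, 1.0, -0.0]
wrist_force: [0.2, -1.9, -1.5]
finger_gap: 69.5
```

Run:
```python
from h import *
show(); plan(428,383.5,25,179.6)
```

```text
t 24.8 pos [427.2 383.4  27.4] yawx 179.5 z [-0. -0. -1.] F [ 0.2 -1.9 -1.5] gap 69.5 j [ 0.64  0.17  1.97 -0.    1.   -0.92]
shift m [-0.0008  0.0001  0.0024] norm 0.003 rows 0.1 rotvec [-0.   -0.   -0.13] rows 0.0
```

Request:
send_rows:
  moves:
    - [-0.001, 0, 0.0025, 0, 0, 0, 0.06]
    - [0, 0, 0, 0, 0, 0, 0.06]
    - [0, 0, 0, 0, 0, 0, 0.074]
    - [0, 0, 0, 0, 0, 0, 0.08]
    - [0, 0, 0, 0, 0, 0, 0.085]
    - [0, 0, -0.015, 0, 0, 0, 0.085]
    - [0, 0, -0.03, 0, 0, 0, 0.085]
    - [0, 0, -0.038, 0, 0, 0, 0.085]
    - [0, 0, -0.038, 0, 0, 0, 0.085]
    - [0, 0, -0.035, 0, 0, 0, 0.085]
    - [0, 0, -0.035, 0, 0, 0, 0.085]
    - [0, 0, -0.01, 0, 0, 0, 0.085]

```text
time: 25.8
eef_pos: [427.7, 382.8, 233.8]
ee_rot: [-0.001, 0.005, 1.0, -0.001]
wrist_force: [1.0, 0.5, 1.3]
finger_gap: 85.4
```

Run:
```python
from h import *
show(); save('wrist','w17')
path(520,-290,245,90)
```

```text
t 25.8 pos [427.7 382.8 233.8] yawx 179.5 z [-0.002 -0.002 -1.   ] F [1.  0.5 1.3] gap 85.4 j [ 0.64 -0.04  1.82  0.    1.37 -0.92]
from [428.  383.  234.2] yaw 179.5 dyaw -89.5 tilt [-0.001 -0.001 -1.   ] n 18
[-0.005, -0.037, -0.001, 0, 0, np.float64(5.0)]
[-0.009, -0.037, -0.001, 0, 0, np.float64(5.0)]
[-0.012, -0.036, -0.001, 0, 0, np.float64(5.0)]
[-0.015, -0.035, -0.001, 0, 0, np.float64(5.0)]
[-0.018, -0.033, -0.001, 0, 0, np.float64(5.0)]
[-0.021, -0.032, -0.001, 0, 0, np.float64(5.0)]
[-0.023, -0.03, -0.001, 0, 0, np.float64(5.0)]
[-0.026, -0.028, -0.001, 0, 0, np.float64(5.0)]
[-0.028, -0.025, -0.001, 0, 0, np.float64(5.0)]
[-0.03, -0.023, -0.001, 0, 0, np.float64(5.0)]
[-0.032, -0.02, -0.001, 0, 0, np.float64(5.0)]
[-0.034, -0.017, -0.001, 0, 0, np.float64(5.0)]
[-0.035, -0.014, -0.001, 0, 0, np.float64(5.0)]
[-0.036, -0.011, -0.001, 0, 0, np.float64(5.0)]
[-0.037, -0.008, -0.001, 0, 0, np.float64(5.0)]
[-0.037, -0.005, -0.001, 0, 0, np.float64(5.0)]
[-0.038, -0.001, -0.001, 0, 0, np.float64(5.0)]
[-0.038, 0.002, -0.001, 0, 0, np.float64(5.0)]
```

View pics/w17.png

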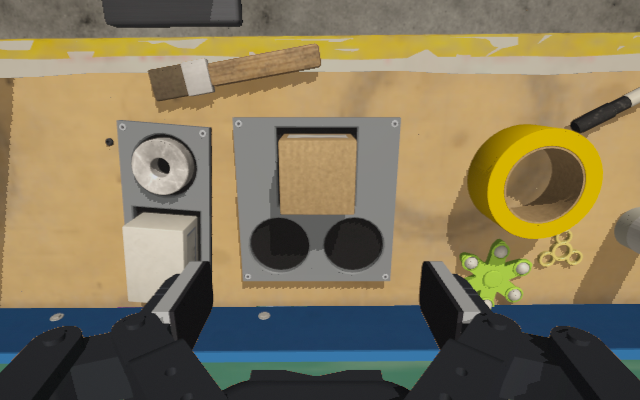

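Run:
```python
from h import *
path(540,-285,248,60,n=20)
```

```text
from [428.  383.  234.2] yaw 179.5 dyaw -119.5 tilt [-0.001 -0.001 -1.   ] n 20
[-0.006, -0.033, -0.001, 0, 0, np.float64(6.0)]
[-0.009, -0.033, -0.001, 0, 0, np.float64(6.0)]
[-0.013, -0.031, -0.001, 0, 0, np.float64(6.0)]
[-0.016, -0.03, -0.001, 0, 0, np.float64(6.0)]
[-0.019, -0.028, -0.001, 0, 0, np.float64(6.0)]
[-0.022, -0.026, -0.001, 0, 0, np.float64(6.0)]
[-0.024, -0.024, -0.001, 0, 0, np.float64(6.0)]
[-0.027, -0.021, -0.001, 0, 0, np.float64(6.0)]
[-0.029, -0.018, -0.001, 0, 0, np.float64(6.0)]
[-0.03, -0.015, -0.001, 0, 0, np.float64(6.0)]
[-0.032, -0.012, -0.001, 0, 0, np.float64(6.0)]
[-0.033, -0.008, -0.001, 0, 0, np.float64(6.0)]
[-0.034, -0.005, -0.001, 0, 0, np.float64(6.0)]
[-0.034, -0.001, -0.001, 0, 0, np.float64(6.0)]
[-0.034, 0.002, -0.001, 0, 0, np.float64(6.0)]
[-0.033, 0.006, -0.001, 0, 0, np.float64(6.0)]
[-0.033, 0.009, -0.001, 0, 0, np.float64(6.0)]
[-0.031, 0.012, -0.001, 0, 0, np.float64(6.0)]
[-0.03, 0.016, -0.001, 0, 0, np.float64(6.0)]
[-0.028, 0.019, -0.001, 0, 0, np.float64(6.0)]
```

Request:
send_rows:
  moves:
    - [-0.006, -0.033, -0.004, 0, 0, 6, 0.085]
    - [-0.009, -0.033, -0.003, 0, 0, 6, 0.085]
    - [-0.013, -0.031, -0.002, 0, 0, 6, 0.085]
    - [-0.016, -0.03, -0.002, 0, 0, 6, 0.085]
    - [-0.019, -0.028, -0.001, 0, 0, 6, 0.085]
    - [-0.022, -0.026, -0.001, 0, 0, 6, 0.085]
    - [-0.024, -0.024, -0.001, 0, 0, 6, 0.085]
    - [-0.027, -0.021, -0.001, 0, 0, 6, 0.085]
    - [-0.029, -0.018, 0, 0, 0, 6, 0.085]
    - [-0.03, -0.015, 0, 0, 0, 6, 0.085]
    - [-0.032, -0.012, 0, 0, 0, 6, 0.085]
    - [-0.033, -0.008, 0, 0, 0, 6, 0.085]

```text
time: 26.85
eef_pos: [483.4, -31.2, 239.4]
ee_rot: [-0.003, 0.611, 0.792, -0.001]
wrist_force: [1.1, 0.7, 0.6]
finger_gap: 84.9
```

Run:
```python
from h import *
show(); rows(540,-285,245,60)
```

```text
t 26.85 pos [483.4 -31.2 239.4] yawx 104.7 z [-0.007  0.002 -1.   ] F [1.1 0.7 0.6] gap 84.9 j [-0.18 -0.25  2.    0.    1.41 -0.43]
shift m [-0.2598 -0.0099 -0.0065] norm 0.26 rows 6.2 rotvec [-0.4  -0.06 44.74] rows 6.2
from [483.4 -31.2 239.4] yaw 104.7 dyaw -44.7 tilt [-0.007  0.002 -1.   ] n 7
[-0.037, -0.001, -0.001, 0, 0, np.float64(6.4)]
[-0.037, 0.003, -0.001, 0, 0, np.float64(6.4)]
[-0.037, 0.007, -0.001, 0, 0, np.float64(6.4)]
[-0.036, 0.011, -0.001, 0, 0, np.float64(6.4)]
[-0.034, 0.015, -0.001, 0, 0, np.float64(6.4)]
[-0.032, 0.018, -0.001, 0, 0, np.float64(6.4)]
[-0.03, 0.022, -0.001, 0, 0, np.float64(6.4)]
```

Request:
send_rows:
  moves:
    - [-0.037, -0.001, -0.001, 0, 0, 6.4, 0.085]
    - [-0.037, 0.003, -0.001, 0, 0, 6.4, 0.085]
    - [-0.037, 0.007, -0.001, 0, 0, 6.4, 0.085]
    - [-0.036, 0.011, -0.001, 0, 0, 6.4, 0.085]
    - [-0.034, 0.015, -0.001, 0, 0, 6.4, 0.085]
    - [-0.032, 0.018, -0.001, 0, 0, 6.4, 0.085]
    - [-0.015, 0.01, 0, 0, 0, 3, 0.085]
    - [0, 0, 0, 0, 0, 0, 0.085]

```text
time: 27.52
eef_pos: [527.8, -284.6, 231.9]
ee_rot: [-0.007, 0.864, 0.504, -0.006]
wrist_force: [-0.2, 0.1, 0.9]
finger_gap: 85.2
```

Run:
```python
from h import *
show(); save('wrist','w18')
```

```text
t 27.52 pos [ 527.8 -284.6  231.9] yawx 60.6 z [-0.017  0.006 -1.   ] F [-0.2  0.1  0.9] gap 85.2 j [-0.58  0.02  1.75 -0.    1.38 -0.07]
```

View pics/w18.png

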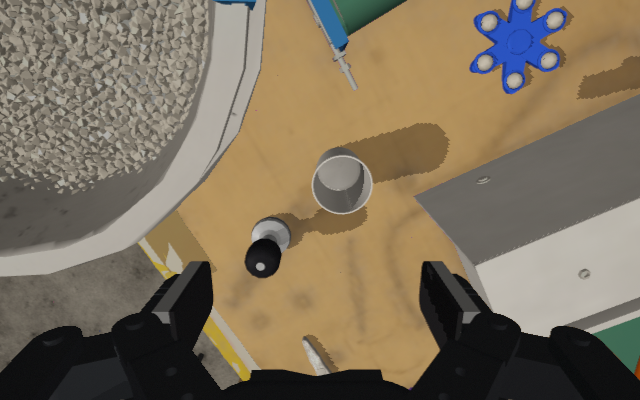

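Run:
```python
from h import *
c=cal('wrist'); print('rim',ray('wrist',[(342,184),(312,184),(372,184),(342,155),(342,214)],70,c).round(1))
print('foot',ray('wrist',(270.5,236),10,c).round(1),'knob',ray('wrist',(263.5,257.5),62,c).round(1), 'knob top', ray('wrist',(261,267),79,c).round(1))
plan(*ray('wrist',(342,184),70,c)[0][:2],130,60)
```

```text
rim [[ 543.1 -295.9   70. ]
 [ 520.1 -283.1   70. ]
 [ 566.1 -308.6   70. ]
 [ 555.2 -273.3   70. ]
 [ 530.  -320.4   70. ]]
foot [[ 441.9 -324.6   10. ]] knob [[ 442.  -325.5   62. ]] knob top [[ 441.7 -326.9   79. ]]
shift m [-0.0032  0.0218  0.1011] norm 0.103 rows 2.5 rotvec [-1.1   0.13  0.7 ] rows 0.2
```

Request:
send_rows:
  moves:
    - [-0.002, 0.01, 0.015, -0.6, 0, 0, 0.08]
    - [-0.001, 0.01, 0.03, -0.5, 0, 0, 0.08]
    - [0, 0, 0.03, 0, 0, 0, 0.08]
    - [0, 0, 0.025, 0, 0, 0, 0.08]
    - [0, 0, 0, 0, 0, 0, 0.08]

```text
time: 27.98
eef_pos: [543.8, -290.6, 127.3]
ee_rot: [0.001, 0.861, 0.509, 0.001]
wrist_force: [-2.1, 0.3, -0.9]
finger_gap: 80.3
```

Run:
```python
from h import *
show(); plan(543,-296,90,60);save('wrist','w19')
```

```text
t 27.98 pos [ 543.8 -290.6  127.3] yawx 61.2 z [ 0.002 -0.001 -1.   ] F [-2.1  0.3 -0.9] gap 80.3 j [-0.58  0.14  1.82  0.    1.19 -0.08]
shift m [-0.0051  0.0019  0.0373] norm 0.038 rows 0.9 rotvec [ 0.1  -0.01  1.23] rows 0.2
```

View pics/w19.png

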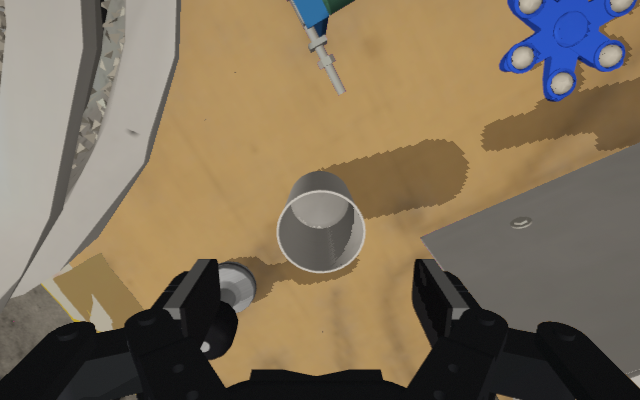

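Run:
```python
from h import *
c=cal('wrist'); print('rim',ray('wrist',[(321,231.5)],70,c).round(1)); plan(*ray('wrist',(321,231.5),70,c)[0][:2],28,60)
```

```text
rim [[ 544.  -299.1   70. ]]
shift m [-0.0074  0.0029  0.1017] norm 0.102 rows 2.4 rotvec [ 0.24 -0.01  1.24] rows 0.2
```

Request:
send_rows:
  moves:
    - [-0.004, 0.002, 0.012, 0.2, 0, 0, 0.08]
    - [-0.003, 0.001, 0.016, 0.2, 0, 0, 0.08]
    - [0, -0.001, 0.015, 0.2, 0, 0, 0.08]
    - [0, 0, 0, 0, 0, 0, 0.08]

```text
time: 28.37
eef_pos: [545.9, -297.9, 88.9]
ee_rot: [0.001, 0.859, 0.511, 0.0]
wrist_force: [-1.1, 0.9, -0.8]
finger_gap: 80.1
```

Run:
```python
from h import *
show(); plan(543.5,-298,28,60)
```

```text
t 28.37 pos [ 545.9 -297.9   88.9] yawx 61.5 z [ 0.001 -0.001 -1.   ] F [-1.1  0.9 -0.8] gap 80.1 j [-0.59  0.19  1.83 -0.    1.12 -0.09]
shift m [-0.0012 -0.0022  0.0609] norm 0.061 rows 1.5 rotvec [0.07 0.01 1.5 ] rows 0.2
```

Request:
send_rows:
  moves:
    - [-0.001, -0.002, 0.01, 0.2, 0, 0, 0.08]
    - [0, -0.001, 0.013, 0.2, 0, 0, 0.08]
    - [0, -0.001, 0.013, 0.2, 0, 0, 0.08]
    - [0, -0.001, 0.01, 0.1, 0, 0, 0.08]
    - [0, 0, 0, 0, 0, 0, 0.08]

```text
time: 28.78
eef_pos: [541.2, -297.0, 39.7]
ee_rot: [-0.004, 0.859, 0.511, -0.003]
wrist_force: [-0.7, 0.4, -0.3]
finger_gap: 79.8
```

Run:
```python
from h import *
show(); plan(543.5,-298,28,60);save('wrist','w20')
```

```text
t 28.78 pos [ 541.2 -297.    39.7] yawx 61.5 z [-0.009  0.004 -1.   ] F [-0.7  0.4 -0.3] gap 79.8 j [-0.59  0.25  1.85 -0.    1.05 -0.09]
shift m [0.0002 0.0026 0.0116] norm 0.012 rows 0.3 rotvec [-0.55  0.03  1.48] rows 0.2
```

View pics/w20.png

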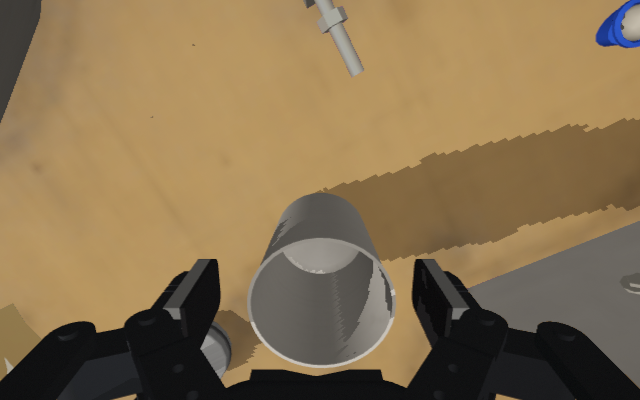

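Run:
```python
from h import *
c=cal('wrist'); s,T=tool(); P=ray('wrist',[(321.5,303),(248,303),(395,303)],70,c); print(P.round(1),((P-s['eef_pos'])@T).round(1))
```

```text
[[ 543.7 -297.7   70. ]
 [ 520.3 -285.1   70. ]
 [ 567.1 -310.2   70. ]] [[  0.5   1.9 -29.6]
 [  0.4 -24.7 -29.4]
 [  0.7  28.4 -29.9]]
```

Agreed (543.6,-297.8). Correct and finish the descent, then grip gently.

Request:
send_rows:
  moves:
    - [0, 0.0025, 0.006, -0.5, 0, 0, 0.08]
    - [0, 0, 0.006, 0, 0, 0, 0.08]
    - [0, 0, 0, 0, 0, 0, 0.08]

```text
time: 29.08
eef_pos: [544.7, -299.0, 28.2]
ee_rot: [0.001, 0.859, 0.511, 0.0]
wrist_force: [-1.0, 0.1, 0.3]
finger_gap: 80.1
```

Run:
```python
from h import *
show(); plan(543.6,-297.8,28,60)
```

```text
t 29.08 pos [ 544.7 -299.    28.2] yawx 61.5 z [ 0.002 -0.002 -1.   ] F [-1.   0.1  0.3] gap 80.1 j [-0.59  0.26  1.86 -0.    1.02 -0.09]
shift m [ 0.0005 -0.0016  0.0002] norm 0.002 rows 0.0 rotvec [0.15 0.03 1.48] rows 0.2
```

Request:
send_rows:
  moves:
    - [0, -0.001, 0, 0, 0, 0, 0.065]
    - [0, 0, 0, 0, 0, 0, 0.058]
    - [0, 0, 0, 0, 0, 0, 0.053]
    - [0, 0, 0, 0, 0, 0, 0.045]
    - [0, 0, 0, 0, 0, 0, 0.04]
    - [0, 0, 0, 0, 0, 0, 0.04]
    - [0, 0, 0, 0, 0, 0, 0.04]
  newtons: 20

```text
time: 29.67
eef_pos: [544.8, -299.1, 29.8]
ee_rot: [0.003, 0.859, 0.511, 0.001]
wrist_force: [0.8, 0.2, -1.2]
finger_gap: 52.1
```

Run:
```python
from h import *
show(); save('wrist','w21')
```

```text
t 29.67 pos [ 544.8 -299.1   29.8] yawx 61.5 z [ 0.005 -0.003 -1.   ] F [ 0.8  0.2 -1.2] gap 52.1 j [-0.59  0.26  1.86 -0.    1.02 -0.09]
```

View pics/w21.png

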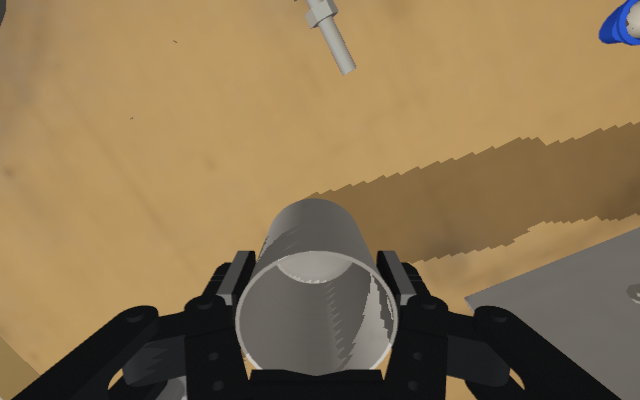

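Request:
send_rows:
  moves:
    - [0, 0, -0.008, 0, 0, 0, 0.04]
    - [0, 0, -0.025, 0, 0, 0, 0.04]
    - [0, 0, -0.035, 0, 0, 0, 0.04]
    - [0, 0, -0.038, 0, 0, 0, 0.04]
    - [0, 0, -0.038, 0, 0, 0, 0.04]
    - [0, 0, -0.038, 0, 0, 0, 0.04]
    - [0, 0, -0.025, 0, 0, 0, 0.04]
  newtons: 25

```text
time: 30.3
eef_pos: [538.9, -295.1, 236.9]
ee_rot: [-0.007, 0.859, 0.511, -0.003]
wrist_force: [-0.9, -0.8, -0.4]
finger_gap: 51.6
```

Run:
```python
from h import *
show(); save('wrist','w22'); rows(514.3,422.9,245,180,step=.035)
```

```text
t 30.3 pos [ 538.9 -295.1  236.9] yawx 61.5 z [-0.013  0.008 -1.   ] F [-0.9 -0.8 -0.4] gap 51.6 j [-0.59  0.05  1.72 -0.    1.39 -0.09]
shift m [ 6.194e-01 -3.670e-01  4.000e-04] norm 0.72 rows 17.3 rotvec [  -0.19   -0.37 -118.51] rows 16.6
from [ 541.1 -296.5  243. ] yaw 61.5 dyaw 118.5 tilt [-0.005  0.003 -1.   ] n 21
[0.029, -0.017, -0.0, 0, 0, np.float64(-5.6)]
[0.031, -0.014, -0.0, 0, 0, np.float64(-5.6)]
[0.032, -0.011, -0.0, 0, 0, np.float64(-5.6)]
[0.033, -0.008, -0.0, 0, 0, np.float64(-5.6)]
[0.034, -0.005, -0.0, 0, 0, np.float64(-5.6)]
[0.034, -0.001, -0.0, 0, 0, np.float64(-5.6)]
[0.034, 0.002, -0.0, 0, 0, np.float64(-5.6)]
[0.034, 0.005, -0.0, 0, 0, np.float64(-5.6)]
[0.033, 0.009, -0.0, 0, 0, np.float64(-5.6)]
[0.032, 0.012, -0.0, 0, 0, np.float64(-5.6)]
[0.031, 0.015, -0.0, 0, 0, np.float64(-5.6)]
[0.029, 0.018, -0.0, 0, 0, np.float64(-5.6)]
[0.027, 0.021, -0.0, 0, 0, np.float64(-5.6)]
[0.025, 0.023, -0.0, 0, 0, np.float64(-5.6)]
[0.023, 0.026, -0.0, 0, 0, np.float64(-5.6)]
[0.02, 0.028, -0.0, 0, 0, np.float64(-5.6)]
[0.017, 0.03, -0.0, 0, 0, np.float64(-5.6)]
[0.014, 0.031, -0.0, 0, 0, np.float64(-5.6)]
[0.011, 0.032, -0.0, 0, 0, np.float64(-5.6)]
[0.008, 0.033, -0.0, 0, 0, np.float64(-5.6)]
[0.005, 0.034, -0.0, 0, 0, np.float64(-5.6)]
```

View pics/w22.png

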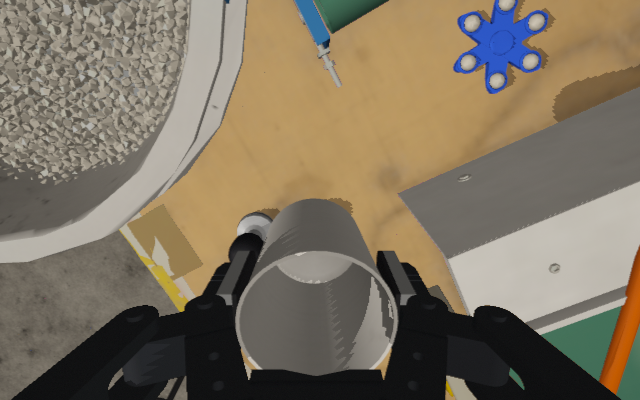

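Cup held identically. Carry, ramping up.

Request:
send_rows:
  moves:
    - [0.015, -0.009, -0.006, 0, 0, -4, 0.04]
    - [0.03, -0.014, -0.004, 0, 0, -5.6, 0.04]
    - [0.032, -0.011, -0.002, 0, 0, -5.6, 0.04]
    - [0.033, -0.008, -0.001, 0, 0, -5.6, 0.04]
    - [0.034, -0.005, 0, 0, 0, -5.6, 0.04]
    - [0.034, -0.001, 0, 0, 0, -5.6, 0.04]
    - [0.034, 0.002, 0, 0, 0, -5.6, 0.04]
    - [0.034, 0.005, 0, 0, 0, -5.6, 0.04]
    - [0.033, 0.009, 0, 0, 0, -5.6, 0.04]
    - [0.032, 0.012, 0, 0, 0, -5.6, 0.04]
    - [0.031, 0.015, 0, 0, 0, -5.6, 0.04]
    - [0.029, 0.018, 0, 0, 0, -5.6, 0.04]

```text
time: 31.35
eef_pos: [532.1, 104.2, 267.6]
ee_rot: [0.008, 0.427, 0.904, 0.0]
wrist_force: [1.4, 0.6, -0.7]
finger_gap: 52.2
```

Run:
```python
from h import *
show(); rows(514.3,422.9,240,180,step=.035)
```

```text
t 31.35 pos [532.1 104.2 267.6] yawx 129.5 z [ 0.014 -0.006 -1.   ] F [ 1.4  0.6 -0.7] gap 52.2 j [ 0.1  -0.14  1.86 -0.01  1.42 -0.59]
shift m [0.2576 0.1888 0.0253] norm 0.32 rows 7.7 rotvec [ 2.00e-02  9.20e-01 -5.05e+01] rows 7.1
from [532.1 104.2 267.6] yaw 129.5 dyaw 50.5 tilt [ 0.014 -0.006 -1.   ] n 10
[0.026, 0.019, 0.003, 0, 0, np.float64(-5.1)]
[0.024, 0.021, 0.003, 0, 0, np.float64(-5.1)]
[0.022, 0.023, 0.003, 0, 0, np.float64(-5.1)]
[0.02, 0.025, 0.003, 0, 0, np.float64(-5.1)]
[0.018, 0.027, 0.003, 0, 0, np.float64(-5.1)]
[0.015, 0.028, 0.003, 0, 0, np.float64(-5.1)]
[0.013, 0.029, 0.003, 0, 0, np.float64(-5.1)]
[0.01, 0.03, 0.003, 0, 0, np.float64(-5.1)]
[0.007, 0.031, 0.003, 0, 0, np.float64(-5.1)]
[0.005, 0.032, 0.003, 0, 0, np.float64(-5.1)]
```

Request:
send_rows:
  moves:
    - [0.026, 0.019, 0.003, 0, 0.4, -5.1, 0.04]
    - [0.024, 0.021, 0.003, 0, 0.4, -5.1, 0.04]
    - [0.022, 0.023, 0.003, 0, 0, -5.1, 0.04]
    - [0.02, 0.025, 0.003, 0, 0, -5.1, 0.04]
    - [0.018, 0.027, 0.003, 0, 0, -5.1, 0.04]
    - [0.015, 0.028, 0.003, 0, 0, -5.1, 0.04]
    - [0.013, 0.029, 0.008, 0, 0, -5.1, 0.04]
    - [0.01, 0.03, 0.012, 0, 0, -5.1, 0.04]
    - [0.005, 0.02, 0.015, 0, 0, -4, 0.04]
    - [0, 0.005, 0.015, 0, 0, 0, 0.04]
    - [0, 0, 0, 0, 0, 0, 0.04]

```text
time: 32.27
eef_pos: [504.4, 406.3, 202.9]
ee_rot: [0.006, 0.023, 1.0, 0.004]
wrist_force: [-0.5, -0.6, -2.3]
finger_gap: 51.9
```

Run:
```python
from h import *
show(); plan(514.3,422.9,100,180)
```

```text
t 32.27 pos [504.4 406.3 202.9] yawx 177.4 z [ 0.012  0.009 -1.   ] F [-0.5 -0.6 -2.3] gap 51.9 j [ 0.59  0.13  1.69  0.    1.31 -0.93]
shift m [-0.008   0.0161  0.1031] norm 0.105 rows 2.5 rotvec [ 0.51  0.65 -2.63] rows 0.4
```

Request:
send_rows:
  moves:
    - [-0.004, 0.008, 0.015, 0.4, 0.5, -1.3, 0.04]
    - [-0.002, 0.005, 0.025, 0.2, 0.3, -1.3, 0.04]
    - [0, 0, 0.025, 0.1, 0.2, 0, 0.04]
    - [0, 0, 0.02, 0.1, 0.2, 0, 0.04]
    - [0, 0, 0, 0, 0, 0, 0.04]

```text
time: 32.68
eef_pos: [513.0, 419.7, 121.0]
ee_rot: [-0.003, -0.0, 1.0, -0.001]
wrist_force: [-0.0, -1.3, -3.1]
finger_gap: 51.6
```

Run:
```python
from h import *
show(); plan(514.3,422.9,80,180); save('wrist','w23')
s,T=tool();c=cal('wrist');P=ray('wrist',[(316.5,318),(237,320),(396,320),(317,251)],s['eef_pos'][2]+41,c); print(((P-s['eef_pos'])@T).round(1))
```

```text
t 32.68 pos [513.  419.7 121. ] yawx -179.9 z [-0.005 -0.003 -1.   ] F [-0.  -1.3 -3.1] gap 51.6 j [ 0.6   0.24  1.71  0.    1.2  -0.97]
shift m [-0.0015  0.0033  0.041 ] norm 0.041 rows 1.0 rotvec [-0.16 -0.29  0.06] rows 0.0
[[  2.8   0.  -41. ]
 [  2.1 -26.2 -41. ]
 [  2.1  26.2 -41. ]
 [ 26.8   0.2 -40.9]]
```

View pics/w23.png

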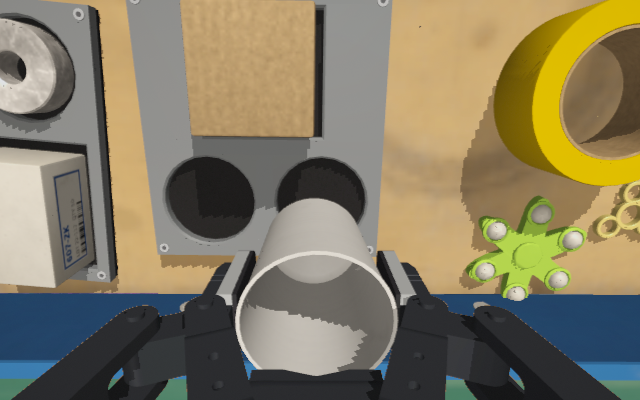

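Request:
send_rows:
  moves:
    - [-0.002, 0.004, 0.01, -0.1, -0.1, 0, 0.04]
    - [0, 0, 0.018, 0.1, 0.2, 0, 0.04]
    - [0, 0, 0.018, 0.1, 0.2, 0, 0.04]
    - [0, 0, 0.01, 0.1, 0.2, 0, 0.04]
    - [0, 0, 0, 0, 0, 0, 0.04]

```text
time: 33.15
eef_pos: [520.7, 426.1, 72.2]
ee_rot: [-0.0, 0.001, 1.0, 0.001]
wrist_force: [-0.8, 0.5, -0.8]
finger_gap: 51.4
```

Run:
```python
from h import *
show(); plan(515,423.5,36,180)
```

```text
t 33.15 pos [520.7 426.1  72.2] yawx 179.9 z [-0.001  0.003 -1.   ] F [-0.8  0.5 -0.8] gap 51.4 j [ 0.6   0.31  1.71  0.    1.12 -0.97]
shift m [ 0.0057 -0.0027  0.0362] norm 0.037 rows 0.9 rotvec [ 0.16 -0.04 -0.08] rows 0.0
```

Request:
send_rows:
  moves:
    - [0.006, -0.003, 0.006, 0.1, 0, 0, 0.04]
    - [0.001, 0, 0.01, 0.1, 0.1, 0, 0.04]
    - [0.001, 0, 0.01, 0.1, 0.1, 0, 0.04]
    - [0, 0, 0, 0, 0, 0, 0.04]

```text
time: 33.48
eef_pos: [512.9, 423.3, 45.8]
ee_rot: [-0.001, 0.001, 1.0, -0.001]
wrist_force: [0.5, -0.6, -1.2]
finger_gap: 51.9
```

Run:
```python
from h import *
show(); plan(515,423.5,36,180)
```

```text
t 33.48 pos [512.9 423.3  45.8] yawx 179.9 z [-0.002 -0.001 -1.   ] F [ 0.5 -0.6 -1.2] gap 51.9 j [ 0.61  0.33  1.74  0.    1.07 -0.96]
shift m [-0.0021  0.0002  0.0098] norm 0.01 rows 0.2 rotvec [-0.08 -0.13 -0.1 ] rows 0.0
```

Request:
send_rows:
  moves:
    - [-0.001, 0, 0.004, 0, -0.1, 0, 0.04]
    - [0, 0, 0.004, 0, 0, 0, 0.04]
    - [0, 0, 0.001, 0, 0, 0, 0.04]
    - [0, 0, 0, 0, 0, 0, 0.04]

```text
time: 33.82
eef_pos: [514.1, 423.6, 36.1]
ee_rot: [0.0, 0.001, 1.0, -0.0]
wrist_force: [0.7, 0.6, -2.0]
finger_gap: 51.9
```

Run:
```python
from h import *
show(); plan(515,423.5,36,180)
```

```text
t 33.82 pos [514.1 423.6  36.1] yawx 179.9 z [ 0.    -0.001 -1.   ] F [ 0.7  0.6 -2. ] gap 51.9 j [ 0.61  0.34  1.74 -0.    1.06 -0.96]
shift m [-0.0009 -0.0001  0.0001] norm 0.001 rows 0.0 rotvec [-0.06  0.02 -0.08] rows 0.0
```

Request:
send_rows:
  moves:
    - [-0.0005, 0, 0.0015, 0, 0, 0, 0.04]
    - [0, 0, 0, 0, 0, 0, 0.04]

```text
time: 33.98
eef_pos: [515.4, 424.0, 35.4]
ee_rot: [0.001, 0.001, 1.0, -0.0]
wrist_force: [0.4, -0.2, -0.2]
finger_gap: 52.0
```

Run:
```python
from h import *
show()
```

```text
t 33.98 pos [515.4 424.   35.4] yawx 179.9 z [ 0.002 -0.    -1.   ] F [ 0.4 -0.2 -0.2] gap 52.0 j [ 0.61  0.34  1.74 -0.    1.06 -0.96]
```

Near contact; release slowly and symmetrically.

Request:
send_rows:
  moves:
    - [0, 0, 0, 0, 0, 0, 0.055]
    - [0, 0, 0, 0, 0, 0, 0.06]
    - [0, 0, 0, 0, 0, 0, 0.066]
    - [0, 0, 0, 0, 0, 0, 0.07]
    - [0, 0, 0, 0, 0, 0, 0.07]
    - [0, 0, -0.01, 0, 0, 0, 0.07]
    - [0, 0, -0.02, 0, 0, 0, 0.07]
    - [0, 0, -0.03, 0, 0, 0, 0.07]
    - [0, 0, -0.038, 0, 0, 0, 0.07]
    - [0, 0, -0.038, 0, 0, 0, 0.07]
    - [0, 0, -0.03, 0, 0, 0, 0.07]

```text
time: 34.9
eef_pos: [510.7, 420.9, 200.2]
ee_rot: [-0.007, 0.001, 1.0, -0.005]
wrist_force: [0.3, 0.3, 0.5]
finger_gap: 70.1
```

Run:
```python
from h import *
show(); save('wrist','w24'); path(442,-325,245,90,n=20)
```

```text
t 34.9 pos [510.7 420.9 200.2] yawx 179.9 z [-0.013 -0.011 -1.   ] F [0.3 0.3 0.5] gap 70.1 j [ 0.61  0.18  1.64 -0.    1.34 -0.96]
from [513.6 423.  208.5] yaw 179.9 dyaw -89.9 tilt [-0.004 -0.004 -1.   ] n 20
[0.004, -0.037, -0.002, 0, 0, np.float64(4.5)]
[0.001, -0.038, -0.002, 0, 0, np.float64(4.5)]
[-0.002, -0.037, -0.002, 0, 0, np.float64(4.5)]
[-0.005, -0.037, -0.002, 0, 0, np.float64(4.5)]
[-0.008, -0.037, -0.002, 0, 0, np.float64(4.5)]
[-0.011, -0.036, -0.002, 0, 0, np.float64(4.5)]
[-0.014, -0.035, -0.002, 0, 0, np.float64(4.5)]
[-0.017, -0.034, -0.002, 0, 0, np.float64(4.5)]
[-0.019, -0.032, -0.002, 0, 0, np.float64(4.5)]
[-0.022, -0.031, -0.002, 0, 0, np.float64(4.5)]
[-0.024, -0.029, -0.002, 0, 0, np.float64(4.5)]
[-0.026, -0.027, -0.002, 0, 0, np.float64(4.5)]
[-0.028, -0.025, -0.002, 0, 0, np.float64(4.5)]
[-0.03, -0.023, -0.002, 0, 0, np.float64(4.5)]
[-0.032, -0.02, -0.002, 0, 0, np.float64(4.5)]
[-0.033, -0.018, -0.002, 0, 0, np.float64(4.5)]
[-0.034, -0.015, -0.002, 0, 0, np.float64(4.5)]
[-0.036, -0.012, -0.002, 0, 0, np.float64(4.5)]
[-0.036, -0.009, -0.002, 0, 0, np.float64(4.5)]
[-0.037, -0.006, -0.002, 0, 0, np.float64(4.5)]
```

View pics/w24.png

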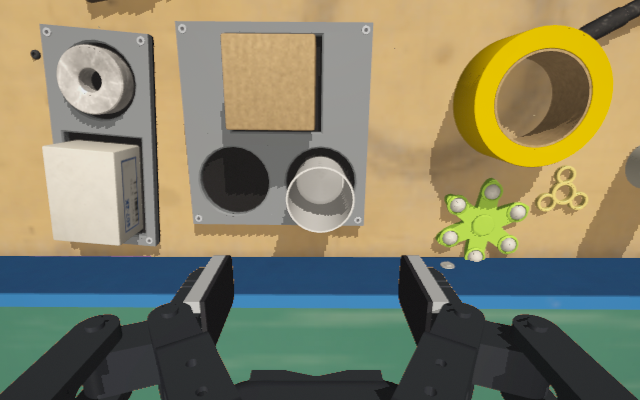

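Request:
send_rows:
  moves:
    - [0.001, -0.01, -0.02, 0, -0.3, 0, 0.07]
    - [0.003, -0.03, -0.015, 0, 0, 0, 0.07]
    - [0.004, -0.039, -0.004, 0, 0, 0, 0.07]
    - [0.004, -0.039, 0, 0, 0, 0, 0.07]
    - [0.004, -0.039, 0, 0, 0, 0, 0.07]
    - [0.004, -0.039, 0, 0, 0, 0, 0.07]
    - [0.004, -0.039, 0, 0, 0, 0, 0.07]
    - [0.004, -0.039, 0, 0, 0, 0, 0.07]
    - [0.004, -0.039, 0, 0, 0, 0, 0.07]
    - [0.004, -0.039, 0, 0, 0, 0, 0.07]
    - [0.004, -0.039, 0, 0, 0, 0, 0.07]
    - [0.004, -0.039, 0, 0, 0, 0, 0.07]

```text
time: 35.95
eef_pos: [470.4, -15.5, 264.4]
ee_rot: [0.015, -0.007, 1.0, 0.004]
wrist_force: [1.4, 0.4, 0.1]
finger_gap: 70.1
```

Run:
```python
from h import *
show(); plan(440,-322,220,180)
```

```text
t 35.95 pos [470.4 -15.5 264.4] yawx -179.2 z [ 0.03   0.007 -1.   ] F [1.4 0.4 0.1] gap 70.1 j [-0.15 -0.33  2.01  0.01  1.43 -1.74]
shift m [ 0.0359 -0.3064  0.0412] norm 0.311 rows 7.5 rotvec [0.4  1.73 0.8 ] rows 0.3
```

Request:
send_rows:
  moves:
    - [0.004, -0.038, 0.001, 0.1, 0.6, 0.3, 0.07]
    - [0.004, -0.038, 0.001, 0.1, 0.6, 0.3, 0.07]
    - [0.004, -0.038, 0.001, 0.1, 0.5, 0, 0.07]
    - [0.004, -0.038, 0.002, 0, 0, 0, 0.07]
    - [0.004, -0.038, 0.002, 0, 0, 0, 0.07]
    - [0.004, -0.038, 0.002, 0, 0, 0, 0.07]
    - [0.004, -0.036, 0.005, 0, 0, 0, 0.07]
    - [0.003, -0.02, 0.01, 0, 0, 0, 0.07]
    - [0, 0, 0.01, 0, 0, 0, 0.07]
    - [0, 0, 0, 0, 0, 0, 0.07]

```text
time: 36.78
eef_pos: [434.4, -321.1, 237.1]
ee_rot: [0.007, 0.004, 1.0, -0.004]
wrist_force: [0.0, 0.8, -0.6]
finger_gap: 69.9
```

Run:
```python
from h import *
show(); plan(442,-325,160,180); save('wrist','w25')
```

```text
t 36.78 pos [ 434.4 -321.1  237.1] yawx 179.6 z [ 0.013 -0.007 -1.   ] F [ 0.   0.8 -0.6] gap 69.9 j [-0.74 -0.13  1.9   0.    1.36 -2.3 ]
shift m [-0.0066 -0.0033  0.0773] norm 0.078 rows 1.9 rotvec [-0.41  0.75 -0.44] rows 0.1
```

View pics/w25.png

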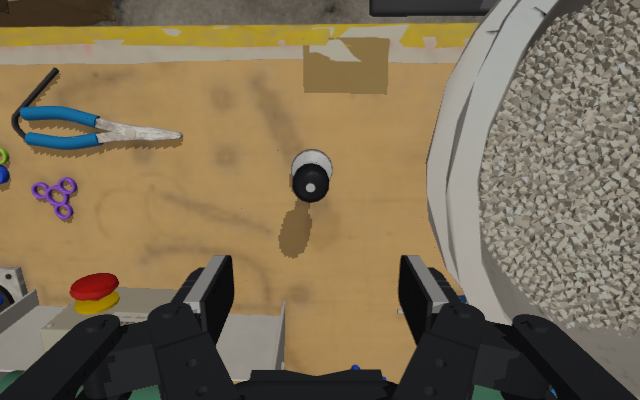

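Run:
```python
from h import *
im=np.load('pics/w25.npy'); c=cal('wrist')
g=im.max(2)[140:225,280:345]; m=(g<70).astype(np.uint8)
cs,_=cv2.findContours(m,cv2.RETR_EXTERNAL,cv2.CHAIN_APPROX_NONE); k=max(cs,key=cv2.contourArea)[:,0]+[280,140]
(e,r)=cv2.minEnclosingCircle(k.astype(np.float32)); print(e,r,cv2.contourArea(k)); p=ray('wrist',e,64,c)[0]; print(p)
print('foot',ray('wrist',(312,169),8,c))
plan(p[0],p[1],125,180)
```

```text
(310.1890563964844, 182.5883331298828) 19.671964645385742 1089.0
[ 441.58511996 -327.86220693   64.        ]
foot [[ 441.28170168 -327.24583955    8.        ]]
shift m [-0.0053 -0.0059  0.1133] norm 0.114 rows 2.7 rotvec [-0.48  0.8  -0.38] rows 0.1
```

Request:
send_rows:
  moves:
    - [-0.003, -0.003, 0.015, -0.5, 0.8, -0.4, 0.065]
    - [0, 0, 0.025, -0.2, 0.2, 0, 0.065]
    - [0, 0, 0.025, -0.1, 0.1, 0, 0.065]
    - [0, 0, 0.025, -0.1, 0.1, 0, 0.065]
    - [0, 0, 0.01, 0, 0, 0, 0.065]
    - [0, 0, 0, 0, 0, 0, 0.065]

```text
time: 37.33
eef_pos: [443.2, -318.5, 142.9]
ee_rot: [0.001, -0.005, 1.0, 0.001]
wrist_force: [-0.2, -0.5, 1.0]
finger_gap: 64.7
```

Run:
```python
from h import *
show(); plan(441.6,-327,100,180); save('wrist','w26')
im=np.load('pics/w26.npy'); c=cal('wrist')
g=im.max(2)[140:290,260:365]; m=(g<70).astype(np.uint8)
cs,_=cv2.findContours(m,cv2.RETR_EXTERNAL,cv2.CHAIN_APPROX_NONE); k=max(cs,key=cv2.contourArea)[:,0]+[260,140]
(e,r)=cv2.minEnclosingCircle(k.astype(np.float32)); print(e,r,cv2.contourArea(k)); p=ray('wrist',e,64,c)[0]; print(p)
```

```text
t 37.33 pos [ 443.2 -318.5  142.9] yawx -179.4 z [ 0.002  0.001 -1.   ] F [-0.2 -0.5  1. ] gap 64.7 j [-0.72 -0.03  1.97  0.    1.21 -2.3 ]
shift m [ 0.0018 -0.0085  0.0429] norm 0.044 rows 1.0 rotvec [0.08 0.13 0.57] rows 0.1
(301.7287292480469, 206.69680786132812) 27.889423370361328 2187.5
[ 441.1639554  -328.12813867   64.        ]
```

View pics/w26.png

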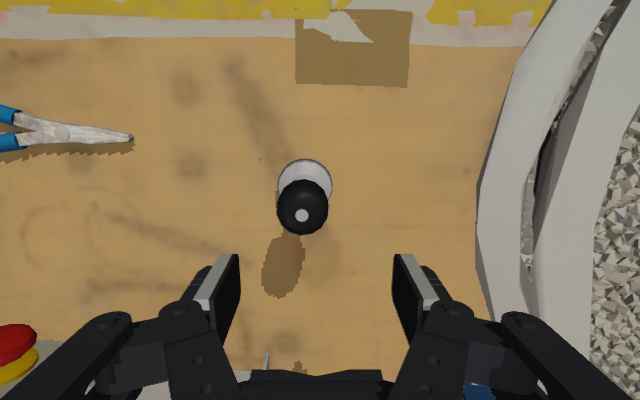

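Request:
send_rows:
  moves:
    - [0.001, -0.006, 0.006, 0, 0.1, 0.4, 0.065]
    - [0.001, -0.002, 0.01, -0.1, 0.1, 0, 0.065]
    - [0, 0, 0.01, -0.1, 0.1, 0, 0.065]
    - [0, 0, 0, 0, 0, 0, 0.065]

```text
time: 37.72
eef_pos: [444.8, -328.6, 122.1]
ee_rot: [0.003, -0.002, 1.0, -0.001]
wrist_force: [-0.3, 0.7, -1.1]
finger_gap: 65.2
```

Run:
```python
from h import *
show(); plan(441.4,-327.8,43.5,180)
```

```text
t 37.72 pos [ 444.8 -328.6  122.1] yawx -179.7 z [ 0.005 -0.002 -1.   ] F [-0.3  0.7 -1.1] gap 65.2 j [-0.73  0.    1.97  0.    1.17 -2.31]
shift m [0.0038 0.0009 0.0786] norm 0.079 rows 1.9 rotvec [-0.12  0.29  0.26] rows 0.1
```

Request:
send_rows:
  moves:
    - [0.004, 0.001, 0.01, -0.1, 0.3, 0.2, 0.065]
    - [0.001, 0.0005, 0.015, -0.1, 0.1, 0, 0.065]
    - [0.001, 0.0005, 0.015, -0.1, 0.1, 0, 0.065]
    - [0, 0, 0, 0, 0, 0, 0.065]

```text
time: 38.05
eef_pos: [438.9, -327.9, 81.3]
ee_rot: [-0.001, 0.0, 1.0, 0.0]
wrist_force: [-0.5, 0.5, -0.5]
finger_gap: 64.9
```

Run:
```python
from h import *
show(); plan(441.4,-327.8,43.5,180); save('wrist','w27')
```

```text
t 38.05 pos [ 438.9 -327.9   81.3] yawx 180.0 z [-0.002  0.001 -1.   ] F [-0.5  0.5 -0.5] gap 64.9 j [-0.74  0.04  2.   -0.    1.1  -2.31]
shift m [-0.0026  0.0001  0.0378] norm 0.038 rows 0.9 rotvec [ 0.06 -0.12 -0.03] rows 0.0
```

View pics/w27.png

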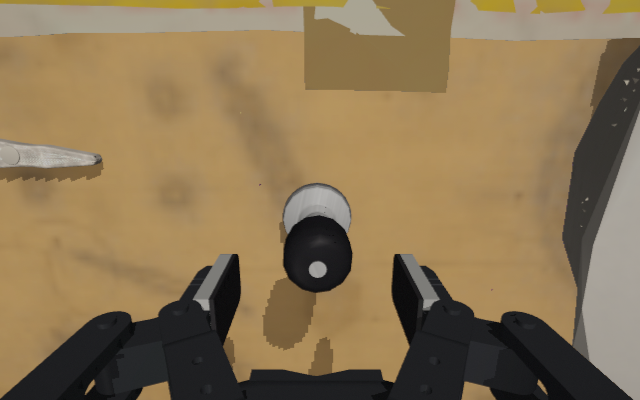

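Centred. Continue.

Request:
send_rows:
  moves:
    - [-0.002, 0, 0.009, 0, -0.1, 0, 0.065]
    - [0, 0, 0.012, -0.1, 0.1, 0, 0.065]
    - [0, 0, 0.012, -0.1, 0.1, 0, 0.065]
    - [0, 0, 0, 0, 0, 0, 0.065]

```text
time: 38.43
eef_pos: [443.1, -330.0, 49.5]
ee_rot: [0.001, 0.001, 1.0, 0.0]
wrist_force: [-1.4, 0.5, -0.1]
finger_gap: 64.9
```

Run:
```python
from h import *
show(); plan(441.4,-327.8,43.5,180)
```

```text
t 38.43 pos [ 443.1 -330.    49.5] yawx 179.9 z [ 0.001  0.    -1.   ] F [-1.4  0.5 -0.1] gap 64.9 j [-0.74  0.1   2.01  0.    1.04 -2.31]
shift m [0.0017 0.0022 0.006 ] norm 0.007 rows 0.2 rotvec [ 0.01  0.06 -0.06] rows 0.0
```

Request:
send_rows:
  moves:
    - [0.0015, 0.002, 0.005, 0, 0, 0, 0.065]
    - [0, 0, 0, 0, 0, 0, 0.065]

```text
time: 38.6
eef_pos: [441.3, -327.6, 43.1]
ee_rot: [-0.0, 0.001, 1.0, 0.001]
wrist_force: [-1.0, 0.3, 0.7]
finger_gap: 64.9
```

Run:
```python
from h import *
show(); plan(441.4,-327.8,43.5,180); save('wrist','w28')
```

```text
t 38.6 pos [ 441.3 -327.6   43.1] yawx 179.9 z [-0.     0.001 -1.   ] F [-1.   0.3  0.7] gap 64.9 j [-0.74  0.1   2.02  0.    1.03 -2.31]
shift m [-0.0001 -0.0002 -0.0004] norm 0.0 rows 0.0 rotvec [ 0.07 -0.01 -0.06] rows 0.0
```

View pics/w28.png

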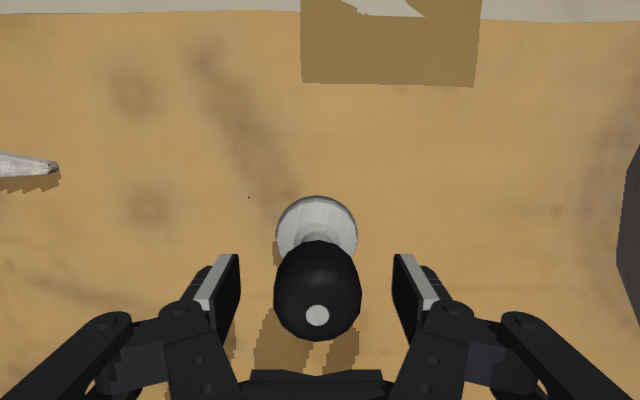

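Request:
send_rows:
  moves:
    - [0, 0, 0, 0, 0, 0, 0.05]
    - [0, 0, 0, 0, 0, 0, 0.042]
    - [0, 0, 0, 0, 0, 0, 0.037]
    - [0, 0, 0, 0, 0, 0, 0.033]
    - [0, 0, 0, 0, 0, 0, 0.025]
    - [0, 0, 0, 0, 0, 0, 0.025]
    - [0, 0, 0, 0, 0, 0, 0.025]
  newtons: 40

```text
time: 39.23
eef_pos: [442.6, -328.7, 45.5]
ee_rot: [0.002, 0.0, 1.0, -0.001]
wrist_force: [0.3, 0.2, -0.4]
finger_gap: 31.8
```

Run:
```python
from h import *
show(); c=cal('wrist'); s,T=tool();
```

```text
t 39.23 pos [ 442.6 -328.7   45.5] yawx 179.9 z [ 0.003 -0.002 -1.   ] F [ 0.3  0.2 -0.4] gap 31.8 j [-0.74  0.1   2.01  0.    1.03 -2.31]
```

Request:
send_rows:
  moves:
    - [0, 0, -0.006, 0, 0, 0, 0.025]
    - [0, 0, -0.02, 0, 0, 0, 0.025]
    - [0, 0, -0.033, 0, 0, 0, 0.025]
    - [0, 0, -0.036, 0, 0, 0, 0.025]
    - [0, 0, -0.036, 0, 0, 0, 0.025]
    - [0, 0, -0.036, 0, 0, 0, 0.025]
    - [0, 0, -0.033, 0, 0, 0, 0.025]
    - [0, 0, -0.015, 0, 0, 0, 0.025]

```text
time: 39.9
eef_pos: [437.8, -324.8, 263.2]
ee_rot: [-0.005, 0.001, 1.0, 0.005]
wrist_force: [0.8, -1.7, -1.1]
finger_gap: 32.0
```

Run:
```python
from h import *
show(); save('wrist','w29'); plan(514,341,260,180)
```

```text
t 39.9 pos [ 437.8 -324.8  263.2] yawx 179.9 z [-0.01  0.01 -1.  ] F [ 0.8 -1.7 -1.1] gap 32.0 j [-0.74 -0.12  1.84  0.    1.44 -2.31]
shift m [-0.0746  0.6666  0.0102] norm 0.671 rows 16.1 rotvec [ 0.42 -0.4  -0.06] rows 0.1
```

View pics/w29.png

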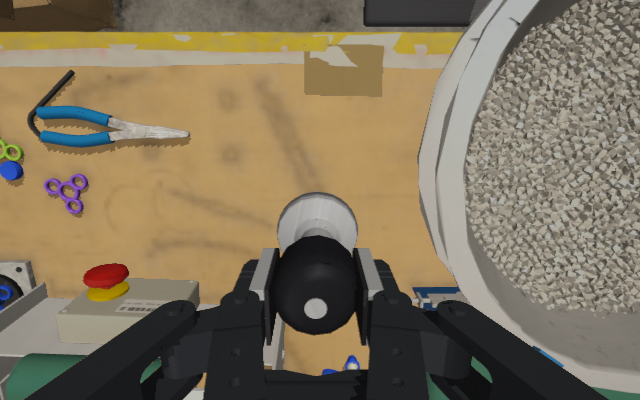

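Setter held upright. Carry smoothly.

Request:
send_rows:
  moves:
    - [-0.002, 0.012, 0, 0.2, -0.2, 0, 0.025]
    - [-0.004, 0.024, 0, 0.2, -0.2, 0, 0.025]
    - [-0.005, 0.034, 0, 0, 0, 0, 0.025]
    - [-0.005, 0.036, 0, 0, 0, 0, 0.025]
    - [-0.005, 0.036, 0, 0, 0, 0, 0.025]
    - [-0.005, 0.036, 0, 0, 0, 0, 0.025]
    - [-0.005, 0.036, 0, 0, 0, 0, 0.025]
    - [-0.005, 0.036, 0, 0, 0, 0, 0.025]
    - [-0.005, 0.036, 0, 0, 0, 0, 0.025]
    - [-0.005, 0.036, 0, 0, 0, 0, 0.025]
    - [-0.005, 0.036, 0, 0, 0, 0, 0.025]
    - [-0.005, 0.036, 0, 0, 0, 0, 0.025]

```text
time: 40.95
eef_pos: [487.1, 87.6, 247.2]
ee_rot: [-0.011, 0.007, 1.0, 0.003]
wrist_force: [1.1, -1.0, -1.1]
finger_gap: 31.8
```

Run:
```python
from h import *
show(); plan(514,341,240,180)
```

```text
t 40.95 pos [487.1  87.6 247.2] yawx 179.2 z [-0.022  0.006 -1.   ] F [ 1.1 -1.  -1.1] gap 31.8 j [ 0.07 -0.22  1.96  0.01  1.43 -1.49]
shift m [-0.0236  0.2538  0.008 ] norm 0.255 rows 6.1 rotvec [ 0.31 -1.25 -0.78] rows 0.2
```

Request:
send_rows:
  moves:
    - [-0.004, 0.036, -0.004, 0.1, -0.4, -0.2, 0.025]
    - [-0.004, 0.036, -0.002, 0.1, -0.4, -0.2, 0.025]
    - [-0.003, 0.035, 0, 0.1, -0.4, -0.2, 0.025]
    - [-0.003, 0.034, 0, 0, 0, 0, 0.025]
    - [-0.003, 0.03, 0.002, 0, 0, 0, 0.025]
    - [-0.002, 0.024, 0.006, 0, 0, 0, 0.025]
    - [-0.001, 0.015, 0.012, 0, 0, 0, 0.025]
    - [0, 0.005, 0.015, 0, 0, 0, 0.025]
    - [0, 0, 0.01, 0, 0, 0, 0.025]
    - [0, 0, 0, 0, 0, 0, 0.025]

```text
time: 41.78
eef_pos: [489.1, 323.5, 184.1]
ee_rot: [-0.015, -0.006, 1.0, -0.003]
wrist_force: [-0.0, -1.1, -1.8]
finger_gap: 31.6
```

Run:
```python
from h import *
show(); plan(514.5,341.5,110,180)
```

```text
t 41.78 pos [489.1 323.5 184.1] yawx -179.3 z [-0.03  -0.007 -1.   ] F [-0.  -1.1 -1.8] gap 31.6 j [ 0.49  0.04  1.82  0.01  1.31 -1.1 ]
shift m [-0.0278  0.0182  0.0732] norm 0.08 rows 1.9 rotvec [-0.39 -1.71  0.69] rows 0.3
```

Request:
send_rows:
  moves:
    - [-0.013, 0.009, 0, -0.2, -0.9, 0.4, 0.025]
    - [-0.012, 0.008, 0.005, -0.2, -0.8, 0.3, 0.025]
    - [0, 0, 0.015, 0, 0, 0, 0.025]
    - [0, 0, 0.015, 0, 0, 0, 0.025]
    - [0, 0, 0.01, 0, 0, 0, 0.025]
    - [0, 0, 0, 0, 0, 0, 0.025]

```text
time: 42.28
eef_pos: [510.8, 337.1, 132.6]
ee_rot: [-0.003, 0.002, 1.0, -0.002]
wrist_force: [-0.8, 0.0, -2.1]
finger_gap: 31.3
```

Run:
```python
from h import *
show(); plan(514.5,341.5,90,180); save('wrist','w30')
```

```text
t 42.28 pos [510.8 337.1 132.6] yawx 179.8 z [-0.006 -0.004 -1.   ] F [-0.8  0.  -2.1] gap 31.3 j [ 0.5   0.13  1.82 -0.    1.2  -1.07]
shift m [-0.004   0.0046  0.0426] norm 0.043 rows 1.0 rotvec [-0.23 -0.36 -0.24] rows 0.1
```

View pics/w30.png

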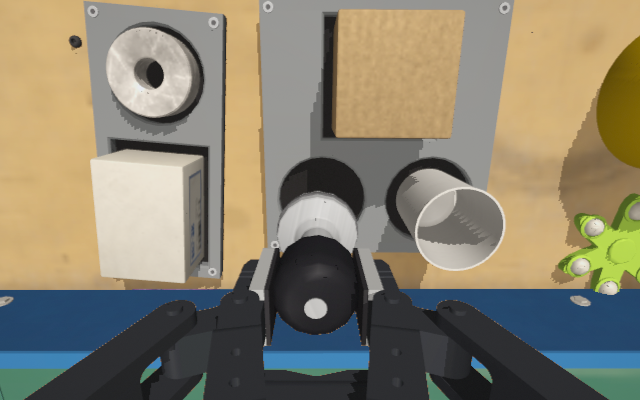

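Run:
```python
from h import *
c=cal('wrist'); s,T=tool()
P=ray('wrist',[(278,225),(357,225),(317,193)],s['eef_pos'][2]-38,c); print(((P-s['eef_pos'])@T).round(1))
a=np.linspace(0,2*np.pi,60); b=cv2.imread('pics/w30.png')
for y in (340.9,422.9):
    uv=proj('wrist',np.c_[514+33*np.cos(a),y+33*np.sin(a),np.full(60,14)]).round().astype(int); cv2.polylines(b,[uv],True,(0,0,255),1)
cv2.imwrite('pics/w30o.png',b[130:300,240:540])
```

```text
[[  5.6 -20.7  38.1]
 [  5.6  22.   38. ]
 [ 23.5   0.4  38.1]]
```

View pics/w30o.png

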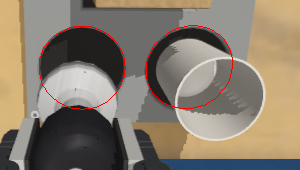

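Request:
send_rows:
  moves:
    - [-0.004, 0.004, 0.008, -0.2, -0.3, -0.2, 0.025]
    - [0, 0, 0.014, 0.1, 0.1, 0, 0.025]
    - [0, 0, 0.014, 0.1, 0.1, 0, 0.025]
    - [0, 0, 0, 0, 0, 0, 0.025]

```text
time: 42.67
eef_pos: [517.0, 341.5, 97.7]
ee_rot: [0.001, 0.001, 1.0, -0.001]
wrist_force: [-1.3, -0.4, -2.3]
finger_gap: 31.9
```

Run:
```python
from h import *
show(); plan(515.5,341.5,52,180)
```

```text
t 42.67 pos [517.  341.5  97.7] yawx 179.9 z [ 0.001 -0.001 -1.   ] F [-1.3 -0.4 -2.3] gap 31.9 j [ 0.5   0.17  1.83 -0.    1.14 -1.07]
shift m [0.0016 0.0001 0.0457] norm 0.046 rows 1.1 rotvec [-0.06  0.07 -0.09] rows 0.0
```

Request:
send_rows:
  moves:
    - [0.002, 0, 0.008, 0, 0.1, 0, 0.025]
    - [0, 0, 0.012, 0.1, 0.1, 0, 0.025]
    - [0, 0, 0.01, 0.1, 0.1, 0, 0.025]
    - [0, 0, 0, 0, 0, 0, 0.025]

```text
time: 43.0
eef_pos: [514.5, 341.4, 64.0]
ee_rot: [-0.003, 0.001, 1.0, -0.003]
wrist_force: [-0.5, -0.7, -1.8]
finger_gap: 31.7
```

Run:
```python
from h import *
show(); plan(515.5,341.5,52,180)
```

```text
t 43.0 pos [514.5 341.4  64. ] yawx 179.9 z [-0.005 -0.005 -1.   ] F [-0.5 -0.7 -1.8] gap 31.7 j [ 0.5   0.21  1.85 -0.    1.09 -1.07]
shift m [-0.001   0.0002  0.012 ] norm 0.012 rows 0.3 rotvec [-0.31 -0.31 -0.09] rows 0.1
```

Request:
send_rows:
  moves:
    - [-0.001, 0, 0.004, -0.3, -0.3, 0, 0.025]
    - [0, 0, 0.004, 0, 0, 0, 0.025]
    - [0, 0, 0.001, 0, 0, 0, 0.025]
    - [0, 0, 0, 0, 0, 0, 0.025]

```text
time: 43.33
eef_pos: [515.4, 341.3, 53.2]
ee_rot: [-0.0, 0.001, 1.0, -0.0]
wrist_force: [0.2, -0.3, -1.5]
finger_gap: 31.7
```

Run:
```python
from h import *
show(); plan(515.5,341.5,51,180)
```

```text
t 43.33 pos [515.4 341.3  53.2] yawx 179.9 z [-0.001 -0.    -1.   ] F [ 0.2 -0.3 -1.5] gap 31.7 j [ 0.5   0.23  1.85  0.    1.06 -1.07]
shift m [-0.0001  0.0002  0.0022] norm 0.002 rows 0.1 rotvec [-0.01 -0.03 -0.08] rows 0.0
```

Request:
send_rows:
  moves:
    - [0, 0, 0.0015, 0, 0, 0, 0.025]
    - [0, 0, 0, 0, 0, 0, 0.025]

```text
time: 43.5
eef_pos: [515.8, 341.5, 52.2]
ee_rot: [0.0, 0.001, 1.0, 0.0]
wrist_force: [0.6, -0.0, -1.5]
finger_gap: 31.7
```

Run:
```python
from h import *
show()
```

```text
t 43.5 pos [515.8 341.5  52.2] yawx 179.9 z [ 0.  0. -1.] F [ 0.6 -0.  -1.5] gap 31.7 j [ 0.5   0.23  1.85  0.    1.06 -1.07]
```

Request:
send_rows:
  moves:
    - [0, 0, 0.0015, 0, 0, 0, 0.025]
    - [0, 0, 0, 0, 0, 0, 0.025]

```text
time: 43.67
eef_pos: [516.7, 342.0, 51.9]
ee_rot: [0.001, 0.001, 1.0, 0.001]
wrist_force: [-0.0, 0.3, -0.9]
finger_gap: 31.8
```

Request:
send_rows:
  moves:
    - [0, 0, 0.001, 0, 0, 0, 0.025]
    - [0, 0, 0, 0, 0, 0, 0.025]

```text
time: 43.83
eef_pos: [517.3, 342.3, 51.8]
ee_rot: [0.002, 0.001, 1.0, 0.001]
wrist_force: [-0.4, -0.1, -1.9]
finger_gap: 31.7
```

Request:
send_rows:
  moves:
    - [0.0015, -0.0005, 0.002, 0.1, 0.1, 0, 0.025]
    - [0, 0, 0, 0, 0, 0, 0.025]

```text
time: 44.0
eef_pos: [517.6, 342.8, 52.0]
ee_rot: [0.003, 0.001, 1.0, 0.001]
wrist_force: [-0.6, 0.4, -2.1]
finger_gap: 32.0
```

Run:
```python
from h import *
show(); save('wrist','w31')
```

```text
t 44.0 pos [517.6 342.8  52. ] yawx 179.9 z [ 0.007  0.003 -1.   ] F [-0.6  0.4 -2.1] gap 32.0 j [ 0.5   0.23  1.85 -0.    1.05 -1.07]
```

View pics/w31.png

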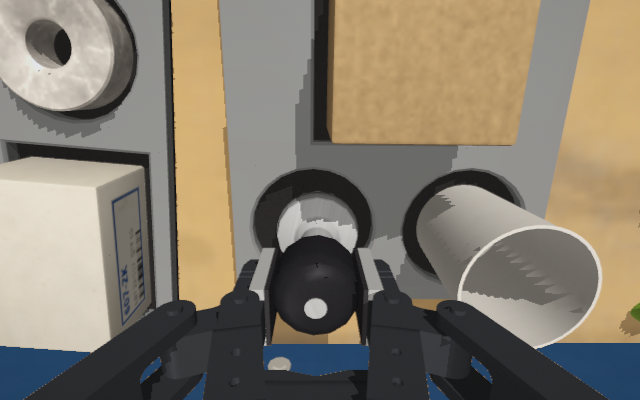

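Request:
send_rows:
  moves:
    - [0.0025, -0.001, 0.002, 0.2, 0.4, 0, 0.025]
    - [0.0005, 0, 0.002, 0, 0, 0, 0.025]

```text
time: 44.22
eef_pos: [517.4, 343.0, 51.4]
ee_rot: [0.003, 0.001, 1.0, 0.001]
wrist_force: [-2.3, -3.8, 10.0]
finger_gap: 31.9
```

Run:
```python
from h import *
show()
```

```text
t 44.22 pos [517.4 343.   51.4] yawx 179.9 z [ 0.006  0.002 -1.   ] F [-2.3 -3.8 10. ] gap 31.9 j [ 0.5   0.23  1.85 -0.    1.05 -1.07]
```

Request:
send_rows:
  moves:
    - [0, 0, 0, 0, 0, 0, 0.036]
    - [0, 0, 0, 0, 0, 0, 0.04]
    - [0, 0, 0, 0, 0, 0, 0.046]
    - [0, 0, 0, 0, 0, 0, 0.052]
    - [0, 0, 0, 0, 0, 0, 0.052]

```text
time: 44.63
eef_pos: [516.9, 342.8, 50.9]
ee_rot: [0.002, 0.001, 1.0, 0.001]
wrist_force: [-0.5, 0.1, 0.3]
finger_gap: 51.7
```

Run:
```python
from h import *
show(); save('wrist','w32')
```

```text
t 44.63 pos [516.9 342.8  50.9] yawx 179.9 z [ 0.005  0.001 -1.   ] F [-0.5  0.1  0.3] gap 51.7 j [ 0.5   0.23  1.85 -0.    1.05 -1.07]
```

View pics/w32.png

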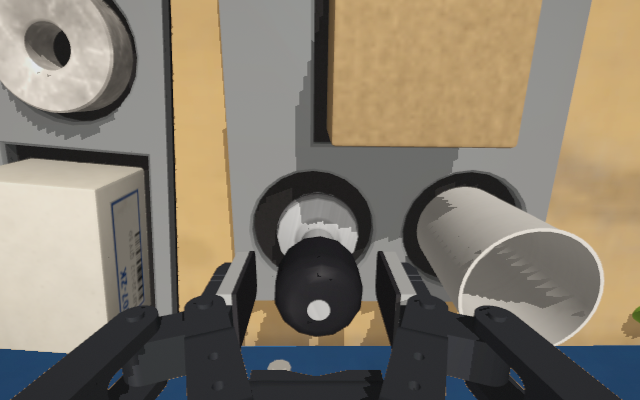

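Standing; retreat straight up, then away to a clear view.

Request:
send_rows:
  moves:
    - [0, 0, -0.01, 0, 0, 0, 0.052]
    - [0, 0, -0.02, 0, 0, 0, 0.052]
    - [0, 0, -0.03, 0, 0, 0, 0.052]
    - [0, 0, -0.036, 0, 0, 0, 0.052]
    - [0, 0, -0.036, 0, 0, 0, 0.052]
    - [0.02, 0, -0.03, 0, 0, 0, 0.052]
    - [0.035, -0.01, -0.01, 0, 0, 0, 0.052]
    - [0.03, -0.01, 0, 0, 0, 0, 0.052]
    - [0, 0, 0, 0, 0, 0, 0.052]

```text
time: 45.43
eef_pos: [427.5, 321.3, 233.9]
ee_rot: [-0.0, 0.001, 1.0, 0.0]
wrist_force: [-0.2, 0.6, -1.2]
finger_gap: 52.0
```

Run:
```python
from h import *
show(); save('wrist','w33'); save('side','s33',(130,140,290,240),5); save('top','t33')
im=cv2.imread('pics/side0.png')
```

```text
t 45.43 pos [427.5 321.3 233.9] yawx 179.8 z [-0.  0. -1.] F [-0.2  0.6 -1.2] gap 52.0 j [ 0.54 -0.13  1.9   0.    1.37 -1.02]
```

View pics/w33.png

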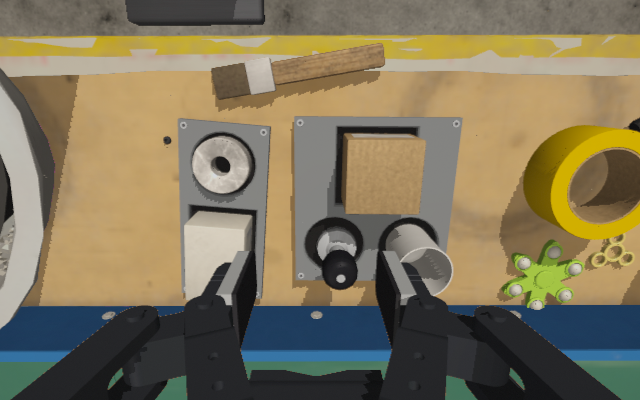

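View pics/s33.png

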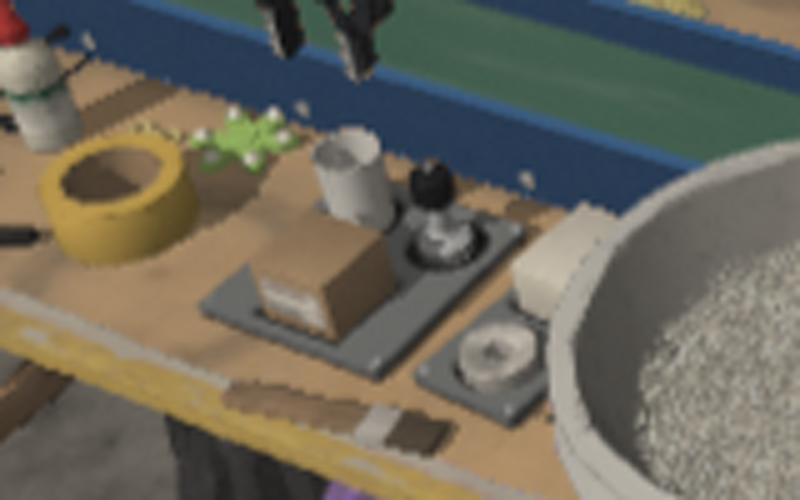

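View pics/t33.png

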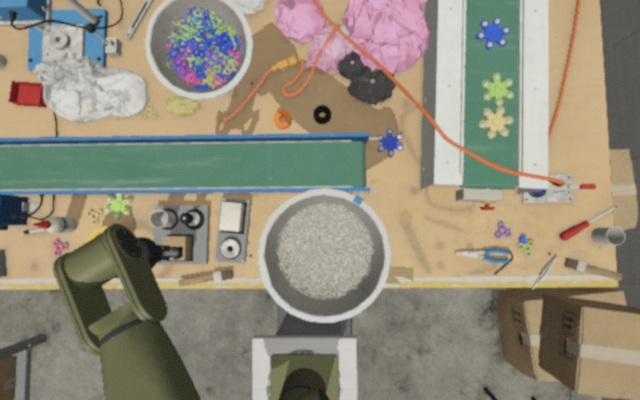

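Run:
```python
from h import *
c=cal('wrist')
P=ray('wrist',[(346,138),(425,138),(421,213),(344,212)],61,c); print(P.round(1).tolist(),P.mean(0).round(1))
im=np.load('pics/w33.npy'); print('white front edge',ray('wrist',[(190,213),(252,213)],51,c).round(1).tolist())
print('pocket y',ray('wrist',[(188,206),(257,206)],14,c).round(1).tolist())
robot.job_done(); show()
```

```text
[[395.0, 348.4, 61.0], [395.3, 417.6, 61.0], [464.6, 419.7, 61.0], [463.3, 347.9, 61.0]] [429.5 383.4  61. ]
white front edge [[467.0, 200.7, 51.0], [467.3, 260.3, 51.0]]
pocket y [[471.7, 185.5, 14.0], [472.0, 259.0, 14.0]]
the job is handed in; nothing more can be done
the job is handed in; nothing more can be done
```

Both kits are made up and the job is handed in; the robot's clock was at about 45.6 s. No verdict was given.

- **Pressing kit:** The steel nest is in the round pocket and the white bearing carton is in the oblong pocket, long side along the board.
- **Assembly kit:** The brown cap carton is in the square pocket. The cup and the setter each stand upright in a round pocket. Neither tipped at any point.

**Last checks:**
- In the final wrist and side views all five items look upright or flat in their pockets. The bowl partly hides the white carton in the side view.
- I read the brown carton's top corners off the image at the height it should have when seated. They gave about 69 x 70 mm, centred at (429.5, 383.4). That is about 3 mm off the pocket centre, inside the 6 mm play.
- When I set the setter down, it pressed on the pocket floor with about 10 N before I released it.
- The spinner, brush and pliers look unmoved in the top view; I did not measure them.

**One check that disagreed:** A rough reading of the white carton's front edge, from hand-picked pixels, put it at y 201 to 260. The pocket reads y 186 to 259, so that reading puts the carton edge about 1 mm past the pocket wall. I handed in without resolving it. It was released within about 1 mm of the target, with its underside at pocket-floor height, and the view just after release showed it lying inside the pocket.

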